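Gauge the turned spacers in the bench caliper

TASK

Lift the olive canister off the bench caliper by its handle and stand it wholly on the rubber mat; the tubes and the wrench are to be left alone. Then gauge every spacer on the counter, widest first: stand it on the bed between the jaws, let go of it, and slide the red-knobbed carriage in until the pointer sits in the green band for a moment, never into the red. Open the jaws again and put each gauged spacer in the olive tray, and when all are done slide the empty jaws fully shut.

Things in the scene. Friction and masses are not known exactly. Their poses are not given: they have to be found in the camera images.
- gauge: bench caliper: olive steel bed 120 x 240 x 15 mm, fixed to the counter. Origin: centre of the bed's underside. The jaws work along its y axis: fixed anvil at the -y end, sliding carriage towards +y
- gauge_bed (a point): point on the bed's top, on the jaw line (x = 0 of the gauge), 45 mm from the anvil's face: the middle of the measuring space. Axes as the gauge's
- anvil: fixed steel jaw, 24 mm wide (x), 22 mm long, 24 mm tall. Origin: on the bed's top at the middle of its measuring face; the face looks to the gauge's +y
- jaw: sliding steel jaw, 24 mm wide (x), 24 mm tall. Origin: on the bed's top at the middle of its measuring face, which looks to -y, at the anvil. It is sprung against the carriage
- carriage (a joint): travel of the carriage along the gauge's +y (m): 0 = jaws shut on each other, 0.10 = fully open, a hard stop at either end; with feeler at 0 it equals the gap between the jaws. Stiff slide (2 N), stays where it is left
- knob (a point): the carriage's red knob, a square post 16 x 16 mm rising to 51 mm above the bed, edges along the gauge's axes; this point on its axis is 38 mm above the bed, 43 mm behind the sliding jaw's face (feeler at 0)
- feeler (a joint): how far the sliding jaw is pushed back against its spring (m), 0 = free, stop at 0.018; 400 N/m. Shown by a black pointer beside the carriage over a strip: white (no contact, under about 0.005), green band (contact force registered, 0.005 to 0.014), red (pressed too hard, over 0.014)
- canister: olive drab closed canister, 56 mm diameter, 68 mm tall, under a fixed bail handle. Origin: centre of its underside. It starts standing on the gauge's bed between the jaws
- handle (a point): middle of the canister's handle bar: black, 58 mm long along the canister's x, 10 mm thick (y), 12 mm tall, 104 mm above the canister's underside; 30 mm of free space under it
- mat: black rubber mat 120 x 120 x 3 mm, fixed. Origin: centre of its underside
- tray: olive steel tray, 150 (x) x 210 (y) x 22 mm, walls 4 mm thick, fixed. Origin: centre of its underside
- tray_in (a point): centre of the tray's inner floor
- txtube: bystander: squat white ceramic transmitting tube, copper rings, 66 mm diameter, 70 mm tall, loose. Origin: centre of its underside
- ambertube: bystander: amber glass tube on a black base, 44 mm diameter, 96 mm tall, loose. Origin: centre of its underside
- wrench: bystander: steel wrench 170 mm long, loose, lying flat
- spacer52: turned spacer, 52 mm diameter, 30 mm tall, glazed terracotta-brown ceramic, white face, standing on its flat end. Origin: centre of its underside. May be absent
- spacer46: turned spacer, 46 mm diameter, 30 mm tall, brass, copper face, standing on its flat end. Origin: centre of its underside. May be absent
- spacer40: turned spacer, 40 mm diameter, 30 mm tall, dark steel, bright face, standing on its flat end. Origin: centre of its underside. May be absent
- spacer34: turned spacer, 34 mm diameter, 30 mm tall, black phenolic, yellow face, standing on its flat end. Origin: centre of its underside. May be absent
Not all that is in view belongs to the job. Leave any blue or purple look-alike of the spacer46 alone.

How it is judged:
By the outcome, as a careful person would: the job done as asked, in the order asked, and still so for the second after the job is handed in, with the robot touching nothing.
Of spacer52, spacer46, spacer40, spacer34 only 2 to 3 are there at a start; the rules pass over those that are not, and their reading is None.
At some moment in a run one of spacer52, spacer46, spacer40, spacer34 may be knocked a few centimetres aside while the robot is not near it.
Once in a run the grip may slacken for a moment while it holds something.
It also fails if it takes over 210 s, if anything falls off the work surface, if the arm or the gripper's body presses on something with over 40 N, if the wrist force passes 120 N, or if a joint passes its speed limit or range.

ROBOT

A 6-joint arm with a two-finger parallel gripper is mounted at the origin on the work surface. World frame = base frame: x ahead of the robot, y to its left, z up, the work surface at z = 0. Lengths are in m, angles in rad, forces in N, time in s.
With the tool pointing down it reaches from about 0.35 to 0.975 m from the base axis. Payload 4.9 kg.
Tool frame: the origin (TCP) lies midway between the tips of the shut fingers; the grasp point (between the pads) lies 19 mm behind it (manip.pinch_z is the x of the grasp point in the tool frame, in m); x points along the fingers, y is the direction in which the jaws open and shut, and the axes are right-handed (so a half turn about x gives the same grasp; the last joint's range is limited). The gripper opens to 85 mm and grips with 20 to 120 N. Pads are 22 mm wide; open, the fingers measure 114 mm over their backs; the gripper's body (76 mm by 85 mm) begins 54 mm behind the grasp point. The pads swing forward as they close: fully open they stand 13 mm farther back than shut.
Start: joints at [1.083, 0.053, 1.613, -0, 1.476, -0.119], TCP at [0.225, 0.583, 0.231] pointing down, gripper open.
Joint ranges: [-3.01, 3.01], [-1.01, 2.22], [0.06, 2.58], [-1.02, 4.17], [0.09, 2.62], [-3.14, 3.14]. Speed limits (rad/s): [2.57, 2.57, 3.14, 3.14, 3.14, 3.14].

INTERFACE

Orientations are given as a unit quaternion [w, x, y, z].
In Python, from plant import sensors, cams, workorder, manip gives the robot as it stands.
- The arm moves only by the tool drive_tool, never from a script. Its argument "series" is a list of rows, each an object of numbers: "x", "y", "z": the shift along the tool's x, y, z in units of 25 mm (1.0 is 25 mm); "ax", "ay", "az": the turn, a rotation vector about the tool's x, y, z in units of 5 degrees (1.0 is 5 degrees). A call has 1 to 5 rows; each row is the pose to reach, as a shift and turn from the pose commanded when the call began, along the tool's axes at that moment; what a row does not reach only later rows make up. A row lasts 1/12 s, in which the tool goes at most 41.7 mm and 7.16 degrees, less where a joint would pass 70% of its speed; a pose out of reach is approached as far as the arm can. A call with a gripper value outside its range is refused whole. "hand" is the opening, from 0 (shut) to 1 (fully open), set as the call begins (left out, the last holds). The fingers move at their own pace and stop on an object; the grip force is fixed at half the most. Time passes only in rows, so rows that repeat a pose let the fingers close. It gives the time, the measured TCP pose, the force and the opening at its end, in the units of the state.
- sensors.state(): the state, without advancing time (a new reading comes with each control period).
- cams.grab_frame(name): name is "scene" or "side" or "wrist"; returns a dict with "img" (400x640x3 uint8, blue, green, red), "camera_matrix" (3x3 intrinsics, pixels), "cam_to_world" (4x4, takes a point from camera to world coordinates). Camera axes: x right, y down, z forward; pixel columns grow to the right and rows downward; lengths in m; the calibration is good to about 2 mm. A picture is of the moment at which its call begins. There is no depth.
- workorder.job_done(): hands the job in, once; it reports no verdict.
The state is a dict: "time": time; "joint_pos": joint angles; "joint_vel": joint speeds; "joint_efforts": joint torques, N m; "tool_pos": TCP position; "tool_rot": TCP orientation; "contact_force": force on the tool from outside, world axes, zero at the start; "ft_torque": the same for the moment, N m; "gripper_width": opening from 0.0 (shut) to 1.0 (fully open).
Only numpy, scipy, OpenCV 4.12 (cv2) and the standard library are available. Lean on these libraries where they do the work, as an engineer would, in place of code of your own. Each camera call takes 0.05 s, during which the arm holds its last target.

## Working session

There is one attempt and no reset: what is moved stays moved. The work goes in short steps, Python scripts to look and compute and a tool call to move; the robot and the scene stay as the last step left them, time stands still between calls to the robot, and variables do not carry over. Pictures are saved under pics/ and viewed, and the job is handed in when it is done.

Besides the shell and the picture viewer there is one more tool, called after ">>>" by a JSON object that holds its "api" and its "payload". drive_tool: Moves the arm, as the interface text tells. Its arguments: {"type":"object","properties":{"series":{"type":"array","items":{"type":"object","properties":{"x":{"type":"number"},"y":{"type":"number"},"z":{"type":"number"},"ax":{"type":"number"},"ay":{"type":"number"},"az":{"type":"number"}}}},"hand":{"type":"number"}},"required":["series"]}

```bash
ls; mkdir -p pics; python3 - <<'E'
from plant import sensors,cams,manip
import cv2,numpy as np
print(sensors.state()); print([a for a in dir(manip) if a[0]!='_'], manip.pinch_z)
for n in("scene","side","wrist"):
    f=cams.grab_frame(n); cv2.imwrite(f"pics/{n}0.png",f["img"]); print(n,f["camera_matrix"].round(1).tolist(),f["cam_to_world"].round(4).tolist())
E
```

```text
pics
{'time': 0.0, 'joint_pos': array([ 1.08299529e+00,  5.33439341e-02,  1.61431327e+00,  4.29021685e-07,
        1.47599654e+00, -1.19027821e-01]), 'joint_vel': array([-1.57408540e-03, -1.65176033e-03,  6.81073943e-04, -3.68886659e-05,
        7.32601030e-04,  2.02958482e-03]), 'joint_efforts': array([-1.09455159e-03, -3.93682945e+01, -3.70171916e+01, -9.23343782e-05,
        6.83884675e-03,  2.96041003e-05]), 'tool_pos': array([0.22501284, 0.58241462, 0.23005952]), 'tool_rot': array([ 0.6949023 ,  0.12894806,  0.69533804, -0.1303388 ]), 'contact_force': array([-0.34772481,  0.13195706, -0.45837133]), 'ft_torque': array([-0.03674717, -0.07217066, -0.03873412]), 'gripper_width': 1.0002410003189681}
['IKError', 'pinch_z'] -0.0187
scene [[365.9, 0.0, 320.4], [0.0, 365.9, 198.4], [0.0, 0.0, 1.0]] [[0.4253, 0.7077, -0.5642, 1.1071], [0.9049, -0.3218, 0.2785, -0.2985], [0.0155, -0.629, -0.7772, 0.7875], [0.0, 0.0, 0.0, 1.0]]
side [[434.1, 0.0, 317.8], [0.0, 434.1, 195.6], [0.0, 0.0, 1.0]] [[0.771, -0.4358, 0.4644, 0.114], [-0.6366, -0.5069, 0.5812, -0.6241], [-0.0179, -0.7437, -0.6683, 0.7771], [0.0, 0.0, 0.0, 1.0]]
wrist [[336.4, 0.0, 319.6], [0.0, 336.4, 198.1], [0.0, 0.0, 1.0]] [[0.36, 0.8835, 0.2999, 0.1475], [0.933, -0.3403, -0.1175, 0.6115], [-0.0018, 0.3221, -0.9467, 0.3725], [0.0, 0.0, 0.0, 1.0]]
```

View pics/scene0.png

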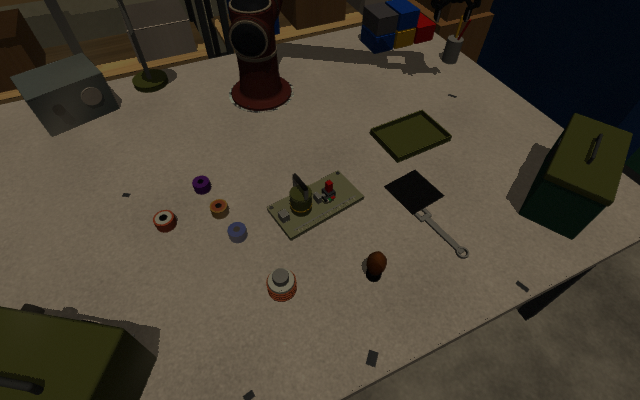

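View pics/side0.png

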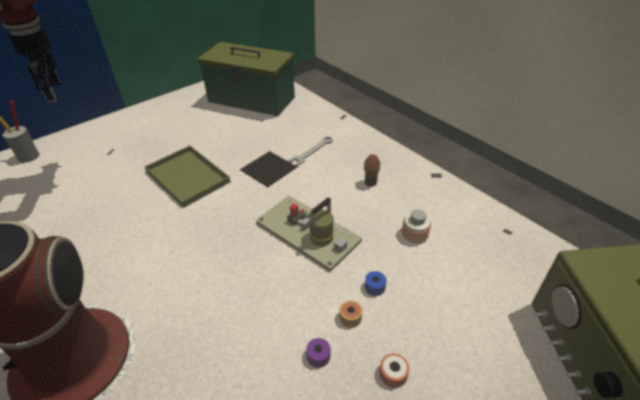

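View pics/wrist0.png

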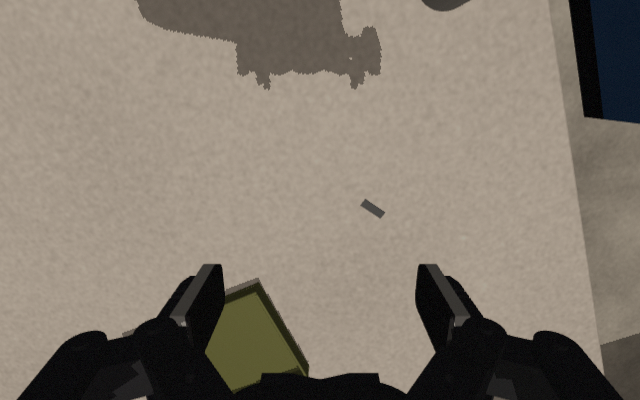

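The scene view shows spacer52 (white face, 165,220) and spacer46 (copper face, 219,208). The blue (237,232) and purple (201,185) look-alikes are to be left alone. The gauge is around (315,205), the mat at (414,190) and the tray at (410,135). I'll enlarge the crops to check these.

```bash
python3 - <<'E'
import cv2,numpy as np
a=cv2.imread('pics/scene0.png');b=cv2.imread('pics/side0.png')
c=cv2.resize(a[160:260,140:380],None,fx=3.3,fy=3.3,interpolation=cv2.INTER_CUBIC)
cv2.imwrite('pics/c1.png',np.clip(c*1.6,0,255).astype('u1'))
c=cv2.resize(b[190:390,240:450],None,fx=2.9,fy=2.9,interpolation=cv2.INTER_CUBIC)
cv2.imwrite('pics/c2.png',c)
E
```

```text
(no output)
```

View pics/c1.png

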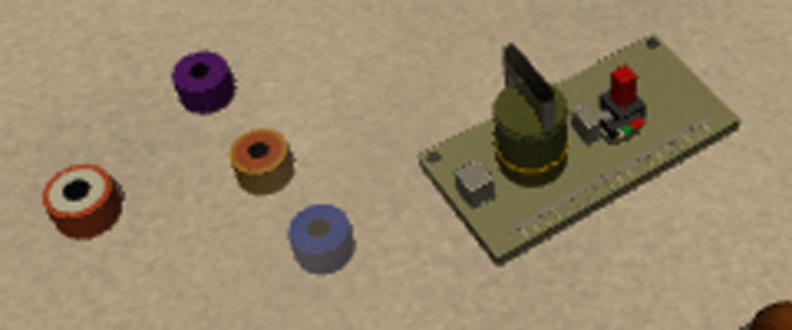

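View pics/c2.png

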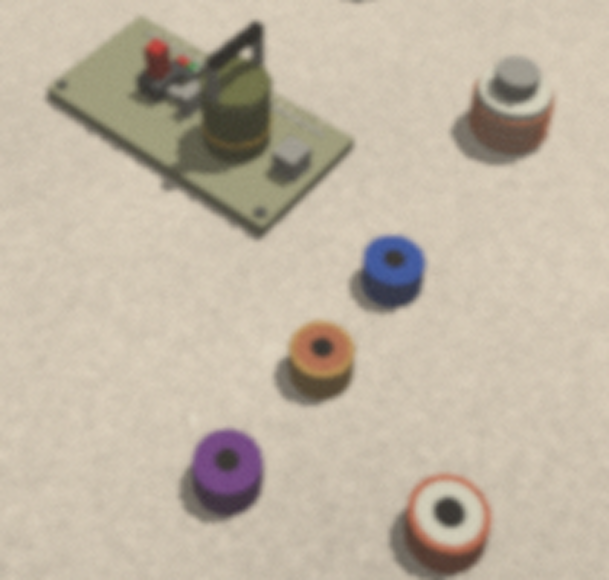

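```bash
cat > h.py <<'E'
import cv2,numpy as np
from plant import sensors,cams,manip
from scipy.spatial.transform import Rotation as R
def grab(n,save=None):
    f=cams.grab_frame(n)
    if save: cv2.imwrite('pics/'+save,f['img'])
    return f['img'],f['camera_matrix'],f['cam_to_world']
def ray(uv,K,T,z):
    uv=np.atleast_2d(np.float64(uv)); d=np.c_[(uv-K[:2,2])/[K[0,0],K[1,1]],np.ones(len(uv))]@T[:3,:3].T
    o=T[:3,3]; return o+d*((z-o[2])/d[:,2])[:,None]
def proj(P,K,T):
    p=(np.atleast_2d(P)-T[:3,3])@T[:3,:3]; q=p@K.T; return q[:,:2]/q[:,2:]
def blob(m,near=None,mn=15):
    n,l,s,c=cv2.connectedComponentsWithStats(m.astype('u1'))
    out=[(s[i,4],c[i].round(1),l==i) for i in range(1,n) if s[i,4]>=mn]
    return sorted(out,key=lambda t:-t[0])
def hsv(im): return [c.astype(int) for c in cv2.split(cv2.cvtColor(im,cv2.COLOR_BGR2HSV))]
def rect(mask,K,T,z):
    c=max(cv2.findContours(mask.astype('u1'),0,1)[0],key=cv2.contourArea)
    P=ray(c[:,0,:],K,T,z)[:,:2]
    r=cv2.minAreaRect((P*1000).astype('f4')); return r, cv2.boxPoints(r)
def tool(p=None):
    s=sensors.state(); q=s['tool_rot']; return s['tool_pos'],R.from_quat(q[[1,2,3,0]]).as_matrix(),s
E
python3 - <<'E'
from h import *
for n in('scene','side'):
    im,K,T=grab(n,n+'1.png'); H,S,V=hsv(im)
    for nm,px in dict(bed=(350,185) if n=='scene' else (275,225),mat=(414,190) if n=='scene' else (268,168),tray=(410,135) if n=='scene' else (187,175),white=(156,216) if n=='scene' else(388,365),copper=(213,206) if n=='scene' else(346,308),can=(300,205) if n=='scene' else(320,230)).items():
        x,y=px; print(n,nm,H[y,x],S[y,x],V[y,x])
E
```

```text
scene bed 27 94 73
scene mat 15 51 10
scene tray 30 162 44
scene white 23 57 107
scene copper 9 192 89
scene can 28 166 20
side bed 27 54 161
side mat 15 33 61
side tray 31 90 113
side white 25 32 190
side copper 9 132 159
side can 26 61 67
```

```bash
python3 - <<'E'
from h import *
for n in('scene','side'):
    im,K,T=grab(n); H,S,V=hsv(im); sc=n=='scene'
    roi=np.zeros(H.shape,bool)
    def R_(x0,y0,x1,y1): m=np.zeros(H.shape,bool); m[y0:y1,x0:x1]=1; return m
    # counter
    print(n,'counter',H[250,200] if sc else H[280,250],S[250,200] if sc else S[280,250],V[250,200] if sc else V[280,250])
    mat=(V<(30 if sc else 90))&(R_(380,165,450,212) if sc else R_(235,145,300,190))
    b=blob(mat)[0]; r=rect(b[2],K,T,.003); print('mat',b[0],r[0]); 
    tray=(H>26)&(S>(120 if sc else 65))&(R_(360,100,460,165) if sc else R_(140,140,235,210))
    b=blob(tray)[0]; r=rect(b[2],K,T,.022); print('tray',b[0],r[0])
    bed=(H>=(25 if sc else 25))&(S>(75 if sc else 42))&(R_(255,160,370,245) if sc else R_(245,185,370,275))
    for k in (bed,):
        b=blob(k)[0]; r=rect(b[2],K,T,.015); print('bed',b[0],r[0],r[1].round(0).tolist())
    cv2.imwrite(f'pics/m_{n}.png',np.dstack([mat*255,tray*255,bed*255]).astype('u1'))
    red=((H<6)|(H>174))&(S>(180 if sc else 150))&(R_(255,160,370,245) if sc else R_(245,185,370,275))
    print('red',[(x[0],x[1].tolist()) for x in blob(red,mn=3)])
E
```

```text
scene counter 18 67 106
mat 1358 ((620.3453979492188, 233.39537048339844), (119.82515716552734, 119.20246887207031), 8.779693603515625)
tray 2358 ((431.5804138183594, 345.46844482421875), (161.9142608642578, 223.10540771484375), 3.7098569869995117)
bed 2495 ((543.8225708007812, -41.11480712890625), (144.8693389892578, 239.4853515625), 10.124971389770508) [[451.0, 64.0], [494.0, -172.0], [636.0, -146.0], [594.0, 89.0]]
red [(np.int32(78), [328.4, 185.8]), (np.int32(10), [332.7, 196.7])]
side counter 19 37 206
mat 958 ((621.1765747070312, 234.1126708984375), (117.94329071044922, 112.6875991821289), 8.925792694091797)
tray 2441 ((420.7115173339844, 341.5097351074219), (149.20765686035156, 220.12098693847656), 3.729138135910034)
bed 2925 ((554.9363403320312, -37.36053466796875), (143.9262237548828, 242.7306365966797), 9.240432739257812) [[464.0, 71.0], [503.0, -169.0], [645.0, -146.0], [606.0, 94.0]]
red [(np.int32(18), [293.8, 206.5])]
```

```bash
python3 - <<'E'
import cv2,numpy as np
a=cv2.imread('pics/m_scene.png');b=cv2.imread('pics/m_side.png')
cv2.imwrite('pics/mm.png',np.hstack([a[90:260,240:480],b[130:300,130:370]]))
E
```

```text
(no output)
```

View pics/mm.png

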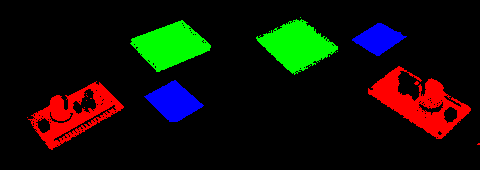

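```bash
python3 - <<'E'
from h import *
for n in('scene','side'):
    im,K,T=grab(n); H,S,V=hsv(im); sc=n=='scene'
    def R_(x0,y0,x1,y1): m=np.zeros(H.shape,bool); m[y0:y1,x0:x1]=1; return m
    bed=(H>=23)&(S>(75 if sc else 42))&(V>(55 if sc else 135))&(R_(255,160,370,245) if sc else R_(245,185,370,275))
    b=blob(bed)[0]; r=rect(b[2],K,T,.015); print('bed',b[0],r[0],r[1].round(0).tolist())
    cv2.imwrite(f'pics/b_{n}.png',cv2.resize((b[2]*255).astype('u1')[160:290,240:380],None,fx=2.8,fy=2.8))
    H_=(np.hypot(V*0,0))
    # spacers: white face, copper face
    w=(S<(75 if sc else 50))&(V>(80 if sc else 150))&(R_(140,200,190,240) if sc else R_(370,345,420,392))
    for lo in ('52','46'):
        roi=(R_(145,200,185,240) if sc else R_(372,345,418,392)) if lo=='52' else (R_(205,193,235,222) if sc else R_(333,295,368,330))
        m=roi&(S>(95 if sc else 60))&(H<22)
        bb=blob(m)[0]; c=max(cv2.findContours(bb[2].astype('u1'),0,1)[0],key=cv2.contourArea)
        hull=cv2.convexHull(c); P=ray(hull[:,0],K,T,.03)[:,:2]*1000
        print(lo,bb[0],bb[1],P.min(0).round(),P.max(0).round())
    vis=im.copy()
E
python3 -c "
import cv2,numpy as np
a=cv2.imread('pics/b_scene.png');b=cv2.imread('pics/b_side.png');cv2.imwrite('pics/bb.png',np.hstack([a,b]))"
```

```text
bed 1870 ((545.2117309570312, -37.999237060546875), (127.62918090820312, 238.91680908203125), 10.277831077575684) [[461.0, 68.0], [504.0, -167.0], [629.0, -144.0], [587.0, 91.0]]
52 271 [165.7 222.5] [ 422. -442.] [ 496. -388.]
46 304 [218.9 208.5] [ 445. -303.] [ 512. -258.]
bed 1050 ((540.9269409179688, 12.187156677246094), (117.95243072509766, 142.7716064453125), 10.205060005187988) [[470.0, 72.0], [496.0, -69.0], [612.0, -48.0], [586.0, 93.0]]
52 462 [393.1 372.7] [ 410. -447.] [ 473. -390.]
46 513 [350.2 313.3] [ 433. -311.] [ 488. -256.]
```

View pics/bb.png

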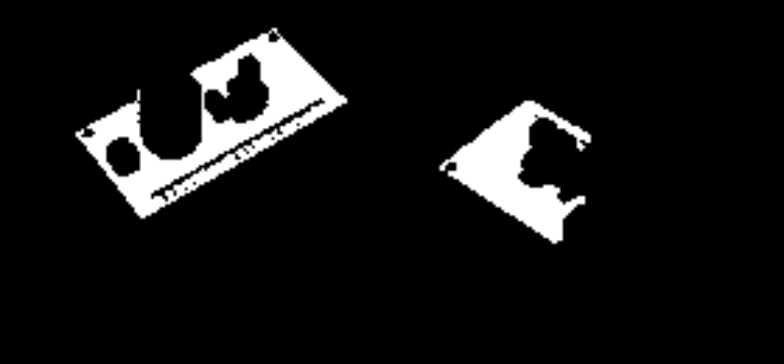

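```bash
cat >> h.py <<'E'
def plan(p,adeg):
    """p: TCP target; adeg: world yaw of tool y (mod 180). prints units"""
    t,M,s=tool(); best=None
    for a in (adeg,adeg+180):
        a=np.deg2rad(a);c,si=np.cos(a),np.sin(a)
        D=np.array([[0,c,si],[0,si,-c],[-1,0,0]])
        rv=R.from_matrix(M.T@D).as_rotvec(degrees=True)
        if best is None or np.linalg.norm(rv)<np.linalg.norm(best): best=rv
    d=M.T@(np.array(p)-t)
    print('t',round(s['time'],2),'tcp',t.round(4),'yaw',round(np.degrees(np.arctan2(M[1,1],M[0,1])),1),'F',s['contact_force'].round(1),'w',round(s['gripper_width'],3),'j6',s['joint_pos'][5].round(2))
    print('xyz',(d/.025).round(2),'axyz',(best/5).round(2),'rows',max(np.linalg.norm(d)/.0417,np.linalg.norm(best)/7.16).round(1))
E
python3 -c "
from h import *
plan([.50,-.03,.33],10)
plan([.50,-.03,.33],100)
print(tool()[1].round(2))"
```

```text
t 0.45 tcp [0.2253 0.5829 0.2312] yaw 68.9 F [0.1 0.1 0.8] w 1.0 j6 -0.12
xyz [ -3.95 -18.91  19.09] axyz [11.77  0.    0.  ] rows 16.3
t 0.45 tcp [0.2253 0.5829 0.2312] yaw 68.9 F [0.1 0.1 0.8] w 1.0 j6 -0.12
xyz [ -3.95 -18.91  19.09] axyz [-6.23 -0.    0.  ] rows 16.3
[[-0.    0.36  0.93]
 [-0.    0.93 -0.36]
 [-1.   -0.   -0.  ]]
```

>>> {"api": "drive_tool", "payload": {"series": [{"x": -1.6},{"x": -4,"y": -2,"z": 2,"ax": -1},{"x": -4,"y": -19,"z": 19,"ax": -6.2},{"x": -4,"y": -19,"z": 19,"ax": -6.2},{"x": -4,"y": -19,"z": 19,"ax": -6.2}]}}

```text
schema error: expected keys x, y, z, ax, ay, az
```

```bash
python3 -c "
from h import *
plan([.50,-.03,.33],100)"
```

```text
t 0.45 tcp [0.2253 0.5829 0.2312] yaw 68.9 F [0.1 0.1 0.8] w 1.0 j6 -0.12
xyz [ -3.95 -18.91  19.09] axyz [-6.23 -0.    0.  ] rows 16.3
```

All six keys are needed in each row.

>>> {"api": "drive_tool", "payload": {"series": [{"x": -1.6,"y": 0,"z": 0,"ax": 0,"ay": 0,"az": 0},{"x": -4,"y": -2,"z": 2,"ax": -1,"ay": 0,"az": 0},{"x": -4,"y": -19,"z": 19,"ax": -6.2,"ay": 0,"az": 0},{"x": -4,"y": -19,"z": 19,"ax": -6.2,"ay": 0,"az": 0},{"x": -4,"y": -19,"z": 19,"ax": -6.2,"ay": 0,"az": 0}]}}

```text
time: 0.87
tool_pos: [0.2877, 0.4421, 0.3057]
tool_rot: [0.707, -0.031, 0.706, 0.032]
contact_force: [0.0, -0.8, 0.2]
gripper_width: 1.001
```

```bash
python3 -c "
from h import *
plan([.50,-.03,.33],100)"
```

```text
t 0.87 tcp [0.2877 0.4421 0.3057] yaw 95.1 F [ 0.  -0.8  0.2] w 1.001 j6 -0.81
xyz [ -0.98 -19.56   6.78] axyz [-0.98  0.02 -0.01] rows 12.4
```

>>> {"api": "drive_tool", "payload": {"series": [{"x": -1,"y": -19,"z": 6.5,"ax": -1,"ay": 0,"az": 0},{"x": -1,"y": -19,"z": 6.5,"ax": -1,"ay": 0,"az": 0},{"x": -1,"y": -19,"z": 6.5,"ax": -1,"ay": 0,"az": 0},{"x": -1,"y": -19,"z": 6.5,"ax": -1,"ay": 0,"az": 0},{"x": -1,"y": -19,"z": 6.5,"ax": -1,"ay": 0,"az": 0}]}}

```text
time: 1.28
tool_pos: [0.3707, 0.2508, 0.3154]
tool_rot: [0.705, -0.06, 0.704, 0.06]
contact_force: [0.3, 0.9, 0.2]
gripper_width: 1.0
```

>>> {"api": "drive_tool", "payload": {"series": [{"x": 0,"y": -10,"z": 3.4,"ax": 0,"ay": 0,"az": 0},{"x": 0,"y": -10,"z": 3.4,"ax": 0,"ay": 0,"az": 0},{"x": 0,"y": -10,"z": 3.4,"ax": 0,"ay": 0,"az": 0},{"x": 0,"y": -10,"z": 3.4,"ax": 0,"ay": 0,"az": 0},{"x": 0,"y": -10,"z": 3.4,"ax": 0,"ay": 0,"az": 0}]}}

```text
time: 1.7
tool_pos: [0.4703, 0.0674, 0.3154]
tool_rot: [0.705, -0.06, 0.704, 0.06]
contact_force: [0.2, 0.6, 0.5]
gripper_width: 1.003
```

```bash
python3 -c "
from h import *
plan([.50,-.03,.33],100)
grab('wrist','w1.png')"
```

```text
t 1.7 tcp [0.4703 0.0674 0.3154] yaw 99.7 F [0.2 0.6 0.5] w 1.003 j6 -1.75
xyz [-0.58 -4.04  0.52] axyz [-0.07  0.02  0.  ] rows 2.5
```

View pics/w1.png

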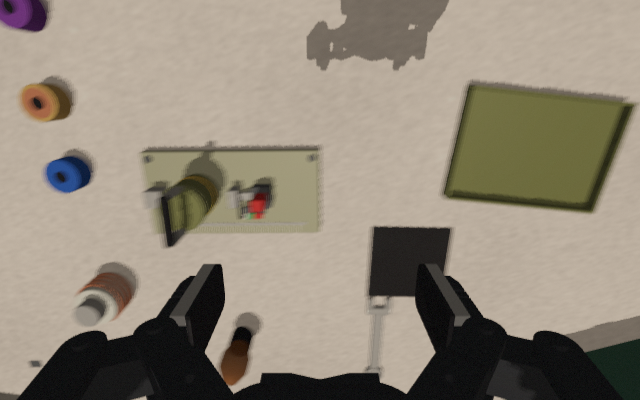

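>>> {"api": "drive_tool", "payload": {"series": [{"x": -0.6,"y": -3.5,"z": -1,"ax": 0,"ay": 0,"az": 0},{"x": -0.6,"y": -3.5,"z": -1,"ax": 0,"ay": 0,"az": 0},{"x": -0.6,"y": -3.5,"z": -1,"ax": 0,"ay": 0,"az": 0},{"x": -0.6,"y": -3.5,"z": -1,"ax": 0,"ay": 0,"az": 0},{"x": -0.6,"y": -3.5,"z": -1,"ax": 0,"ay": 0,"az": 0}]}}

```text
time: 2.17
tool_pos: [0.4599, -0.0209, 0.33]
tool_rot: [0.705, -0.059, 0.704, 0.059]
contact_force: [-0.2, 0.5, -0.0]
gripper_width: 1.003
```

```bash
python3 - <<'E'
from h import *
plan([.50,-.03,.33],100)
im,K,T=grab('wrist','w2.png'); np.savez('w2.npz',K=K,T=T)
H,S,V=hsv(im)
print('bed sample',[ (H[y,x],S[y,x],V[y,x]) for x,y in((330,170),(200,180),(400,200))])
E
```

```text
t 2.17 tcp [ 0.4599 -0.0209  0.33  ] yaw 99.6 F [-0.2  0.5 -0. ] w 1.003 j6 -1.95
xyz [ 0.   -0.63  1.52] axyz [-0.08  0.01 -0.01] rows 1.0
bed sample [(np.int64(24), np.int64(58), np.int64(154)), (np.int64(17), np.int64(39), np.int64(181)), (np.int64(16), np.int64(40), np.int64(178))]
```

View pics/w2.png

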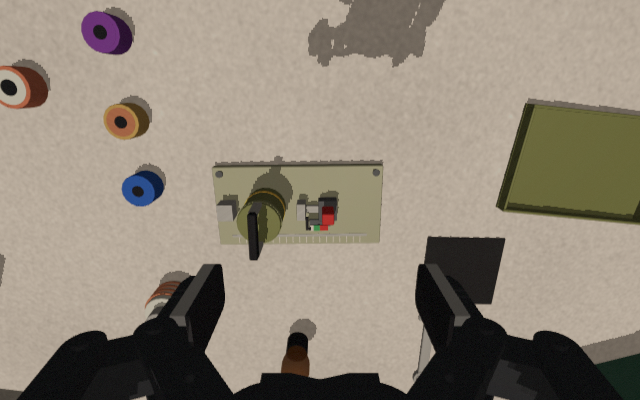

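```bash
python3 - <<'E'
from h import *
im=cv2.imread('pics/w2.png'); z=np.load('w2.npz');K,T=z['K'],z['T'];H,S,V=hsv(im)
cv2.imwrite('pics/c3.png',cv2.resize(im[150:270,200:400],None,fx=4,fy=4,interpolation=cv2.INTER_CUBIC))
bed=(H>=22)&(S>46)&(V>110); bed[:150]=0;bed[255:]=0;bed[:,:200]=0;bed[:,400:]=0
can=blob(bed)[0]; r=rect(can[2],K,T,.015); print(can[0],r)
hd=(V<60); hd[:195]=0;hd[275:]=0;hd[:,:235]=0;hd[:,275:]=0
for b in blob(hd)[:3]: 
    c=max(cv2.findContours(b[2].astype('u1'),0,1)[0],key=cv2.contourArea)
    print('h',b[0],b[1],cv2.boundingRect(c), cv2.minAreaRect((ray(c[:,0],K,T,.125)[:,:2]*1000).astype('f4')))
E
```

```text
5755 (((542.6295166015625, -5.570182800292969), (117.77710723876953, 172.74668884277344), 10.27632999420166), array([[ 469.27698 ,   68.91217 ],
       [ 500.09424 , -101.06346 ],
       [ 615.98206 ,  -80.052536],
       [ 585.1648  ,   89.923096]], dtype=float32))
h 597 [254.4 233.8] (247, 203, 21, 57) ((545.9323120117188, -78.42379760742188), (69.27641296386719, 21.985424041748047), 8.775582313537598)
h 227 [262.7 199.4] (246, 195, 29, 15) ((507.1849670410156, -78.75981140136719), (31.16375160217285, 15.691591262817383), 88.75457763671875)
```

View pics/c3.png

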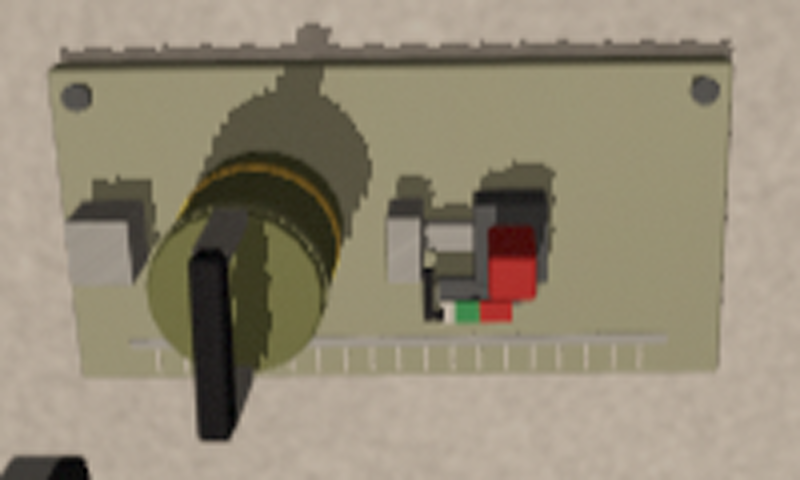

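```bash
python3 - <<'E'
from h import *
z=np.load('w2.npz');K,T=z['K'],z['T']
def W(pts,zz): return ray(np.array(pts)/4+[200,150],K,T,zz)[:,:2]*1000
b=W([(50,68),(730,62),(718,373),(82,377)],.015); print('bed',b.round(1).tolist(),b.mean(0).round(1)); d=b[1]-b[0],b[2]-b[3]
print([np.linalg.norm(x).round(1) for x in (b[1]-b[0],b[2]-b[3],b[3]-b[0],b[2]-b[1])],[np.degrees(np.arctan2(-x[0],x[1])).round(2) for x in d])
u=np.mean(d,0);u/=np.linalg.norm(u);ex=np.array([u[1],-u[0]]);c=b.mean(0)
g=lambda P:np.c_[(P-c)@ex,(P-c)@u].round(1).tolist()
h=W([(190,250),(229,250),(233,440),(198,440)],.125);print('handle',h.mean(0),g(h))
v=h[2:].mean(0)-h[:2].mean(0);print(np.degrees(np.arctan2(v[1],v[0])),np.linalg.norm(v))
print('anvil',g(W([(130,222),(137,283),(66,222),(72,283)],.039)))
print('jaw',g(W([(388,215),(390,282)],.039)))
k=W([(490,252),(533,252),(535,300),(488,300)],.066);print('knob',k.mean(0),g(k))
E
```

```text
bed [[511.3, -164.3], [469.5, 68.6], [587.1, 91.3], [628.8, -144.5]] [549.2 -37.2]
[np.float64(236.6), np.float64(239.5), np.float64(119.2), np.float64(119.7)] [np.float64(10.16), np.float64(10.04)]
handle [552.87249216 -82.48960356] [[-34.0, -49.4], [-33.9, -38.6], [25.4, -41.4], [25.3, -51.6]]
7.64328893554204 59.29731157396627
anvil [[-11.1, -89.1], [11.5, -88.8], [-11.3, -111.1], [11.4, -111.4]]
jaw [[-12.9, -0.6], [11.9, -0.7]]
knob [540.86485815   2.95565279] [[-9.6, 34.0], [-9.5, 47.9], [7.4, 48.7], [7.3, 33.3]]
```

```bash
python3 -c "
from h import *
plan([.553,-.0825,.20],97.6)"
```

```text
t 2.22 tcp [ 0.4598 -0.0202  0.3298] yaw 99.7 F [-0.8 -0.1 -0.1] w 1.001 j6 -1.95
xyz [ 5.19 -3.09  3.25] axyz [ 0.42  0.   -0.01] rows 4.1
```

>>> {"api": "drive_tool", "payload": {"series": [{"x": 5.2,"y": -3.1,"z": 3.25,"ax": 0.42,"ay": 0,"az": 0},{"x": 5.2,"y": -3.1,"z": 3.25,"ax": 0.42,"ay": 0,"az": 0},{"x": 5.2,"y": -3.1,"z": 3.25,"ax": 0.42,"ay": 0,"az": 0},{"x": 5.2,"y": -3.1,"z": 3.25,"ax": 0.42,"ay": 0,"az": 0},{"x": 5.2,"y": -3.1,"z": 3.25,"ax": 0.42,"ay": 0,"az": 0}], "hand": 1}}

```text
time: 2.63
tool_pos: [0.5516, -0.0826, 0.1911]
tool_rot: [0.701, -0.046, 0.71, 0.049]
contact_force: [-1.5, 0.1, -1.3]
gripper_width: 1.003
```

```bash
python3 -c "
from h import *
plan([.553,-.0825,.103],97.6)
grab('side','s2.png');grab('wrist','w3.png')
a=cv2.imread('pics/s2.png')[150:300,230:430]; b=cv2.imread('pics/w3.png')
cv2.imwrite('pics/c4.png',np.vstack([cv2.resize(a,(400,300)),cv2.resize(b,(400,250))]))"
```

```text
t 2.63 tcp [ 0.5516 -0.0826  0.1911] yaw 97.7 F [-1.5  0.1 -1.3] w 1.003 j6 -1.99
xyz [ 3.52 -0.02  0.09] axyz [ 0.01 -0.13 -0.06] rows 2.1
```

View pics/c4.png

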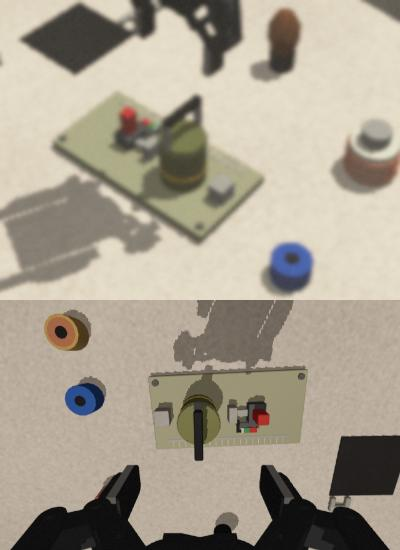

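>>> {"api": "drive_tool", "payload": {"series": [{"x": 1,"y": 0,"z": 0,"ax": 0,"ay": 0,"az": 0},{"x": 2,"y": 0,"z": 0,"ax": 0,"ay": 0,"az": 0},{"x": 2.8,"y": 0,"z": 0,"ax": 0,"ay": 0,"az": 0},{"x": 2.8,"y": 0,"z": 0,"ax": 0,"ay": 0,"az": 0},{"x": 2.8,"y": 0,"z": 0,"ax": 0,"ay": 0,"az": 0}]}}

```text
time: 3.15
tool_pos: [0.553, -0.0825, 0.1313]
tool_rot: [0.706, -0.047, 0.705, 0.047]
contact_force: [1.1, -0.1, 1.1]
gripper_width: 1.0
```

```bash
python3 -c "
from h import *
plan([.553,-.0825,.103],97.6)
grab('side','s3.png');grab('wrist','w4.png')
a=cv2.imread('pics/s3.png')[150:300,230:430]; b=cv2.imread('pics/w4.png')
cv2.imwrite('pics/c4.png',np.vstack([cv2.resize(a,(400,300)),cv2.resize(b,(400,250))]))"
```

```text
t 3.15 tcp [ 0.553  -0.0825  0.1313] yaw 97.7 F [ 1.1 -0.1  1.1] w 1.0 j6 -1.99
xyz [ 1.13 -0.   -0.  ] axyz [0.02 0.01 0.  ] rows 0.7
```

View pics/c4.png

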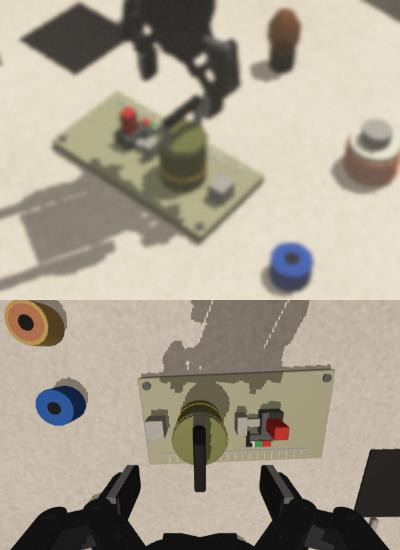

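>>> {"api": "drive_tool", "payload": {"series": [{"x": 0.6,"y": 0,"z": 0,"ax": 0,"ay": 0,"az": 0},{"x": 1.13,"y": 0,"z": 0,"ax": 0,"ay": 0,"az": 0},{"x": 1.13,"y": 0,"z": 0,"ax": 0,"ay": 0,"az": 0},{"x": 1.13,"y": 0,"z": 0,"ax": 0,"ay": 0,"az": 0}]}}

```text
time: 3.58
tool_pos: [0.5527, -0.0835, 0.1016]
tool_rot: [0.705, -0.047, 0.706, 0.047]
contact_force: [0.3, -0.5, 0.6]
gripper_width: 1.001
```

>>> {"api": "drive_tool", "payload": {"series": [{"x": 0,"y": 0,"z": 0,"ax": 0,"ay": 0,"az": 0},{"x": 0,"y": 0,"z": 0,"ax": 0,"ay": 0,"az": 0},{"x": 0,"y": 0,"z": 0,"ax": 0,"ay": 0,"az": 0},{"x": 0,"y": 0,"z": 0,"ax": 0,"ay": 0,"az": 0},{"x": 0,"y": 0,"z": 0,"ax": 0,"ay": 0,"az": 0}], "hand": 0}}

```text
time: 4.0
tool_pos: [0.5532, -0.0838, 0.1021]
tool_rot: [0.706, -0.047, 0.705, 0.047]
contact_force: [-0.4, -0.1, 0.1]
gripper_width: 0.3
```

>>> {"api": "drive_tool", "payload": {"series": [{"x": 0,"y": 0,"z": 0,"ax": 0,"ay": 0,"az": 0},{"x": 0,"y": 0,"z": 0,"ax": 0,"ay": 0,"az": 0},{"x": 0,"y": 0,"z": 0,"ax": 0,"ay": 0,"az": 0},{"x": 0,"y": 0,"z": 0,"ax": 0,"ay": 0,"az": 0},{"x": 0,"y": 0,"z": 0,"ax": 0,"ay": 0,"az": 0}]}}

```text
time: 4.42
tool_pos: [0.5532, -0.0837, 0.1019]
tool_rot: [0.706, -0.047, 0.705, 0.047]
contact_force: [0.0, 0.9, 2.8]
gripper_width: 0.103
```

```bash
python3 -c "
from h import *
plan([.553,-.0825,.18],97.6)
grab('side','s3.png');grab('wrist','w4.png')
a=cv2.imread('pics/s3.png')[150:300,230:430]; b=cv2.imread('pics/w4.png')
cv2.imwrite('pics/c4.png',np.vstack([cv2.resize(a,(400,300)),cv2.resize(b,(400,250))]))"
```

```text
t 4.42 tcp [ 0.5532 -0.0837  0.1019] yaw 97.6 F [0.  0.9 2.8] w 0.103 j6 -1.99
xyz [-3.12  0.05  0.  ] axyz [-0.    0.01 -0.  ] rows 1.9
```

View pics/c4.png

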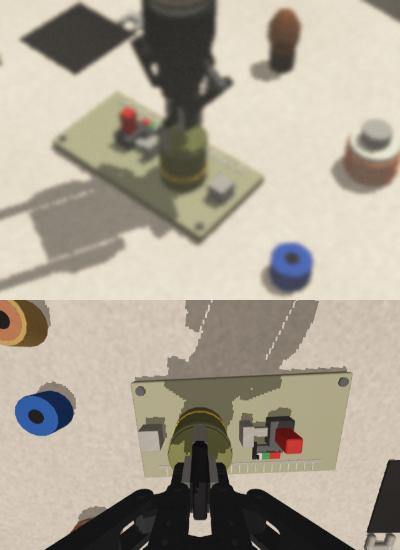

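>>> {"api": "drive_tool", "payload": {"series": [{"x": -0.5,"y": 0,"z": 0,"ax": 0,"ay": 0,"az": 0},{"x": -1.3,"y": 0,"z": 0,"ax": 0,"ay": 0,"az": 0},{"x": -2.2,"y": 0,"z": 0,"ax": 0,"ay": 0,"az": 0},{"x": -3,"y": 0,"z": 0,"ax": 0,"ay": 0,"az": 0},{"x": -3.2,"y": 0,"z": 0,"ax": 0,"ay": 0,"az": 0}]}}

```text
time: 4.93
tool_pos: [0.5544, -0.0843, 0.1856]
tool_rot: [0.707, -0.048, 0.704, 0.046]
contact_force: [0.3, 0.0, -2.0]
gripper_width: 0.099
```

```bash
python3 -c "
from h import *
plan([.621,.234,.182],97.6)
grab('side','s3.png');grab('wrist','w4.png')
a=cv2.imread('pics/s3.png')[100:300,200:467]; b=cv2.imread('pics/w4.png')
cv2.imwrite('pics/c4.png',np.vstack([cv2.resize(a,(400,300)),cv2.resize(b,(400,250))]))"
```

```text
t 4.93 tcp [ 0.5544 -0.0843  0.1856] yaw 97.6 F [ 0.3  0.  -2. ] w 0.099 j6 -1.99
xyz [ 0.13 12.27  4.32] axyz [-0.    0.05  0.03] rows 7.8
```

View pics/c4.png

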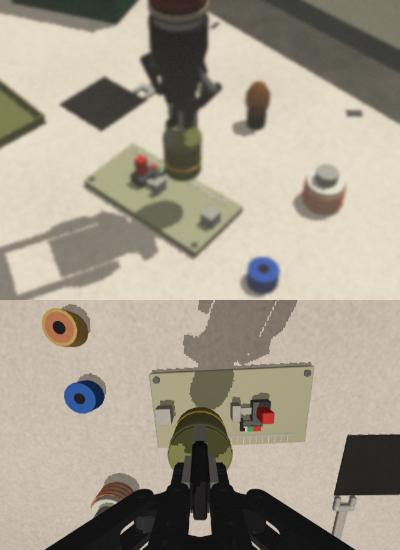

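>>> {"api": "drive_tool", "payload": {"series": [{"x": 0,"y": 0.6,"z": 0.2,"ax": 0,"ay": 0,"az": 0},{"x": 0,"y": 1.8,"z": 0.6,"ax": 0,"ay": 0,"az": 0},{"x": 0,"y": 3.2,"z": 1.1,"ax": 0,"ay": 0,"az": 0},{"x": 0,"y": 4.6,"z": 1.6,"ax": 0,"ay": 0,"az": 0},{"x": 0,"y": 6,"z": 2.1,"ax": 0,"ay": 0,"az": 0}]}}

```text
time: 5.45
tool_pos: [0.5838, 0.0732, 0.1789]
tool_rot: [0.704, -0.046, 0.707, 0.047]
contact_force: [0.3, 0.1, -3.4]
gripper_width: 0.1
```

>>> {"api": "drive_tool", "payload": {"series": [{"x": 0,"y": 1.4,"z": 0.5,"ax": 0,"ay": 0,"az": 0},{"x": 0,"y": 2.8,"z": 1,"ax": 0,"ay": 0,"az": 0},{"x": 0,"y": 4.2,"z": 1.5,"ax": 0,"ay": 0,"az": 0},{"x": 0,"y": 5.4,"z": 1.9,"ax": 0,"ay": 0,"az": 0},{"x": 0,"y": 6.2,"z": 2.2,"ax": 0,"ay": 0,"az": 0}]}}

```text
time: 5.87
tool_pos: [0.6178, 0.2356, 0.1785]
tool_rot: [0.704, -0.048, 0.707, 0.048]
contact_force: [0.4, -0.4, -2.2]
gripper_width: 0.107
```

>>> {"api": "drive_tool", "payload": {"series": [{"x": 0,"y": 0,"z": 0,"ax": 0,"ay": 0,"az": 0},{"x": 0,"y": 0,"z": 0,"ax": 0,"ay": 0,"az": 0}]}}

```text
time: 6.03
tool_pos: [0.6179, 0.2335, 0.1787]
tool_rot: [0.704, -0.048, 0.707, 0.047]
contact_force: [0.3, -0.7, -3.4]
gripper_width: 0.106
```

```bash
python3 -c "
from h import *
plan([.621,.234,.092],97.6)
grab('scene','s3.png');grab('side','w4.png')
a=cv2.imread('pics/s3.png')[100:300,300:567]; b=cv2.imread('pics/w4.png')[50:250,160:427]
cv2.imwrite('pics/c4.png',np.hstack([cv2.resize(a*1,(400,300)),cv2.resize(b,(400,300))]))"
```

```text
t 6.03 tcp [0.6179 0.2335 0.1787] yaw 97.7 F [ 0.3 -0.7 -3.4] w 0.106 j6 -1.46
xyz [3.47 0.01 0.14] axyz [ 0.02 -0.05  0.01] rows 2.1
```

View pics/c4.png

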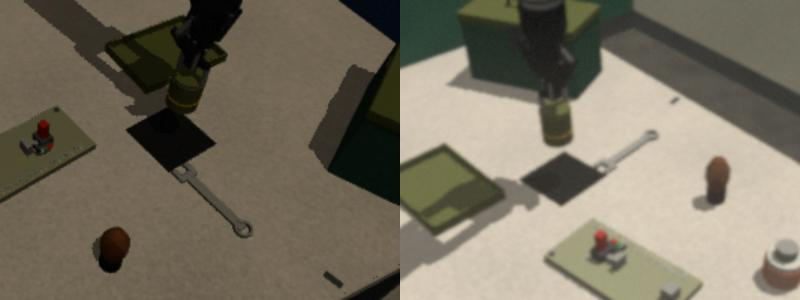

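>>> {"api": "drive_tool", "payload": {"series": [{"x": 0.8,"y": 0,"z": 0.05,"ax": 0,"ay": 0,"az": 0},{"x": 1.7,"y": 0,"z": 0.1,"ax": 0,"ay": 0,"az": 0},{"x": 2.5,"y": 0,"z": 0.1,"ax": 0,"ay": 0,"az": 0},{"x": 3.1,"y": 0,"z": 0.1,"ax": 0,"ay": 0,"az": 0},{"x": 3.3,"y": 0,"z": 0.1,"ax": 0,"ay": 0,"az": 0}]}}

```text
time: 6.55
tool_pos: [0.6194, 0.2313, 0.095]
tool_rot: [0.703, -0.047, 0.708, 0.046]
contact_force: [-0.9, -0.5, -2.6]
gripper_width: 0.101
```

>>> {"api": "drive_tool", "payload": {"series": [{"x": 0,"y": 0,"z": 0,"ax": 0,"ay": 0,"az": 0},{"x": 0.08,"y": 0,"z": 0,"ax": 0,"ay": 0,"az": 0},{"x": 0.14,"y": 0,"z": 0,"ax": 0,"ay": 0,"az": 0},{"x": 0.14,"y": 0,"z": 0,"ax": 0,"ay": 0,"az": 0}]}}

```text
time: 6.88
tool_pos: [0.6226, 0.2332, 0.0971]
tool_rot: [0.706, -0.047, 0.705, 0.047]
contact_force: [1.8, 0.0, -3.2]
gripper_width: 0.098
```

```bash
python3 -c "
from h import *
plan([.621,.234,.090],97.6)
grab('scene','s3.png');grab('side','w4.png')
a=cv2.imread('pics/s3.png')[130:250,350:510]; b=cv2.imread('pics/w4.png')[90:210,190:350]
cv2.imwrite('pics/c4.png',np.hstack([cv2.resize(a*1,(400,300)),cv2.resize(b,(400,300))]))"
```

```text
t 6.88 tcp [0.6226 0.2332 0.0971] yaw 97.6 F [ 1.8  0.  -3.2] w 0.098 j6 -1.46
xyz [ 0.29  0.04 -0.06] axyz [-0.    0.03 -0.  ] rows 0.2
```

View pics/c4.png

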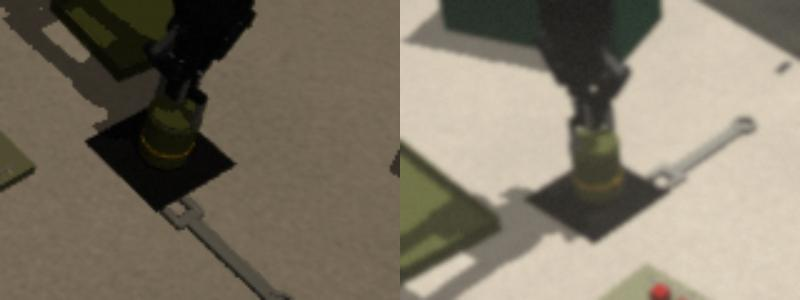

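>>> {"api": "drive_tool", "payload": {"series": [{"x": 0.1,"y": 0,"z": 0,"ax": 0,"ay": 0,"az": 0},{"x": 0.2,"y": 0,"z": 0,"ax": 0,"ay": 0,"az": 0},{"x": 0.28,"y": 0,"z": 0,"ax": 0,"ay": 0,"az": 0},{"x": 0.28,"y": 0,"z": 0,"ax": 0,"ay": 0,"az": 0}]}}

```text
time: 7.32
tool_pos: [0.6222, 0.2334, 0.09]
tool_rot: [0.706, -0.047, 0.705, 0.047]
contact_force: [-2.8, -0.2, 2.7]
gripper_width: 0.104
```

>>> {"api": "drive_tool", "payload": {"series": [{"x": 0,"y": 0,"z": 0,"ax": 0,"ay": 0,"az": 0},{"x": 0,"y": 0,"z": 0,"ax": 0,"ay": 0,"az": 0},{"x": 0,"y": 0,"z": 0,"ax": 0,"ay": 0,"az": 0}]}}

```text
time: 7.57
tool_pos: [0.6222, 0.2334, 0.09]
tool_rot: [0.706, -0.047, 0.705, 0.047]
contact_force: [-2.0, 1.0, 5.6]
gripper_width: 0.102
```

>>> {"api": "drive_tool", "payload": {"series": [{"x": 0,"y": 0,"z": 0,"ax": 0,"ay": 0,"az": 0},{"x": 0,"y": 0,"z": 0,"ax": 0,"ay": 0,"az": 0},{"x": 0,"y": 0,"z": 0,"ax": 0,"ay": 0,"az": 0},{"x": 0,"y": 0,"z": 0,"ax": 0,"ay": 0,"az": 0},{"x": 0,"y": 0,"z": 0,"ax": 0,"ay": 0,"az": 0}], "hand": 0.7}}

```text
time: 7.98
tool_pos: [0.6217, 0.233, 0.0883]
tool_rot: [0.705, -0.047, 0.706, 0.047]
contact_force: [-0.3, -0.3, -0.2]
gripper_width: 0.701
```

>>> {"api": "drive_tool", "payload": {"series": [{"x": -0.4,"y": 0,"z": 0,"ax": 0,"ay": 0,"az": 0},{"x": -1.5,"y": 0,"z": 0,"ax": 0,"ay": 0,"az": 0},{"x": -3,"y": 0,"z": 0,"ax": 0,"ay": 0,"az": 0},{"x": -4.5,"y": 0,"z": 0,"ax": 0,"ay": 0,"az": 0},{"x": -6,"y": 0,"z": 0,"ax": 0,"ay": 0,"az": 0}], "hand": 1}}

```text
time: 8.4
tool_pos: [0.6215, 0.233, 0.2409]
tool_rot: [0.706, -0.047, 0.706, 0.047]
contact_force: [1.1, 0.6, -0.5]
gripper_width: 1.0
```

```bash
python3 -c "
from h import *
plan([.50,-.35,.26],100)
grab('scene','s3.png');grab('side','w4.png')
a=cv2.imread('pics/s3.png'); b=cv2.imread('pics/w4.png')[90:210,190:350]
cv2.imwrite('pics/c4.png',np.hstack([cv2.resize(a[130:250,350:510]*1,(400,300)),cv2.resize(b,(400,300))]))"
```

```text
t 8.4 tcp [0.6215 0.233  0.2409] yaw 97.6 F [ 1.1  0.6 -0.5] w 1.0 j6 -1.46
xyz [ -0.77 -22.48  -7.89] axyz [-0.48  0.   -0.  ] rows 14.3
```

View pics/c4.png

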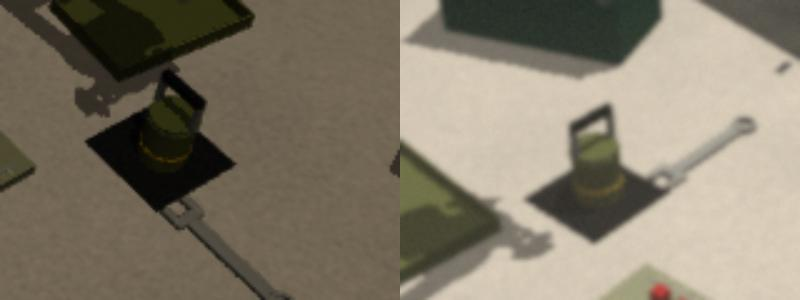

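View pics/s3.png

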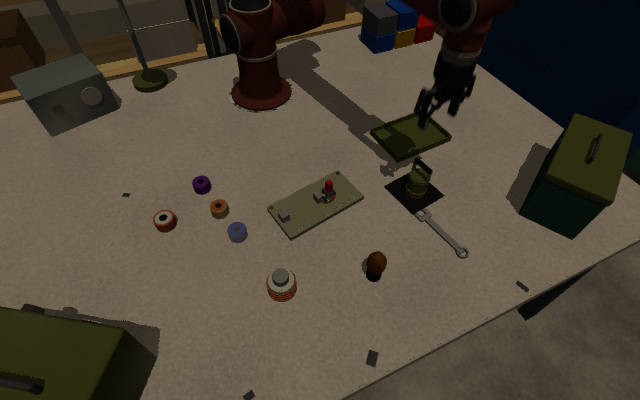

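```bash
python3 -c "
from h import *
plan([.45,-.30,.30],10)"
```

```text
t 8.5 tcp [0.6257 0.2342 0.2498] yaw 97.6 F [0.5 1.1 0.5] w 0.997 j6 -1.46
xyz [ -2.21 -20.25  -9.75] axyz [17.52  0.13 -0.16] rows 13.5
```

>>> {"api": "drive_tool", "payload": {"series": [{"x": -2.2,"y": -20,"z": -9.5,"ax": 17.5,"ay": 0,"az": 0},{"x": -2.2,"y": -20,"z": -9.5,"ax": 17.5,"ay": 0,"az": 0},{"x": -2.2,"y": -20,"z": -9.5,"ax": 17.5,"ay": 0,"az": 0},{"x": -2.2,"y": -20,"z": -9.5,"ax": 17.5,"ay": 0,"az": 0},{"x": -2.2,"y": -20,"z": -9.5,"ax": 17.5,"ay": 0,"az": 0}]}}

```text
time: 8.92
tool_pos: [0.5574, 0.0343, 0.2598]
tool_rot: [0.686, 0.174, 0.685, -0.174]
contact_force: [0.9, -1.2, -0.4]
gripper_width: 0.999
```

```bash
python3 -c "
from h import *
plan([.45,-.30,.30],10)"
```

```text
t 8.92 tcp [0.5574 0.0343 0.2598] yaw 61.5 F [ 0.9 -1.2 -0.4] w 0.999 j6 -1.14
xyz [ -1.61 -13.8    2.62] axyz [ 1.029e+01  1.000e-02 -0.000e+00] rows 8.5
```

>>> {"api": "drive_tool", "payload": {"series": [{"x": -1.2,"y": -13.5,"z": 2.6,"ax": 10.3,"ay": 0,"az": 0},{"x": -1.2,"y": -13.5,"z": 2.6,"ax": 10.3,"ay": 0,"az": 0},{"x": -1.2,"y": -13.5,"z": 2.6,"ax": 10.3,"ay": 0,"az": 0},{"x": -1.2,"y": -13.5,"z": 2.6,"ax": 10.3,"ay": 0,"az": 0},{"x": -1.2,"y": -13.5,"z": 2.6,"ax": 10.3,"ay": 0,"az": 0}]}}

```text
time: 9.33
tool_pos: [0.4955, -0.164, 0.2781]
tool_rot: [0.599, 0.377, 0.598, -0.377]
contact_force: [1.4, -0.6, -0.8]
gripper_width: 1.001
```

```bash
python3 -c "
from h import *
plan([.45,-.30,.30],10)"
```

```text
t 9.33 tcp [ 0.4955 -0.164   0.2781] yaw 25.6 F [ 1.4 -0.6 -0.8] w 1.001 j6 -0.91
xyz [-0.87 -3.99  4.12] axyz [ 3.12  0.01 -0.01] rows 3.5
```

>>> {"api": "drive_tool", "payload": {"series": [{"x": -0.8,"y": -3.9,"z": 3.6,"ax": 3.1,"ay": 0,"az": 0},{"x": -0.8,"y": -3.9,"z": 3.6,"ax": 3.1,"ay": 0,"az": 0},{"x": -0.8,"y": -3.9,"z": 3.6,"ax": 3.1,"ay": 0,"az": 0},{"x": -0.8,"y": -3.9,"z": 3.6,"ax": 3.1,"ay": 0,"az": 0},{"x": -0.8,"y": -3.9,"z": 3.6,"ax": 3.1,"ay": 0,"az": 0}]}}

```text
time: 9.75
tool_pos: [0.4473, -0.2884, 0.2983]
tool_rot: [0.543, 0.453, 0.542, -0.454]
contact_force: [0.0, -0.0, -0.2]
gripper_width: 1.005
```

```bash
python3 -c "
from h import *
plan([.45,-.42,.15],10)
im,K,T=grab('wrist','w5.png');np.savez('w5.npz',K=K,T=T)"
```

```text
t 9.75 tcp [ 0.4473 -0.2884  0.2983] yaw 10.2 F [ 0.  -0.  -0.2] w 1.005 j6 -0.89
xyz [ 5.94 -0.83  5.19] axyz [ 0.04  0.01 -0.01] rows 4.8
```

View pics/w5.png

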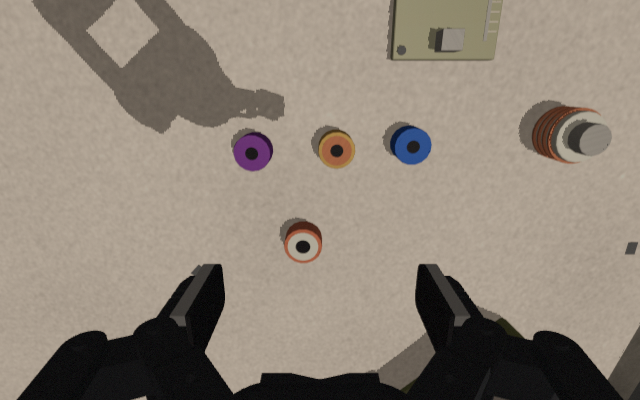

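```bash
cat >> h.py <<'E'
def holes(im,K,T,uv,r=14,v=55,z=.03):
    H,S,V=hsv(im); m=V<v; k=np.zeros_like(m); x,y=map(int,uv); k[max(y-r,0):y+r,max(x-r,0):x+r]=1
    b=min(blob(m&k,mn=8),key=lambda t:np.hypot(*(t[1]-uv)))
    P=ray(b[1],K,T,z)[0]; return b[0],b[1],P.round(4)
E
python3 -c "
from h import *
z=np.load('w5.npz');K,T=z['K'],z['T'];im=cv2.imread('pics/w5.png')
for uv in((303,246),(337,150),(252,153),(413,147)): print(holes(im,K,T,uv,9))
H,S,V=hsv(im)
for uv,lim in (((303,246),25),((337,150),22)):
    x,y=uv; m=(S>95)&(H<22)|(V<50); k=np.zeros_like(m);k[y-lim:y+lim,x-lim:x+lim]=1
    b=blob(m&k)[0]; c=max(cv2.findContours(b[2].astype('u1'),0,1)[0],key=cv2.contourArea); P=ray(c[:,0],K,T,.03)[:,:2]*1000; print(b[0],b[1],cv2.minAreaRect(P.astype('f4')))
"
```

```text
(np.int32(127), array([302.5, 246.3]), array([ 0.4471, -0.4175,  0.03  ]))
(np.int32(106), array([336.3, 150.2]), array([ 0.4668, -0.2806,  0.03  ]))
(np.int32(118), array([251.2, 153.2]), array([ 0.3643, -0.3029,  0.03  ]))
(np.int32(112), array([412.8, 146.6]), array([ 0.5582, -0.2595,  0.03  ]))
593 [303.3 237.1] ((445.95709228515625, -411.0630798339844), (50.239837646484375, 61.14059829711914), 10.200384140014648)
1119 [335.9 148.7] ((466.3090515136719, -279.57244873046875), (44.39274597167969, 46.99135971069336), 10.240192413330078)
```

```bash
python3 -c "
from h import *
plan([.447,-.4175,.09],10)"
```

```text
t 9.8 tcp [ 0.4479 -0.2867  0.2977] yaw 10.3 F [ 1.1  0.2 -0.4] w 0.998 j6 -0.89
xyz [ 8.31 -0.98  5.14] axyz [ 0.07 -0.   -0.01] rows 5.9
```

>>> {"api": "drive_tool", "payload": {"series": [{"x": 8.3,"y": -0.97,"z": 5.1,"ax": 0,"ay": 0,"az": 0},{"x": 8.3,"y": -0.97,"z": 5.1,"ax": 0,"ay": 0,"az": 0},{"x": 8.3,"y": -0.97,"z": 5.1,"ax": 0,"ay": 0,"az": 0},{"x": 8.3,"y": -0.97,"z": 5.1,"ax": 0,"ay": 0,"az": 0},{"x": 8.3,"y": -0.97,"z": 5.1,"ax": 0,"ay": 0,"az": 0}]}}

```text
time: 10.22
tool_pos: [0.4488, -0.3951, 0.119]
tool_rot: [0.544, 0.452, 0.544, -0.451]
contact_force: [0.1, -0.3, -0.5]
gripper_width: 1.0
```

>>> {"api": "drive_tool", "payload": {"series": [{"x": 0,"y": 0,"z": 0,"ax": 0,"ay": 0,"az": 0},{"x": 0,"y": 0,"z": 0,"ax": 0,"ay": 0,"az": 0}]}}

```text
time: 10.38
tool_pos: [0.4471, -0.3937, 0.117]
tool_rot: [0.541, 0.453, 0.546, -0.451]
contact_force: [0.5, 0.2, 1.0]
gripper_width: 1.0
```

```bash
python3 -c "
from h import *
plan([.447,-.4175,.010],10)
im,K,T=grab('wrist','w6.png')
print(proj([[.447,-.4175,.03]],K,T))"
```

```text
t 10.38 tcp [ 0.4471 -0.3937  0.117 ] yaw 10.5 F [0.5 0.2 1. ] w 1.0 j6 -1.03
xyz [ 4.27 -0.16  0.97] axyz [ 0.11 -0.08  0.04] rows 2.6
[[314.45526212 233.60063712]]
```

View pics/w6.png

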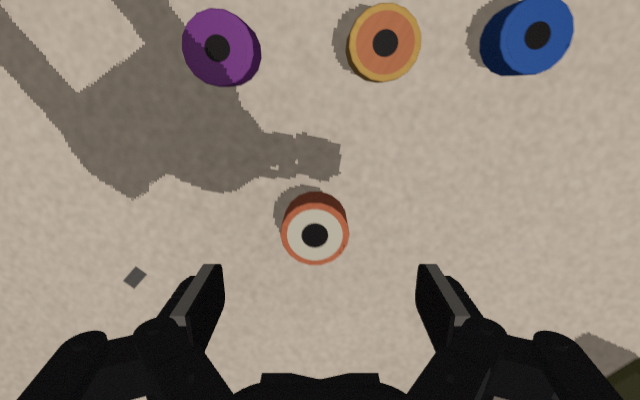

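>>> {"api": "drive_tool", "payload": {"series": [{"x": 0.5,"y": -0.16,"z": 1,"ax": 0,"ay": 0,"az": 0},{"x": 1.5,"y": -0.16,"z": 1,"ax": 0,"ay": 0,"az": 0},{"x": 2.6,"y": -0.16,"z": 1,"ax": 0,"ay": 0,"az": 0},{"x": 3,"y": -0.16,"z": 1,"ax": 0,"ay": 0,"az": 0},{"x": 3,"y": -0.16,"z": 1,"ax": 0,"ay": 0,"az": 0}]}}

```text
time: 10.85
tool_pos: [0.4483, -0.4196, 0.0449]
tool_rot: [0.543, 0.452, 0.545, -0.452]
contact_force: [0.4, -0.5, 0.3]
gripper_width: 0.996
```

```bash
python3 -c "
from h import *
plan([.447,-.4183,.010],10)"
```

```text
t 10.85 tcp [ 0.4483 -0.4196  0.0449] yaw 10.6 F [ 0.4 -0.5  0.3] w 0.996 j6 -1.06
xyz [ 1.4  -0.04 -0.06] axyz [ 0.11 -0.03  0.01] rows 0.8
```

>>> {"api": "drive_tool", "payload": {"series": [{"x": 0.7,"y": -0.05,"z": -0.06,"ax": 0.1,"ay": 0,"az": 0},{"x": 1.35,"y": -0.05,"z": -0.06,"ax": 0.1,"ay": 0,"az": 0},{"x": 1.35,"y": -0.05,"z": -0.06,"ax": 0.1,"ay": 0,"az": 0},{"x": 1.35,"y": -0.05,"z": -0.06,"ax": 0.1,"ay": 0,"az": 0}]}}

```text
time: 11.18
tool_pos: [0.4477, -0.4205, 0.0138]
tool_rot: [0.542, 0.454, 0.541, -0.454]
contact_force: [-0.9, -0.2, 0.7]
gripper_width: 0.996
```

>>> {"api": "drive_tool", "payload": {"series": [{"x": 0,"y": 0,"z": 0,"ax": 0,"ay": 0,"az": 0},{"x": 0,"y": 0,"z": 0,"ax": 0,"ay": 0,"az": 0},{"x": 0,"y": 0,"z": 0,"ax": 0,"ay": 0,"az": 0},{"x": 0,"y": 0,"z": 0,"ax": 0,"ay": 0,"az": 0},{"x": 0,"y": 0,"z": 0,"ax": 0,"ay": 0,"az": 0}], "hand": 0}}

```text
time: 11.6
tool_pos: [0.448, -0.4218, 0.0145]
tool_rot: [0.543, 0.455, 0.54, -0.455]
contact_force: [0.5, 0.5, 6.0]
gripper_width: 0.579
```

```bash
python3 -c "
from h import *
plan([.447,-.4183,.12],10)
grab('wrist','w7.png')"
```

```text
t 11.6 tcp [ 0.448  -0.4218  0.0145] yaw 10.0 F [0.5 0.5 6. ] w 0.579 j6 -1.05
xyz [-4.22 -0.01 -0.13] axyz [-0.01  0.04 -0.02] rows 2.5
```

View pics/w7.png

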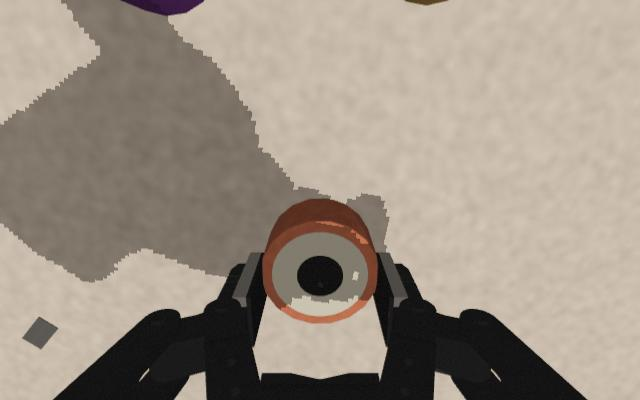

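>>> {"api": "drive_tool", "payload": {"series": [{"x": 0,"y": 0,"z": 0,"ax": 0,"ay": 0,"az": 0},{"x": -0.5,"y": 0,"z": 0,"ax": 0,"ay": 0,"az": 0},{"x": -1.7,"y": 0,"z": 0,"ax": 0,"ay": 0,"az": 0},{"x": -3,"y": 0,"z": 0,"ax": 0,"ay": 0,"az": 0},{"x": -4.2,"y": 0,"z": 0,"ax": 0,"ay": 0,"az": 0}]}}

```text
time: 12.07
tool_pos: [0.4462, -0.42, 0.1183]
tool_rot: [0.541, 0.455, 0.542, -0.455]
contact_force: [0.9, -0.1, -2.1]
gripper_width: 0.58
```

```bash
python3 -c "
from h import *
c=np.array([.5492,-.0372]);u=np.array([-np.sin(np.radians(10.1)),np.cos(np.radians(10.1))])
print(c-.0445*u)
p=c-.0445*u
plan([p[0],p[1],.12],10.1)
grab('side','s4.png');grab('wrist','w7.png')
a=cv2.imread('pics/s4.png')[200:400,240:507]; b=cv2.imread('pics/w7.png')
cv2.imwrite('pics/c4.png',np.hstack([cv2.resize(a,(400,300)),cv2.resize(b,(400,300))]))"
```

```text
[ 0.55700382 -0.08101039]
t 12.07 tcp [ 0.4462 -0.42    0.1183] yaw 10.0 F [ 0.9 -0.1 -2.1] w 0.58 j6 -1.05
xyz [ -0.06   6.71 -12.59] axyz [-0.03 -0.01  0.01] rows 8.6
```

View pics/c4.png

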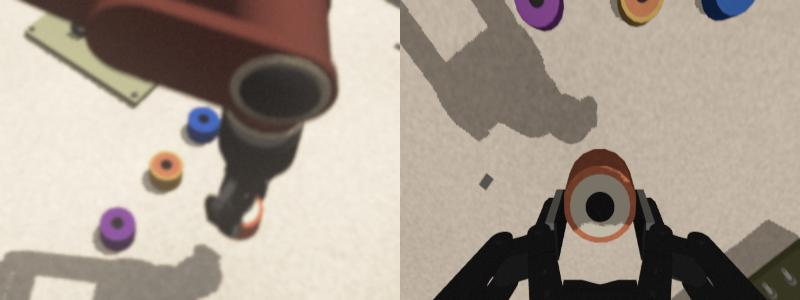

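>>> {"api": "drive_tool", "payload": {"series": [{"x": 0,"y": 0.4,"z": -0.7,"ax": 0,"ay": 0,"az": 0},{"x": 0,"y": 1.1,"z": -2,"ax": 0,"ay": 0,"az": 0},{"x": 0,"y": 1.8,"z": -3.4,"ax": 0,"ay": 0,"az": 0},{"x": 0,"y": 2.6,"z": -4.8,"ax": 0,"ay": 0,"az": 0},{"x": 0,"y": 3.3,"z": -6.2,"ax": 0,"ay": 0,"az": 0}]}}

```text
time: 12.58
tool_pos: [0.5007, -0.2516, 0.1162]
tool_rot: [0.541, 0.455, 0.542, -0.455]
contact_force: [0.9, -0.4, -1.8]
gripper_width: 0.579
```

>>> {"api": "drive_tool", "payload": {"series": [{"x": 0,"y": 0.7,"z": -1.4,"ax": 0,"ay": 0,"az": 0},{"x": 0,"y": 1.5,"z": -2.8,"ax": 0,"ay": 0,"az": 0},{"x": 0,"y": 2.2,"z": -4.2,"ax": 0,"ay": 0,"az": 0},{"x": 0,"y": 2.9,"z": -5.4,"ax": 0,"ay": 0,"az": 0},{"x": 0,"y": 3.2,"z": -6,"ax": 0,"ay": 0,"az": 0}]}}

```text
time: 13.0
tool_pos: [0.5539, -0.0881, 0.1162]
tool_rot: [0.541, 0.454, 0.543, -0.454]
contact_force: [0.0, -0.7, -1.2]
gripper_width: 0.58
```

>>> {"api": "drive_tool", "payload": {"series": [{"x": 0,"y": 0,"z": 0,"ax": 0,"ay": 0,"az": 0},{"x": 0,"y": 0,"z": 0,"ax": 0,"ay": 0,"az": 0},{"x": 0,"y": 0,"z": 0,"ax": 0,"ay": 0,"az": 0}]}}

```text
time: 13.25
tool_pos: [0.5534, -0.0925, 0.1164]
tool_rot: [0.541, 0.454, 0.542, -0.455]
contact_force: [-0.1, -0.2, -1.9]
gripper_width: 0.582
```

```bash
python3 -c "
from h import *
plan([.557,-.081,.035],10.1)
grab('side','s4.png');grab('wrist','w7.png')
a=cv2.imread('pics/s4.png')[130:280,220:420]; b=cv2.imread('pics/w7.png')
cv2.imwrite('pics/c4.png',np.hstack([cv2.resize(a,(400,300)),cv2.resize(b,(400,300))]))"
```

```text
t 13.25 tcp [ 0.5534 -0.0925  0.1164] yaw 9.9 F [-0.1 -0.2 -1.9] w 0.582 j6 -0.47
xyz [ 3.26  0.23 -0.43] axyz [-0.03 -0.    0.02] rows 2.0
```

View pics/c4.png

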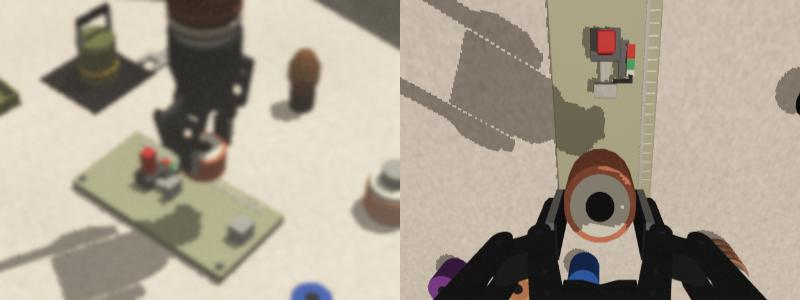

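>>> {"api": "drive_tool", "payload": {"series": [{"x": 0.5,"y": 0.23,"z": -0.35,"ax": 0,"ay": 0,"az": 0},{"x": 1.4,"y": 0.23,"z": -0.35,"ax": 0,"ay": 0,"az": 0},{"x": 2.3,"y": 0.23,"z": -0.35,"ax": 0,"ay": 0,"az": 0},{"x": 3,"y": 0.23,"z": -0.35,"ax": 0,"ay": 0,"az": 0},{"x": 3.1,"y": 0.23,"z": -0.35,"ax": 0,"ay": 0,"az": 0}]}}

```text
time: 13.77
tool_pos: [0.5547, -0.0816, 0.0344]
tool_rot: [0.539, 0.454, 0.544, -0.456]
contact_force: [-1.3, 0.1, -2.6]
gripper_width: 0.577
```

>>> {"api": "drive_tool", "payload": {"series": [{"x": 0,"y": 0,"z": 0,"ax": 0,"ay": 0,"az": 0},{"x": 0.06,"y": 0,"z": 0,"ax": 0,"ay": 0,"az": 0},{"x": 0.12,"y": 0,"z": 0,"ax": 0,"ay": 0,"az": 0},{"x": 0.12,"y": 0,"z": 0,"ax": 0,"ay": 0,"az": 0}]}}

```text
time: 14.1
tool_pos: [0.5592, -0.0827, 0.0378]
tool_rot: [0.542, 0.455, 0.541, -0.454]
contact_force: [0.8, 0.8, -1.2]
gripper_width: 0.58
```

```bash
python3 -c "
from h import *
plan([.557,-.081,.0295],10.1)"
```

```text
t 14.1 tcp [ 0.5592 -0.0827  0.0378] yaw 10.0 F [ 0.8  0.8 -1.2] w 0.58 j6 -0.45
xyz [ 0.33 -0.07 -0.08] axyz [-0.03  0.01 -0.02] rows 0.2
```

>>> {"api": "drive_tool", "payload": {"series": [{"x": 0.1,"y": -0.05,"z": 0,"ax": 0,"ay": 0,"az": 0},{"x": 0.2,"y": -0.05,"z": 0,"ax": 0,"ay": 0,"az": 0},{"x": 0.3,"y": -0.05,"z": 0,"ax": 0,"ay": 0,"az": 0},{"x": 0.3,"y": -0.05,"z": 0,"ax": 0,"ay": 0,"az": 0},{"x": 0.3,"y": -0.05,"z": 0,"ax": 0,"ay": 0,"az": 0}]}}

```text
time: 14.52
tool_pos: [0.5572, -0.0826, 0.0295]
tool_rot: [0.542, 0.455, 0.541, -0.455]
contact_force: [-1.1, -0.3, 2.3]
gripper_width: 0.578
```

```bash
python3 -c "
from h import *
plan([.557,-.081,.0295],10.1)
grab('wrist','w8.png')"
```

```text
t 14.52 tcp [ 0.5572 -0.0826  0.0295] yaw 10.0 F [-1.1 -0.3  2.3] w 0.578 j6 -0.45
xyz [ 0.    0.   -0.07] axyz [-0.03  0.   -0.01] rows 0.0
```

View pics/w8.png

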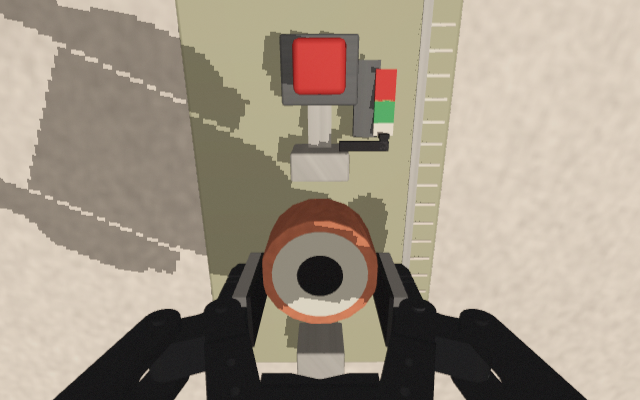

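>>> {"api": "drive_tool", "payload": {"series": [{"x": 0,"y": 0,"z": 0,"ax": 0,"ay": 0,"az": 0},{"x": 0,"y": 0,"z": 0,"ax": 0,"ay": 0,"az": 0},{"x": 0,"y": 0,"z": 0,"ax": 0,"ay": 0,"az": 0},{"x": 0,"y": 0,"z": 0,"ax": 0,"ay": 0,"az": 0}], "hand": 0.85}}

```text
time: 14.9
tool_pos: [0.5569, -0.0826, 0.0289]
tool_rot: [0.542, 0.455, 0.542, -0.455]
contact_force: [0.1, 0.1, 0.4]
gripper_width: 0.851
```

>>> {"api": "drive_tool", "payload": {"series": [{"x": -0.5,"y": 0,"z": 0,"ax": 0,"ay": 0,"az": 0},{"x": -1.5,"y": 0,"z": 0,"ax": 0,"ay": 0,"az": 0},{"x": -2.8,"y": 0,"z": 0,"ax": 0,"ay": 0,"az": 0},{"x": -3.4,"y": 0,"z": 0,"ax": 0,"ay": 0,"az": 0},{"x": -3.4,"y": 0,"z": 0,"ax": 0,"ay": 0,"az": 0}]}}

```text
time: 15.32
tool_pos: [0.5604, -0.0836, 0.1204]
tool_rot: [0.545, 0.456, 0.538, -0.453]
contact_force: [1.3, 0.2, -0.0]
gripper_width: 0.847
```

```bash
python3 - <<'E'
from h import *
plan([.557,-.081,.0295],10.1)
im,K,T=grab('wrist','w9.png');np.savez('w9.npz',K=K,T=T)
grab('side','s5.png')
E
```

```text
t 15.32 tcp [ 0.5604 -0.0836  0.1204] yaw 10.0 F [ 1.3  0.2 -0. ] w 0.847 j6 -0.45
xyz [ 3.63 -0.15 -0.14] axyz [-0.03  0.05 -0.11] rows 2.2
```

View pics/w9.png

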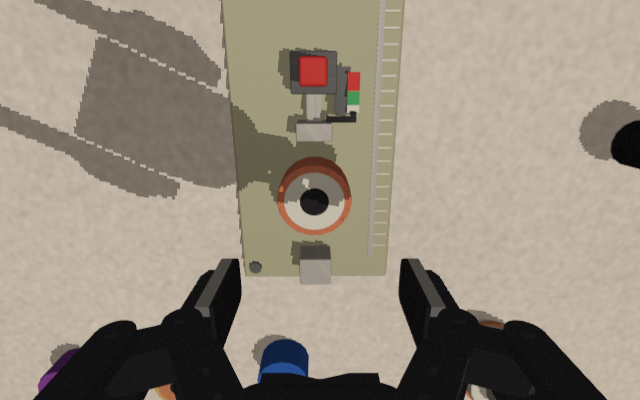

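```bash
cat >> h.py <<'E'
GC=np.array([.5492,-.0372]);GA=np.radians(10.1);GU=np.array([-np.sin(GA),np.cos(GA)]);GX=np.array([np.cos(GA),np.sin(GA)])
def gz(P): P=np.atleast_2d(P)[:,:2]-GC; return (np.c_[P@GX,P@GU]*1000).round(1)
def gw(gx,gy): return GC+gx/1000*GX+gy/1000*GU
def tri(a,KA,TA,b,KB,TB):
    PA=KA@np.linalg.inv(TA)[:3];PB=KB@np.linalg.inv(TB)[:3]
    X=cv2.triangulatePoints(PA,PB,np.float64(a).reshape(2,1),np.float64(b).reshape(2,1))[:,0];return X[:3]/X[3]
E
python3 - <<'E'
from h import *
a=np.load('w2.npz');b=np.load('w9.npz');im=cv2.imread('pics/w9.png')
X=tri((320,228),a['K'],a['T'],(353.5,91),b['K'],b['T']);print('strip',X,gz(X))
k=tri((328,219),a['K'],a['T'],(313,71),b['K'],b['T']);print('knobtop',k,gz(k))
print('spacer',holes(im,b['K'],b['T'],(314,202),z=.045),gz(holes(im,b['K'],b['T'],(314,202),z=.045)[2]))
R_=lambda p,z:gz(ray(p,b['K'],b['T'],z))
print('knob',R_([(299,57),(327,57),(328,85),(299,85)],.066).tolist())
print('anvil',R_([(300,246),(330,246)],.039).tolist(),'jaw',R_([(296,140),(331,140)],.039).tolist())
cv2.imwrite('pics/c5.png',cv2.resize(im[40:260,240:420],None,fx=2.7,fy=2.7,interpolation=cv2.INTER_CUBIC))
E
```

```text
strip [ 0.56884435 -0.00324302  0.03493719] [[25.3 30. ]]
knobtop [0.54160544 0.003028   0.06405991] [[-0.4 40.9]]
spacer (np.int32(566), array([313.8, 201.2]), array([ 0.5559, -0.0789,  0.045 ])) [[ -0.7 -42.2]]
knob [[-7.9, 47.7], [7.2, 47.7], [7.8, 33.4], [-8.2, 33.4]]
anvil [[-11.2, -79.4], [11.0, -79.6]] jaw [[-12.2, -1.3], [11.0, -1.4]]
```

View pics/c5.png

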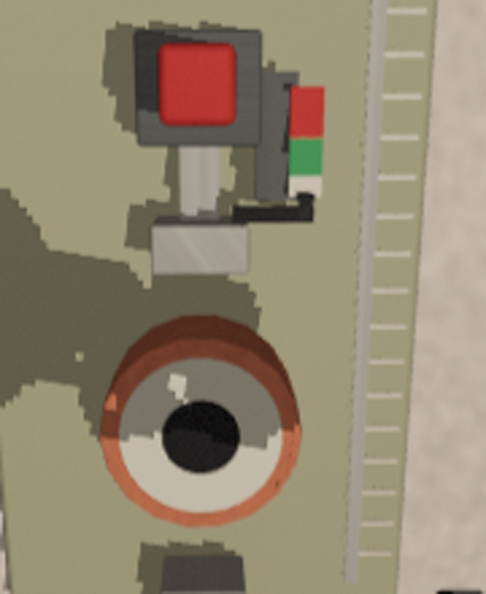

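```bash
python3 -c "
from h import *
p=gw(-.4,41.2);print(p)
plan([p[0],p[1],.115],10.1)"
```

```text
[0.54158109 0.00329138]
t 15.42 tcp [ 0.5575 -0.0828  0.1153] yaw 10.0 F [-0.2  0.  -0.7] w 0.851 j6 -0.45
xyz [ 0.01 -0.03 -3.5 ] axyz [-0.03  0.01 -0.02] rows 2.1
```

>>> {"api": "drive_tool", "payload": {"series": [{"x": 0,"y": 0,"z": -1.2,"ax": 0,"ay": 0,"az": 0},{"x": 0,"y": -0.03,"z": -2.4,"ax": 0,"ay": 0,"az": 0},{"x": 0,"y": -0.03,"z": -3.5,"ax": 0,"ay": 0,"az": 0},{"x": 0,"y": -0.03,"z": -3.5,"ax": 0,"ay": 0,"az": 0},{"x": 0,"y": -0.03,"z": -3.5,"ax": 0,"ay": 0,"az": 0}], "hand": 0.45}}

```text
time: 15.83
tool_pos: [0.5396, 0.0045, 0.1121]
tool_rot: [0.541, 0.453, 0.543, -0.455]
contact_force: [0.5, -0.2, 0.7]
gripper_width: 0.449
```

>>> {"api": "drive_tool", "payload": {"series": [{"x": 0,"y": 0,"z": 0,"ax": 0,"ay": 0,"az": 0},{"x": 0,"y": 0,"z": 0,"ax": 0,"ay": 0,"az": 0},{"x": 0,"y": 0,"z": 0,"ax": 0,"ay": 0,"az": 0}]}}

```text
time: 16.08
tool_pos: [0.5411, 0.0025, 0.1136]
tool_rot: [0.541, 0.455, 0.541, -0.455]
contact_force: [0.4, 0.1, 0.4]
gripper_width: 0.448
```

```bash
python3 -c "
from h import *
p=gw(-.4,41.2)
plan([p[0],p[1],.041],10.1)
im,K,T=grab('wrist','w10.png')
print(proj([[*p,.066]],K,T))"
```

```text
t 16.08 tcp [0.5411 0.0025 0.1136] yaw 9.9 F [0.4 0.1 0.4] w 0.448 j6 -0.31
xyz [ 2.91  0.03 -0.03] axyz [-0.04 -0.    0.01] rows 1.7
[[321.30607301 223.87478046]]
```

View pics/w10.png

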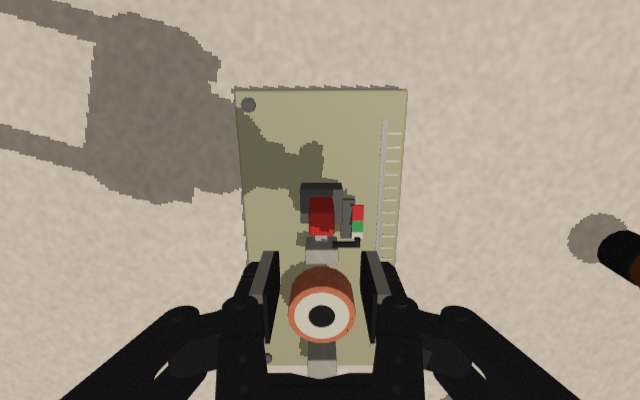

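>>> {"api": "drive_tool", "payload": {"series": [{"x": 0.8,"y": 0,"z": -0.03,"ax": 0,"ay": 0,"az": 0},{"x": 1.7,"y": 0,"z": -0.03,"ax": 0,"ay": 0,"az": 0},{"x": 2.5,"y": 0,"z": -0.03,"ax": 0,"ay": 0,"az": 0},{"x": 2.75,"y": 0,"z": -0.03,"ax": 0,"ay": 0,"az": 0},{"x": 2.75,"y": 0,"z": -0.03,"ax": 0,"ay": 0,"az": 0}]}}

```text
time: 16.55
tool_pos: [0.5392, 0.0039, 0.043]
tool_rot: [0.54, 0.454, 0.543, -0.456]
contact_force: [-0.2, -0.8, -0.9]
gripper_width: 0.453
```

>>> {"api": "drive_tool", "payload": {"series": [{"x": 0,"y": 0,"z": 0,"ax": 0,"ay": 0,"az": 0},{"x": 0,"y": 0,"z": 0,"ax": 0,"ay": 0,"az": 0}]}}

```text
time: 16.72
tool_pos: [0.5422, 0.0038, 0.0468]
tool_rot: [0.542, 0.455, 0.541, -0.454]
contact_force: [-0.1, -0.5, -0.6]
gripper_width: 0.447
```

```bash
python3 -c "
from h import *
p=gw(-.4,41.2)
plan([p[0],p[1],.041],10.1)
im,K,T=grab('wrist','w11.png');grab('scene','s6.png')
a=cv2.imread('pics/s6.png')[150:250,260:393]
cv2.imwrite('pics/c4.png',np.hstack([cv2.resize(a,(400,300),interpolation=2),cv2.resize(im,(400,300))]))
"
```

```text
t 16.72 tcp [0.5422 0.0038 0.0468] yaw 9.9 F [-0.1 -0.5 -0.6] w 0.447 j6 -0.3
xyz [ 0.23 -0.03  0.02] axyz [-0.03  0.01 -0.03] rows 0.1
```

View pics/c4.png

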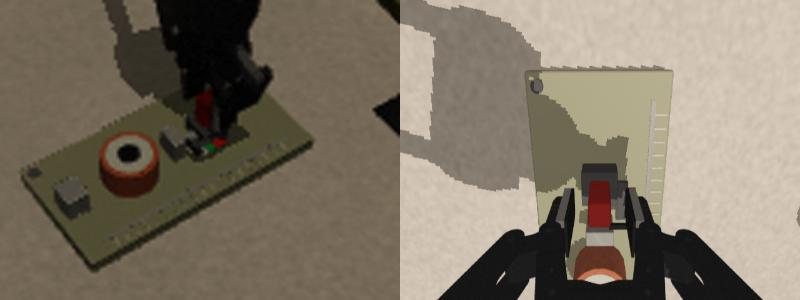

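>>> {"api": "drive_tool", "payload": {"series": [{"x": 0.1,"y": 0,"z": 0,"ax": 0,"ay": 0,"az": 0},{"x": 0.18,"y": -0.03,"z": 0,"ax": 0,"ay": 0,"az": 0},{"x": 0.18,"y": -0.03,"z": 0,"ax": 0,"ay": 0,"az": 0},{"x": 0.18,"y": -0.03,"z": 0,"ax": 0,"ay": 0,"az": 0}]}}

```text
time: 17.15
tool_pos: [0.54, 0.0041, 0.0406]
tool_rot: [0.541, 0.455, 0.542, -0.455]
contact_force: [-0.4, 0.2, -0.3]
gripper_width: 0.451
```

>>> {"api": "drive_tool", "payload": {"series": [{"x": 0,"y": 0,"z": 0,"ax": 0,"ay": 0,"az": 0},{"x": 0,"y": 0,"z": 0,"ax": 0,"ay": 0,"az": 0},{"x": 0,"y": 0,"z": 0,"ax": 0,"ay": 0,"az": 0},{"x": 0,"y": 0,"z": 0,"ax": 0,"ay": 0,"az": 0},{"x": 0,"y": 0,"z": 0,"ax": 0,"ay": 0,"az": 0}], "hand": 0}}

```text
time: 17.57
tool_pos: [0.5417, 0.0043, 0.0412]
tool_rot: [0.542, 0.456, 0.541, -0.454]
contact_force: [5.1, 1.7, -2.7]
gripper_width: 0.173
```

```bash
python3 -c "
from h import *
p=gw(-.4,41.2)
plan([p[0],p[1],.042],10.1); print(gz(tool()[0]))
im,K,T=grab('wrist','w12.png')"
```

```text
t 17.57 tcp [0.5417 0.0043 0.0412] yaw 10.0 F [ 5.1  1.7 -2.7] w 0.173 j6 -0.3
xyz [-0.03 -0.01  0.04] axyz [-0.03  0.   -0.04] rows 0.0
[[-0.1 42.2]]
```

View pics/w12.png

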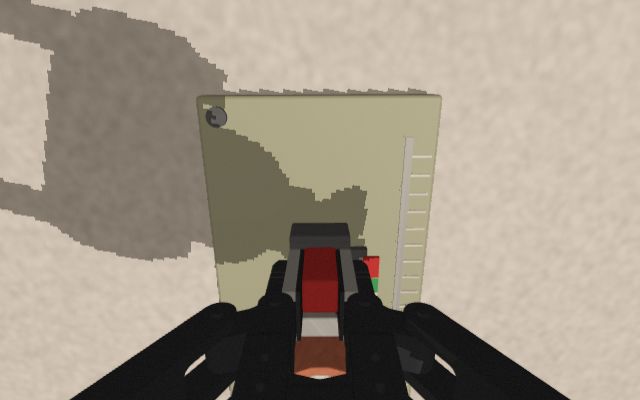

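>>> {"api": "drive_tool", "payload": {"series": [{"x": 0,"y": 0,"z": 0.25,"ax": 0,"ay": 0,"az": 0},{"x": 0,"y": 0,"z": 0.6,"ax": 0,"ay": 0,"az": 0},{"x": 0,"y": 0,"z": 0.9,"ax": 0,"ay": 0,"az": 0},{"x": 0,"y": 0,"z": 1.2,"ax": 0,"ay": 0,"az": 0},{"x": 0,"y": 0,"z": 1.2,"ax": 0,"ay": 0,"az": 0}]}}

```text
time: 18.03
tool_pos: [0.5472, -0.026, 0.0412]
tool_rot: [0.543, 0.456, 0.54, -0.454]
contact_force: [6.4, 0.3, -3.0]
gripper_width: 0.171
```

```bash
cat > look.py <<'E'
from h import *
import sys
t,M,s=tool();print(round(s['time'],2),t.round(4),'g',gz(t),'F gx,gy',[ (s['contact_force'][:2]@v).round(1) for v in (GX,GU)],'fz',s['contact_force'][2].round(1),'w',s['gripper_width'].round(3))
im,K,T=grab('scene',sys.argv[1]);a=im[160:235,265:365]
im2,_,_=grab('side');b=im2[195:270,260:360]
cv2.imwrite('pics/c4.png',np.clip(np.hstack([cv2.resize(a,(500,375),interpolation=2)*1.5,cv2.resize(im2[190:268,250:313] if 0 else b,(300,225),interpolation=2).repeat(1,0) if 0 else cv2.resize(b,(300,375),interpolation=2)]),0,255).astype('u1'))
E
python3 look.py s7.png
```

```text
Traceback (most recent call last):
  File "look.py", line 3, in <module>
    t,M,s=tool();print(round(s['time'],2),t.round(4),'g',gz(t),'F gx,gy',[ (s['contact_force'][:2]@v).round(1) for v in (GX,GU)],'fz',s['contact_force'][2].round(1),'w',s['gripper_width'].round(3))
                                                                                                                                                                         ^^^^^^^^^^^^^^^^^^^^^^^^
AttributeError: 'float' object has no attribute 'round'
```

```bash
sed -i "s/s\['gripper_width'\].round(3)/round(float(s['gripper_width']),3)/" look.py
python3 look.py s7.png
```

```text
18.03 [ 0.5472 -0.026   0.0412] g [[-0.  11.4]] F gx,gy [np.float64(6.3), np.float64(-0.8)] fz -3.0 w 0.171
```

View pics/c4.png

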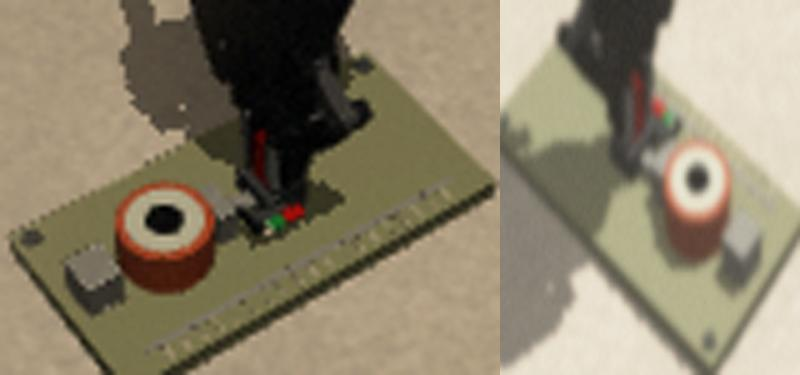

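>>> {"api": "drive_tool", "payload": {"series": [{"x": 0,"y": 0,"z": 0.15,"ax": 0,"ay": 0,"az": 0},{"x": 0,"y": 0,"z": 0.3,"ax": 0,"ay": 0,"az": 0},{"x": 0,"y": 0,"z": 0.45,"ax": 0,"ay": 0,"az": 0},{"x": 0,"y": 0,"z": 0.45,"ax": 0,"ay": 0,"az": 0}]}}

```text
time: 18.47
tool_pos: [0.549, -0.0362, 0.0412]
tool_rot: [0.542, 0.456, 0.541, -0.454]
contact_force: [6.1, 2.4, -2.9]
gripper_width: 0.172
```

```bash
python3 look.py s7.png
```

```text
18.47 [ 0.549  -0.0362  0.0412] g [[-0.  1.]] F gx,gy [np.float64(6.4), np.float64(1.3)] fz -2.9 w 0.172
```

View pics/c4.png

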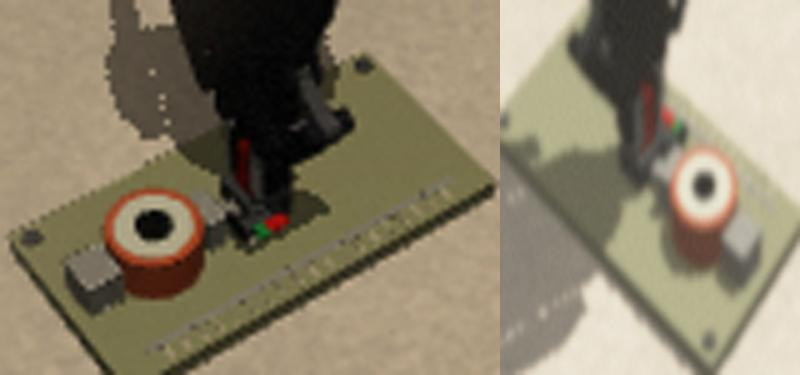

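>>> {"api": "drive_tool", "payload": {"series": [{"x": 0,"y": 0,"z": 0.06,"ax": 0,"ay": 0,"az": 0},{"x": 0,"y": 0,"z": 0.12,"ax": 0,"ay": 0,"az": 0},{"x": 0,"y": 0,"z": 0.16,"ax": 0,"ay": 0,"az": 0},{"x": 0,"y": 0,"z": 0.16,"ax": 0,"ay": 0,"az": 0},{"x": 0,"y": 0,"z": 0.16,"ax": 0,"ay": 0,"az": 0}]}}

```text
time: 18.98
tool_pos: [0.5495, -0.0393, 0.0412]
tool_rot: [0.542, 0.456, 0.541, -0.453]
contact_force: [5.3, 5.3, -2.3]
gripper_width: 0.168
```

```bash
python3 look.py s7.png
```

```text
18.98 [ 0.5495 -0.0393  0.0412] g [[-0.  -2.1]] F gx,gy [np.float64(6.2), np.float64(4.3)] fz -2.3 w 0.168
```

View pics/c4.png

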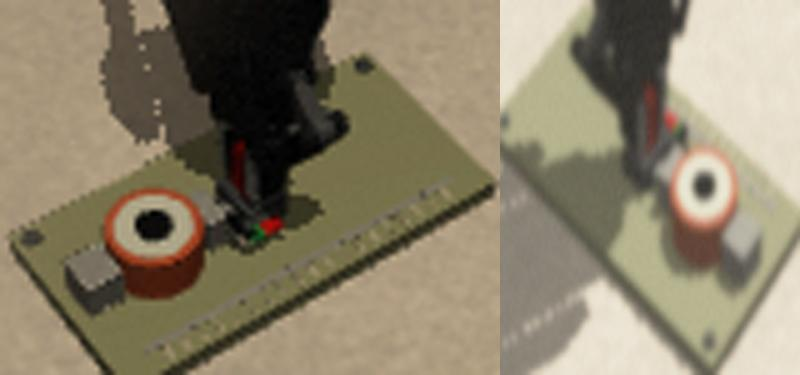

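```bash
python3 -c "
import cv2,numpy as np
a=cv2.imread('pics/s7.png')[195:215,300:330]
cv2.imwrite('pics/c6.png',np.clip(cv2.resize(a,(780,520),interpolation=0)*1.8,0,255).astype('u1'))
from h import *
grab('side','s8.png');b=cv2.imread('pics/s8.png')[205:235,280:320];cv2.imwrite('pics/c7.png',cv2.resize(b,(720,540),interpolation=0))"
```

```text
(no output)
```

View pics/c6.png

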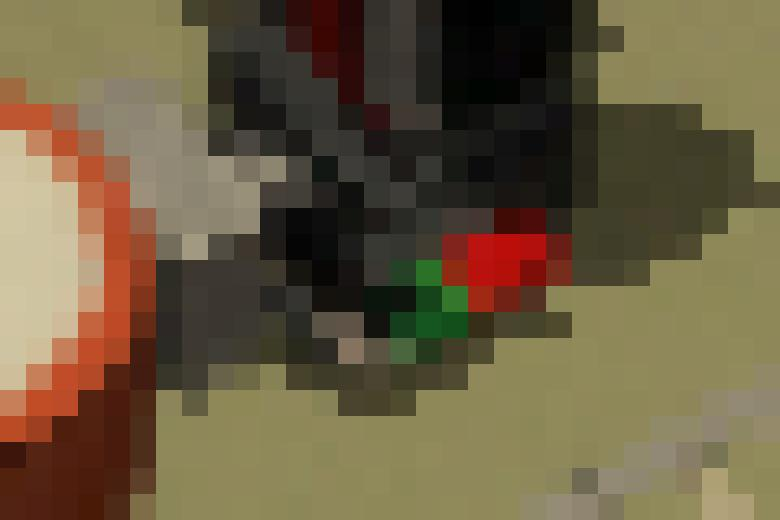

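View pics/c7.png

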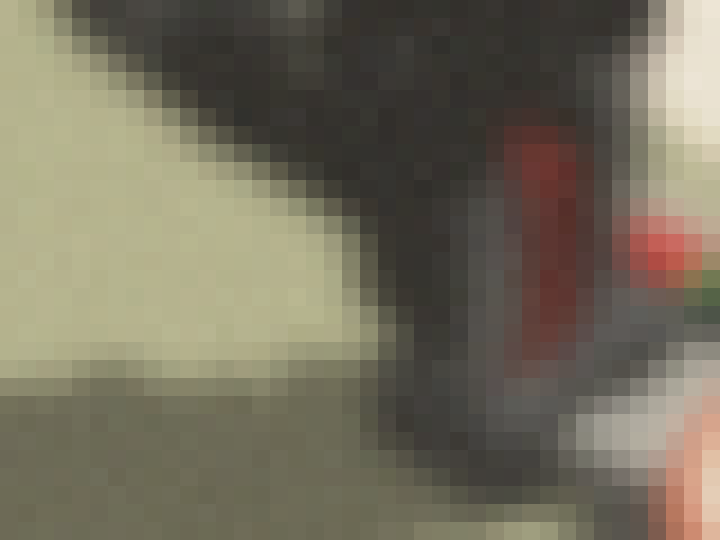

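>>> {"api": "drive_tool", "payload": {"series": [{"x": 0,"y": 0,"z": 0.05,"ax": 0,"ay": 0,"az": 0},{"x": 0,"y": 0,"z": 0.1,"ax": 0,"ay": 0,"az": 0},{"x": 0,"y": 0,"z": 0.1,"ax": 0,"ay": 0,"az": 0},{"x": 0,"y": 0,"z": 0.1,"ax": 0,"ay": 0,"az": 0},{"x": 0,"y": 0,"z": 0.1,"ax": 0,"ay": 0,"az": 0}]}}

```text
time: 19.55
tool_pos: [0.5499, -0.0415, 0.0412]
tool_rot: [0.542, 0.456, 0.541, -0.453]
contact_force: [5.4, 6.9, -2.7]
gripper_width: 0.172
```

```bash
python3 look.py s7.png;python3 -c "
import cv2,numpy as np
a=cv2.imread('pics/s7.png')[195:215,300:330]
cv2.imwrite('pics/c6.png',np.clip(cv2.resize(a,(780,520),interpolation=0)*1.8,0,255).astype('u1'))"
```

```text
19.55 [ 0.5499 -0.0415  0.0412] g [[-0.  -4.3]] F gx,gy [np.float64(6.5), np.float64(5.9)] fz -2.7 w 0.172
```

View pics/c6.png

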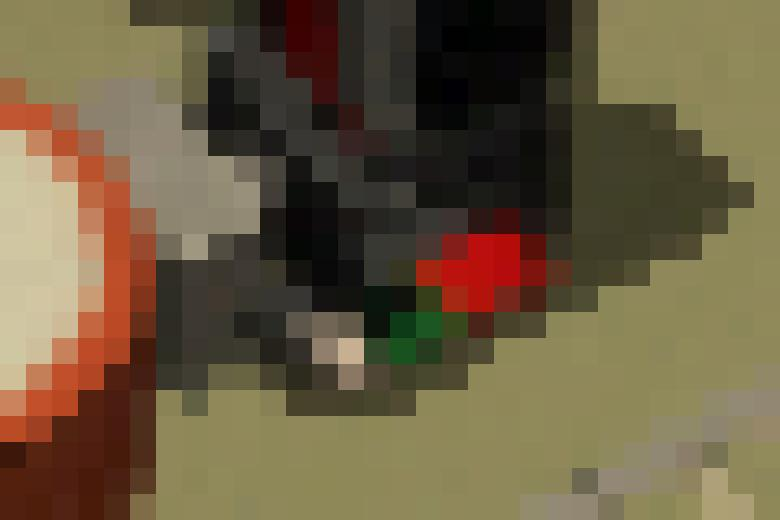

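>>> {"api": "drive_tool", "payload": {"series": [{"x": 0,"y": 0,"z": 0,"ax": 0,"ay": 0,"az": 0},{"x": 0,"y": 0,"z": 0,"ax": 0,"ay": 0,"az": 0},{"x": 0,"y": 0,"z": 0,"ax": 0,"ay": 0,"az": 0},{"x": 0,"y": 0,"z": 0,"ax": 0,"ay": 0,"az": 0},{"x": 0,"y": 0,"z": 0,"ax": 0,"ay": 0,"az": 0}]}}

```text
time: 20.07
tool_pos: [0.5499, -0.0415, 0.0412]
tool_rot: [0.542, 0.456, 0.541, -0.453]
contact_force: [5.7, 6.4, -2.5]
gripper_width: 0.172
```

```bash
python3 look.py s7.png
```

```text
20.07 [ 0.5499 -0.0415  0.0412] g [[-0.1 -4.3]] F gx,gy [np.float64(6.7), np.float64(5.3)] fz -2.5 w 0.172
```

>>> {"api": "drive_tool", "payload": {"series": [{"x": 0,"y": 0,"z": -0.4,"ax": 0,"ay": 0,"az": 0},{"x": 0,"y": 0,"z": -0.9,"ax": 0,"ay": 0,"az": 0},{"x": 0,"y": 0,"z": -1.4,"ax": 0,"ay": 0,"az": 0},{"x": 0,"y": 0,"z": -1.85,"ax": 0,"ay": 0,"az": 0},{"x": 0,"y": 0,"z": -1.85,"ax": 0,"ay": 0,"az": 0}]}}

```text
time: 20.58
tool_pos: [0.5417, 0.0041, 0.0412]
tool_rot: [0.543, 0.456, 0.541, -0.453]
contact_force: [6.0, 3.0, -2.8]
gripper_width: 0.174
```

>>> {"api": "drive_tool", "payload": {"series": [{"x": 0,"y": 0,"z": 0,"ax": 0,"ay": 0,"az": 0},{"x": 0,"y": 0,"z": 0,"ax": 0,"ay": 0,"az": 0},{"x": 0,"y": 0,"z": 0,"ax": 0,"ay": 0,"az": 0}], "hand": 0.45}}

```text
time: 20.83
tool_pos: [0.5403, 0.0024, 0.0408]
tool_rot: [0.541, 0.455, 0.542, -0.455]
contact_force: [0.4, 0.3, -0.0]
gripper_width: 0.445
```

>>> {"api": "drive_tool", "payload": {"series": [{"x": -1,"y": 0,"z": 0,"ax": 0,"ay": 0,"az": 0},{"x": -2.5,"y": 0,"z": 0,"ax": 0,"ay": 0,"az": 0},{"x": -3.5,"y": 0,"z": 0,"ax": 0,"ay": 0,"az": 0},{"x": -3.5,"y": 0,"z": 0,"ax": 0,"ay": 0,"az": 0},{"x": -3.5,"y": 0,"z": 0,"ax": 0,"ay": 0,"az": 0}]}}

```text
time: 21.25
tool_pos: [0.542, 0.0021, 0.1307]
tool_rot: [0.543, 0.456, 0.54, -0.454]
contact_force: [-0.6, 0.0, 0.0]
gripper_width: 0.45
```

```bash
python3 look.py s7.png; python3 -c "
from h import *
im,K,T=grab('wrist','w13.png');np.savez('w13.npz',K=K,T=T)
grab('scene','s9.png')"
```

```text
21.25 [0.542  0.0021 0.1307] g [[-0.3 39.9]] F gx,gy [np.float64(-0.6), np.float64(0.2)] fz 0.0 w 0.45
```

View pics/w13.png

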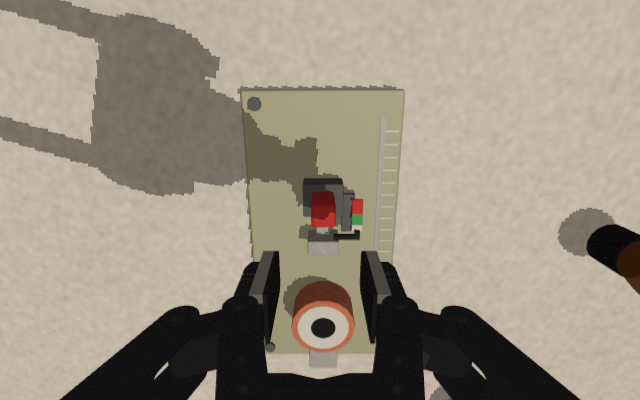

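View pics/s9.png

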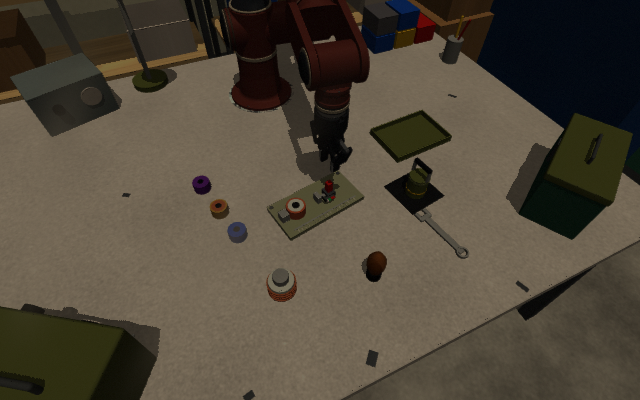

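```bash
python3 -c "
from h import *
b=np.load('w13.npz');im=cv2.imread('pics/w13.png')
h=holes(im,b['K'],b['T'],(322,328),z=.045);P=h[2];print(h,gz(P))
plan([P[0],P[1],.12],10)"
```

```text
(np.int32(341), array([322.9, 327.6]), array([ 0.5602, -0.101 ,  0.045 ])) [[ -0.4 -64.7]]
t 21.45 tcp [0.5392 0.0026 0.1264] yaw 10.0 F [0.  0.1 0.7] w 0.449 j6 -0.31
xyz [0.25 0.11 4.23] axyz [-0.01 -0.01  0.04] rows 2.5
```

>>> {"api": "drive_tool", "payload": {"series": [{"x": 0.2,"y": 0.1,"z": 1.2,"ax": 0,"ay": 0,"az": 0},{"x": 0.2,"y": 0.1,"z": 2.6,"ax": 0,"ay": 0,"az": 0},{"x": 0.2,"y": 0.1,"z": 4.15,"ax": 0,"ay": 0,"az": 0},{"x": 0.2,"y": 0.1,"z": 4.15,"ax": 0,"ay": 0,"az": 0},{"x": 0.2,"y": 0.1,"z": 4.15,"ax": 0,"ay": 0,"az": 0}], "hand": 1}}

```text
time: 21.87
tool_pos: [0.5602, -0.1006, 0.1217]
tool_rot: [0.54, 0.455, 0.542, -0.456]
contact_force: [0.8, 1.3, -0.9]
gripper_width: 0.995
```

>>> {"api": "drive_tool", "payload": {"series": [{"x": 0,"y": 0,"z": 0,"ax": 0,"ay": 0,"az": 0},{"x": 0,"y": 0,"z": 0,"ax": 0,"ay": 0,"az": 0},{"x": 0,"y": 0,"z": 0,"ax": 0,"ay": 0,"az": 0}]}}

```text
time: 22.12
tool_pos: [0.5604, -0.098, 0.1227]
tool_rot: [0.541, 0.454, 0.542, -0.454]
contact_force: [-1.0, 0.0, 0.2]
gripper_width: 1.002
```

```bash
python3 -c "
from h import *
im,K,T=grab('wrist','w14.png')
h=holes(im,K,T,(320,215),25,z=.045);print(h,gz(h[2]))
P=h[2]
plan([P[0],P[1],.029],10)"
```

```text
(np.int32(541), array([319.1, 211.8]), array([ 0.5602, -0.101 ,  0.045 ])) [[ -0.4 -64.7]]
t 22.17 tcp [ 0.5606 -0.098   0.1229] yaw 10.1 F [-0.1 -0.2 -0.7] w 1.001 j6 -0.48
xyz [ 3.76 -0.03  0.12] axyz [ 0.01 -0.    0.01] rows 2.3
```

View pics/w14.png

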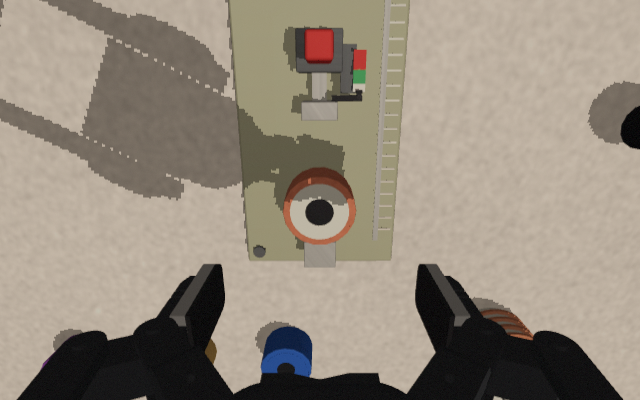

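```bash
python3 -c "
from h import *
b=np.load('w5.npz');print(gz(ray([[592,138]],b['K'],b['T'],.085)), ray([[592,138]],b['K'],b['T'],.085))
im,K,T=grab('scene');print(gz(ray([[282,292]],K,T,.0)))"
```

```text
[[ 142.6 -201.1]] [[ 0.72482557 -0.21021083  0.085     ]]
[[ 165.3 -208.6]]
```

Txtube is well clear (gx ~145 mm). Descend on the spacer.

>>> {"api": "drive_tool", "payload": {"series": [{"x": 0.8,"y": -0.03,"z": 0.12,"ax": 0,"ay": 0,"az": 0},{"x": 1.7,"y": -0.03,"z": 0.12,"ax": 0,"ay": 0,"az": 0},{"x": 2.7,"y": -0.03,"z": 0.12,"ax": 0,"ay": 0,"az": 0},{"x": 3.5,"y": -0.03,"z": 0.12,"ax": 0,"ay": 0,"az": 0},{"x": 3.6,"y": -0.03,"z": 0.12,"ax": 0,"ay": 0,"az": 0}], "hand": 0.85}}

```text
time: 22.63
tool_pos: [0.5574, -0.1006, 0.0289]
tool_rot: [0.539, 0.453, 0.544, -0.455]
contact_force: [-0.8, 1.0, -0.4]
gripper_width: 0.85
```

>>> {"api": "drive_tool", "payload": {"series": [{"x": 0.1,"y": 0,"z": 0,"ax": 0,"ay": 0,"az": 0},{"x": 0.1,"y": 0,"z": 0,"ax": 0,"ay": 0,"az": 0}]}}

```text
time: 22.8
tool_pos: [0.5611, -0.102, 0.0314]
tool_rot: [0.542, 0.455, 0.541, -0.454]
contact_force: [-0.1, -0.4, 0.6]
gripper_width: 0.852
```

>>> {"api": "drive_tool", "payload": {"series": [{"x": 0,"y": 0,"z": 0,"ax": 0,"ay": 0,"az": 0},{"x": 0,"y": 0,"z": 0,"ax": 0,"ay": 0,"az": 0},{"x": 0,"y": 0,"z": 0,"ax": 0,"ay": 0,"az": 0},{"x": 0,"y": 0,"z": 0,"ax": 0,"ay": 0,"az": 0},{"x": 0,"y": 0,"z": 0,"ax": 0,"ay": 0,"az": 0}], "hand": 0}}

```text
time: 23.22
tool_pos: [0.5623, -0.1025, 0.0334]
tool_rot: [0.543, 0.455, 0.54, -0.454]
contact_force: [-1.5, 1.9, 6.8]
gripper_width: 0.572
```

```bash
python3 -c "
from h import *
im,K,T=grab('wrist','w15.png')
plan([.40,.32,.14],4)"
```

```text
t 23.27 tcp [ 0.5623 -0.1025  0.0333] yaw 10.0 F [-1.3  1.8  5.9] w 0.58 j6 -0.48
xyz [ -4.3   -3.45 -17.76] axyz [ 1.19  0.01 -0.04] rows 11.2
```

View pics/w15.png

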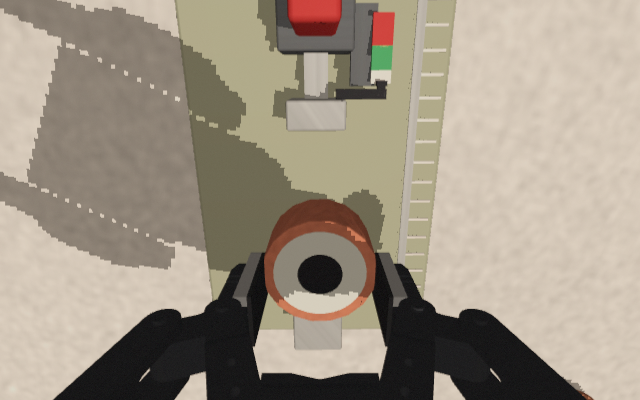

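>>> {"api": "drive_tool", "payload": {"series": [{"x": -0.5,"y": 0,"z": 0,"ax": 0,"ay": 0,"az": 0},{"x": -1.5,"y": 0,"z": 0,"ax": 0,"ay": 0,"az": 0},{"x": -2.7,"y": 0,"z": 0,"ax": 0,"ay": 0,"az": 0},{"x": -3.8,"y": 0,"z": 0,"ax": 0,"ay": 0,"az": 0},{"x": -4,"y": 0,"z": 0,"ax": 0,"ay": 0,"az": 0}]}}

```text
time: 23.68
tool_pos: [0.564, -0.1034, 0.1378]
tool_rot: [0.545, 0.456, 0.538, -0.453]
contact_force: [1.9, -0.8, -0.1]
gripper_width: 0.579
```

```bash
python3 -c "
from h import *
im,K,T=grab('scene','s10.png')
plan([.423,.39,.14],4)"
```

```text
t 23.73 tcp [ 0.5635 -0.1032  0.1364] yaw 10.0 F [-0.1 -0.1 -0.5] w 0.581 j6 -0.48
xyz [ -0.25  -2.12 -20.4 ] axyz [ 1.19  0.05 -0.1 ] rows 12.3
```

View pics/s10.png

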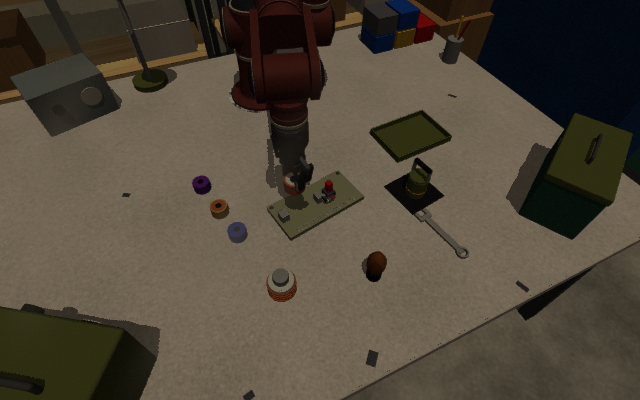

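>>> {"api": "drive_tool", "payload": {"series": [{"x": 0,"y": 0,"z": -0.8,"ax": 0,"ay": 0,"az": 0},{"x": 0,"y": -0.2,"z": -2.2,"ax": 0.2,"ay": 0,"az": 0},{"x": 0,"y": -0.4,"z": -3.6,"ax": 0.4,"ay": 0,"az": 0},{"x": 0,"y": -0.6,"z": -5,"ax": 0.5,"ay": 0,"az": 0},{"x": 0,"y": -0.7,"z": -6.4,"ax": 0.6,"ay": 0,"az": 0}]}}

```text
time: 24.15
tool_pos: [0.5136, 0.0535, 0.1288]
tool_rot: [0.528, 0.468, 0.53, -0.47]
contact_force: [0.9, 0.4, -1.5]
gripper_width: 0.578
```

>>> {"api": "drive_tool", "payload": {"series": [{"x": 0,"y": 0,"z": -1.4,"ax": 0,"ay": 0,"az": 0},{"x": 0,"y": 0,"z": -2.8,"ax": 0.2,"ay": 0,"az": 0},{"x": 0,"y": 0,"z": -4.2,"ax": 0.3,"ay": 0,"az": 0},{"x": 0,"y": 0,"z": -5.6,"ax": 0.4,"ay": 0,"az": 0},{"x": 0,"y": 0,"z": -7,"ax": 0.5,"ay": 0,"az": 0}]}}

```text
time: 24.57
tool_pos: [0.4928, 0.2273, 0.129]
tool_rot: [0.519, 0.479, 0.519, -0.481]
contact_force: [0.4, 0.3, -2.9]
gripper_width: 0.578
```

```bash
python3 -c "
from h import *
plan([.423,.39,.14],4)"
```

```text
t 24.57 tcp [0.4928 0.2273 0.129 ] yaw 4.4 F [ 0.4  0.3 -2.9] w 0.578 j6 0.22
xyz [-0.44 -2.28 -6.71] axyz [0.09 0.01 0.03] rows 4.3
```

>>> {"api": "drive_tool", "payload": {"series": [{"x": 0,"y": -0.5,"z": -1.4,"ax": 0,"ay": 0,"az": 0},{"x": 0,"y": -1,"z": -2.8,"ax": 0,"ay": 0,"az": 0},{"x": 0,"y": -1.5,"z": -4.2,"ax": 0,"ay": 0,"az": 0},{"x": 0,"y": -2,"z": -5.4,"ax": 0,"ay": 0,"az": 0},{"x": 0,"y": -2.3,"z": -6.2,"ax": 0,"ay": 0,"az": 0}]}}

```text
time: 24.98
tool_pos: [0.4224, 0.3778, 0.1288]
tool_rot: [0.519, 0.479, 0.52, -0.481]
contact_force: [-0.2, -0.3, -1.5]
gripper_width: 0.578
```

>>> {"api": "drive_tool", "payload": {"series": [{"x": 0,"y": 0,"z": 0,"ax": 0,"ay": 0,"az": 0},{"x": 0,"y": 0,"z": 0,"ax": 0,"ay": 0,"az": 0},{"x": 0,"y": 0,"z": 0,"ax": 0,"ay": 0,"az": 0}]}}

```text
time: 25.23
tool_pos: [0.4246, 0.3752, 0.1295]
tool_rot: [0.519, 0.479, 0.519, -0.481]
contact_force: [-0.4, 1.1, -1.6]
gripper_width: 0.575
```

```bash
python3 -c "
from h import *
im,K,T=grab('wrist','w16.png')
plan([.423,.39,.03],4)
H,S,V=hsv(im)
"
```

```text
t 25.28 tcp [0.425  0.375  0.1298] yaw 4.4 F [ 0.1 -0.2 -1.6] w 0.578 j6 0.51
xyz [ 3.99 -0.03 -0.61] axyz [0.08 0.01 0.01] rows 2.4
```

View pics/w16.png

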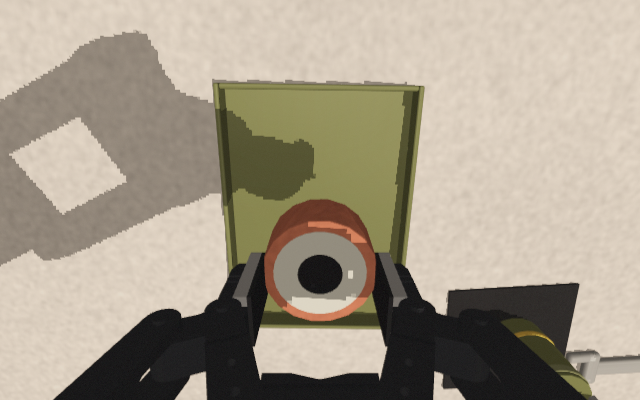

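```bash
python3 -c "
from h import *
im,K,T=grab('wrist')
print(ray([(214,82),(424,87),(405,264),(232,265)],K,T,.022).round(3))"
```

```text
[[0.344 0.452 0.022]
 [0.492 0.46  0.022]
 [0.501 0.319 0.022]
 [0.356 0.307 0.022]]
```

>>> {"api": "drive_tool", "payload": {"series": [{"x": 0.8,"y": -0.05,"z": -0.6,"ax": 0,"ay": 0,"az": 0},{"x": 1.8,"y": -0.05,"z": -0.6,"ax": 0,"ay": 0,"az": 0},{"x": 2.8,"y": -0.05,"z": -0.6,"ax": 0,"ay": 0,"az": 0},{"x": 3.6,"y": -0.05,"z": -0.6,"ax": 0,"ay": 0,"az": 0},{"x": 3.7,"y": -0.05,"z": -0.6,"ax": 0,"ay": 0,"az": 0}]}}

```text
time: 25.75
tool_pos: [0.4203, 0.3878, 0.0334]
tool_rot: [0.518, 0.478, 0.519, -0.484]
contact_force: [-1.0, -0.9, -2.0]
gripper_width: 0.572
```

>>> {"api": "drive_tool", "payload": {"series": [{"x": 0,"y": 0,"z": 0,"ax": 0,"ay": 0,"az": 0},{"x": 0,"y": 0,"z": 0,"ax": 0,"ay": 0,"az": 0},{"x": 0.1,"y": 0,"z": 0,"ax": 0,"ay": 0,"az": 0},{"x": 0.2,"y": 0,"z": 0,"ax": 0,"ay": 0,"az": 0},{"x": 0.2,"y": 0,"z": 0,"ax": 0,"ay": 0,"az": 0}]}}

```text
time: 26.17
tool_pos: [0.4233, 0.3912, 0.0341]
tool_rot: [0.519, 0.481, 0.519, -0.48]
contact_force: [-1.0, -0.3, -2.0]
gripper_width: 0.576
```

>>> {"api": "drive_tool", "payload": {"series": [{"x": 0.1,"y": 0,"z": 0,"ax": 0,"ay": 0,"az": 0},{"x": 0.2,"y": 0,"z": 0,"ax": 0,"ay": 0,"az": 0},{"x": 0.2,"y": 0,"z": 0,"ax": 0,"ay": 0,"az": 0},{"x": 0.2,"y": 0,"z": 0,"ax": 0,"ay": 0,"az": 0}]}}

```text
time: 26.5
tool_pos: [0.4225, 0.3908, 0.028]
tool_rot: [0.519, 0.48, 0.519, -0.48]
contact_force: [-0.2, -0.0, -0.7]
gripper_width: 0.578
```

>>> {"api": "drive_tool", "payload": {"series": [{"x": 0.1,"y": 0,"z": 0,"ax": 0,"ay": 0,"az": 0},{"x": 0.2,"y": 0,"z": 0,"ax": 0,"ay": 0,"az": 0},{"x": 0.2,"y": 0,"z": 0,"ax": 0,"ay": 0,"az": 0},{"x": 0.2,"y": 0,"z": 0,"ax": 0,"ay": 0,"az": 0}]}}

```text
time: 26.83
tool_pos: [0.4225, 0.3908, 0.0229]
tool_rot: [0.519, 0.48, 0.519, -0.48]
contact_force: [-1.2, 0.2, -1.5]
gripper_width: 0.576
```

>>> {"api": "drive_tool", "payload": {"series": [{"x": 0.06,"y": 0,"z": 0,"ax": 0,"ay": 0,"az": 0},{"x": 0.06,"y": 0,"z": 0,"ax": 0,"ay": 0,"az": 0},{"x": 0.06,"y": 0,"z": 0,"ax": 0,"ay": 0,"az": 0}]}}

```text
time: 27.08
tool_pos: [0.4229, 0.3911, 0.0224]
tool_rot: [0.519, 0.48, 0.519, -0.48]
contact_force: [-2.3, -1.7, 2.7]
gripper_width: 0.574
```

>>> {"api": "drive_tool", "payload": {"series": [{"x": 0,"y": 0,"z": 0,"ax": 0,"ay": 0,"az": 0},{"x": 0,"y": 0,"z": 0,"ax": 0,"ay": 0,"az": 0},{"x": 0,"y": 0,"z": 0,"ax": 0,"ay": 0,"az": 0}], "hand": 0.78}}

```text
time: 27.33
tool_pos: [0.4229, 0.391, 0.0218]
tool_rot: [0.519, 0.48, 0.519, -0.48]
contact_force: [0.3, 0.2, 0.1]
gripper_width: 0.777
```

>>> {"api": "drive_tool", "payload": {"series": [{"x": -0.6,"y": 0,"z": 0,"ax": 0,"ay": 0,"az": 0},{"x": -2,"y": 0,"z": 0,"ax": 0,"ay": 0,"az": 0},{"x": -3.6,"y": 0,"z": 0,"ax": 0,"ay": 0,"az": 0},{"x": -5,"y": 0,"z": 0,"ax": 0,"ay": 0,"az": 0},{"x": -6,"y": 0,"z": 0,"ax": 0,"ay": 0,"az": 0}]}}

```text
time: 27.75
tool_pos: [0.4238, 0.3917, 0.1759]
tool_rot: [0.519, 0.482, 0.519, -0.478]
contact_force: [0.7, -0.2, -0.0]
gripper_width: 0.779
```

```bash
python3 -c "
from h import *
grab('wrist','w17.png'); im,K,T=grab('scene','s11.png')
cv2.imwrite('pics/c4.png',np.hstack([cv2.resize(cv2.imread('pics/w17.png'),(400,250)),cv2.resize(im,(400,250))]))
plan([.46,-.24,.22],10)"
```

```text
t 27.85 tcp [0.4257 0.3931 0.1787] yaw 4.5 F [0.6 0.7 0.7] w 0.778 j6 0.54
xyz [-1.81 -0.59 25.34] axyz [-1.11 -0.06 -0.12] rows 15.2
```

View pics/c4.png

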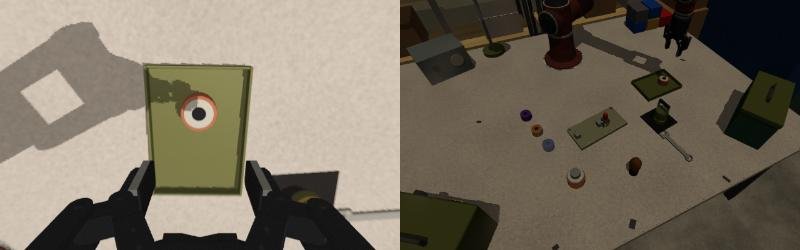

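Spacer52 is standing in the tray. Next is spacer46.

>>> {"api": "drive_tool", "payload": {"series": [{"x": -1.8,"y": -0.6,"z": 25.3,"ax": -1.1,"ay": 0,"az": 0},{"x": -1.8,"y": -0.6,"z": 25.3,"ax": -1.1,"ay": 0,"az": 0},{"x": -1.8,"y": -0.6,"z": 25.3,"ax": -1.1,"ay": 0,"az": 0},{"x": -1.8,"y": -0.6,"z": 25.3,"ax": -1.1,"ay": 0,"az": 0},{"x": -1.8,"y": -0.6,"z": 25.3,"ax": -1.1,"ay": 0,"az": 0}]}}

```text
time: 28.27
tool_pos: [0.4331, 0.1817, 0.1853]
tool_rot: [0.542, 0.454, 0.542, -0.455]
contact_force: [1.4, -0.1, 1.0]
gripper_width: 0.778
```

>>> {"api": "drive_tool", "payload": {"series": [{"x": -1,"y": -0.2,"z": 17,"ax": 0,"ay": 0,"az": 0},{"x": -1,"y": -0.2,"z": 17,"ax": 0,"ay": 0,"az": 0},{"x": -1,"y": -0.2,"z": 17,"ax": 0,"ay": 0,"az": 0},{"x": -1,"y": -0.2,"z": 17,"ax": 0,"ay": 0,"az": 0},{"x": -1,"y": -0.2,"z": 17,"ax": 0,"ay": 0,"az": 0}]}}

```text
time: 28.68
tool_pos: [0.467, -0.0238, 0.1979]
tool_rot: [0.541, 0.455, 0.542, -0.455]
contact_force: [1.0, -0.4, 0.3]
gripper_width: 0.782
```

```bash
python3 -c "
from h import *
plan([.46,-.24,.22],10)"
```

```text
t 28.68 tcp [ 0.467  -0.0238  0.1979] yaw 10.0 F [ 1.  -0.4  0.3] w 0.782 j6 -0.38
xyz [-0.89 -1.77  8.47] axyz [-0.01 -0.    0.01] rows 5.2
```

>>> {"api": "drive_tool", "payload": {"series": [{"x": -0.3,"y": -1.8,"z": 8,"ax": 0,"ay": 0,"az": 0},{"x": -0.3,"y": -1.8,"z": 8,"ax": 0,"ay": 0,"az": 0},{"x": -0.3,"y": -1.8,"z": 8,"ax": 0,"ay": 0,"az": 0},{"x": -0.3,"y": -1.8,"z": 8,"ax": 0,"ay": 0,"az": 0},{"x": -0.3,"y": -1.8,"z": 8,"ax": 0,"ay": 0,"az": 0}]}}

```text
time: 29.1
tool_pos: [0.4568, -0.2288, 0.2051]
tool_rot: [0.541, 0.455, 0.542, -0.455]
contact_force: [1.3, 0.5, 1.0]
gripper_width: 0.779
```

>>> {"api": "drive_tool", "payload": {"series": [{"x": 0,"y": 0,"z": 0,"ax": 0,"ay": 0,"az": 0},{"x": 0,"y": 0,"z": 0,"ax": 0,"ay": 0,"az": 0},{"x": 0,"y": 0,"z": 0,"ax": 0,"ay": 0,"az": 0}]}}

```text
time: 29.35
tool_pos: [0.4574, -0.2263, 0.2051]
tool_rot: [0.541, 0.455, 0.542, -0.455]
contact_force: [-1.0, 0.4, -0.2]
gripper_width: 0.776
```

```bash
python3 -c "
from h import *
im,K,T=grab('wrist','w18.png');np.savez('w18.npz',K=K,T=T)
print(proj([[.4668,-.2806,.03]],K,T))
plan([.4668,-.2806,.09],10)"
```

```text
[[319.93840875 225.38660635]]
t 29.4 tcp [ 0.4576 -0.2257  0.2053] yaw 10.0 F [ 0.4 -1.1  0.7] w 0.781 j6 -0.78
xyz [ 4.61 -0.01  2.23] axyz [ 0.   -0.02  0.01] rows 3.1
```

View pics/w18.png

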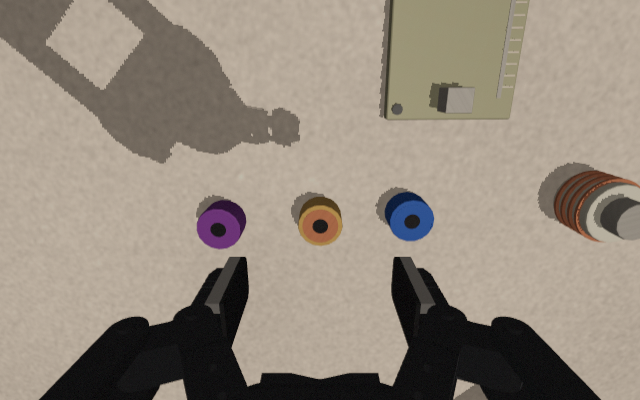

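>>> {"api": "drive_tool", "payload": {"series": [{"x": 1,"y": 0,"z": 1.1,"ax": 0,"ay": 0,"az": 0},{"x": 2.2,"y": 0,"z": 2.2,"ax": 0,"ay": 0,"az": 0},{"x": 3.6,"y": 0,"z": 2.2,"ax": 0,"ay": 0,"az": 0},{"x": 4.6,"y": 0,"z": 2.2,"ax": 0,"ay": 0,"az": 0},{"x": 4.6,"y": 0,"z": 2.2,"ax": 0,"ay": 0,"az": 0}]}}

```text
time: 29.82
tool_pos: [0.4638, -0.2765, 0.0843]
tool_rot: [0.537, 0.454, 0.546, -0.454]
contact_force: [-0.9, 0.8, -1.3]
gripper_width: 0.782
```

>>> {"api": "drive_tool", "payload": {"series": [{"x": 0,"y": 0,"z": 0,"ax": 0,"ay": 0,"az": 0},{"x": 0,"y": 0,"z": 0,"ax": 0,"ay": 0,"az": 0}]}}

```text
time: 29.98
tool_pos: [0.4685, -0.2804, 0.093]
tool_rot: [0.543, 0.454, 0.541, -0.454]
contact_force: [-0.5, 0.1, 0.3]
gripper_width: 0.783
```

```bash
python3 -c "
from h import *
im,K,T=grab('wrist','w19.png')
h=holes(im,K,T,(320,235),25);print(h)
P=h[2];plan([P[0],P[1],.013],10)"
```

```text
(np.int32(340), array([317.1, 217.4]), array([ 0.4669, -0.2821,  0.03  ]))
t 30.03 tcp [ 0.469  -0.281   0.0939] yaw 10.1 F [ 1.  -0.1  1.2] w 0.778 j6 -0.85
xyz [ 3.23 -0.1   0.02] axyz [ 0.01  0.04 -0.03] rows 1.9
```

View pics/w19.png

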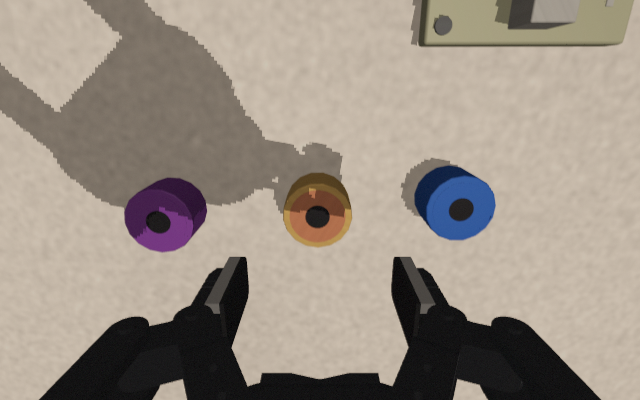

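>>> {"api": "drive_tool", "payload": {"series": [{"x": 0.7,"y": -0.06,"z": 0,"ax": 0,"ay": 0,"az": 0},{"x": 1.5,"y": -0.06,"z": 0,"ax": 0,"ay": 0,"az": 0},{"x": 2.3,"y": -0.06,"z": 0,"ax": 0,"ay": 0,"az": 0},{"x": 2.9,"y": -0.06,"z": 0,"ax": 0,"ay": 0,"az": 0},{"x": 3,"y": -0.06,"z": 0,"ax": 0,"ay": 0,"az": 0}]}}

```text
time: 30.45
tool_pos: [0.4657, -0.2804, 0.0158]
tool_rot: [0.541, 0.454, 0.542, -0.455]
contact_force: [-0.6, 0.3, 0.1]
gripper_width: 0.777
```

>>> {"api": "drive_tool", "payload": {"series": [{"x": 0.1,"y": 0,"z": 0,"ax": 0,"ay": 0,"az": 0},{"x": 0.1,"y": 0,"z": 0,"ax": 0,"ay": 0,"az": 0},{"x": 0.1,"y": 0,"z": 0,"ax": 0,"ay": 0,"az": 0}]}}

```text
time: 30.7
tool_pos: [0.4672, -0.2819, 0.0158]
tool_rot: [0.543, 0.455, 0.54, -0.455]
contact_force: [-0.0, -0.2, 0.1]
gripper_width: 0.783
```

```bash
python3 -c "
from h import *
plan([.4668,-.2815,.013],10);grab('wrist','w20.png')"
```

```text
t 30.7 tcp [ 0.4672 -0.2819  0.0158] yaw 10.0 F [-0.  -0.2  0.1] w 0.783 j6 -0.85
xyz [ 0.11 -0.01 -0.02] axyz [-0.    0.03 -0.03] rows 0.1
```

View pics/w20.png

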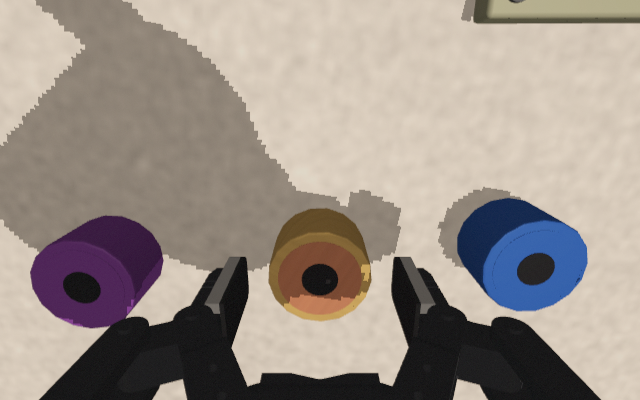

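Centred between the pads and clear of both look-alikes. Close.

>>> {"api": "drive_tool", "payload": {"series": [{"x": 0,"y": 0,"z": 0,"ax": 0,"ay": 0,"az": 0},{"x": 0,"y": 0,"z": 0,"ax": 0,"ay": 0,"az": 0},{"x": 0,"y": 0,"z": 0,"ax": 0,"ay": 0,"az": 0},{"x": 0,"y": 0,"z": 0,"ax": 0,"ay": 0,"az": 0},{"x": 0,"y": 0,"z": 0,"ax": 0,"ay": 0,"az": 0}], "hand": 0}}

```text
time: 31.17
tool_pos: [0.4668, -0.2818, 0.0154]
tool_rot: [0.542, 0.455, 0.541, -0.455]
contact_force: [-0.4, 0.9, 5.6]
gripper_width: 0.513
```

>>> {"api": "drive_tool", "payload": {"series": [{"x": -0.4,"y": 0,"z": 0,"ax": 0,"ay": 0,"az": 0},{"x": -1.4,"y": 0,"z": 0,"ax": 0,"ay": 0,"az": 0},{"x": -2.6,"y": 0,"z": 0,"ax": 0,"ay": 0,"az": 0},{"x": -3.7,"y": 0,"z": 0,"ax": 0,"ay": 0,"az": 0},{"x": -4.2,"y": 0,"z": 0,"ax": 0,"ay": 0,"az": 0}]}}

```text
time: 31.58
tool_pos: [0.4674, -0.2822, 0.1232]
tool_rot: [0.544, 0.455, 0.539, -0.455]
contact_force: [0.8, 0.2, 0.1]
gripper_width: 0.511
```

```bash
python3 -c "
from h import *
p=gw(-.3,-49);plan([p[0],p[1],.12],10.1);grab('wrist','w21.png')"
```

```text
t 31.58 tcp [ 0.4674 -0.2822  0.1232] yaw 10.0 F [0.8 0.2 0.1] w 0.511 j6 -0.85
xyz [ 0.11  4.91 -7.13] axyz [-0.03  0.05 -0.04] rows 5.2
```

View pics/w21.png

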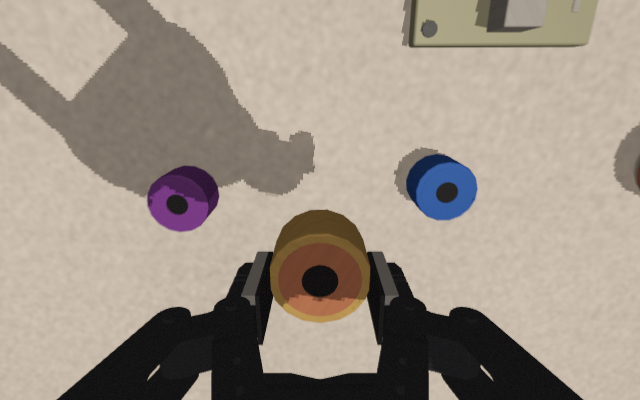

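>>> {"api": "drive_tool", "payload": {"series": [{"x": 0,"y": 0.5,"z": -0.7,"ax": 0,"ay": 0,"az": 0},{"x": 0,"y": 1.4,"z": -2,"ax": 0,"ay": 0,"az": 0},{"x": 0,"y": 2.3,"z": -3.3,"ax": 0,"ay": 0,"az": 0},{"x": 0,"y": 3.2,"z": -4.6,"ax": 0,"ay": 0,"az": 0},{"x": 0,"y": 4.1,"z": -5.9,"ax": 0,"ay": 0,"az": 0}]}}

```text
time: 32.05
tool_pos: [0.5406, -0.1161, 0.117]
tool_rot: [0.541, 0.455, 0.542, -0.455]
contact_force: [0.7, -0.6, -1.4]
gripper_width: 0.51
```

>>> {"api": "drive_tool", "payload": {"series": [{"x": 0,"y": 0.5,"z": -0.8,"ax": 0,"ay": 0,"az": 0},{"x": 0,"y": 0.8,"z": -1.2,"ax": 0,"ay": 0,"az": 0},{"x": 0,"y": 0.8,"z": -1.2,"ax": 0,"ay": 0,"az": 0},{"x": 0,"y": 0.8,"z": -1.2,"ax": 0,"ay": 0,"az": 0}]}}

```text
time: 32.38
tool_pos: [0.5551, -0.085, 0.1176]
tool_rot: [0.541, 0.454, 0.542, -0.455]
contact_force: [0.2, -0.0, -1.6]
gripper_width: 0.506
```

```bash
python3 -c "
from h import *
p=gw(-.3,-47);plan([p[0],p[1],.034],10.1);grab('wrist','w22.png')"
```

```text
t 32.38 tcp [ 0.5551 -0.085   0.1176] yaw 10.0 F [ 0.2 -0.  -1.6] w 0.506 j6 -0.46
xyz [ 3.34  0.1  -0.04] axyz [-0.02 -0.    0.02] rows 2.0
```

View pics/w22.png

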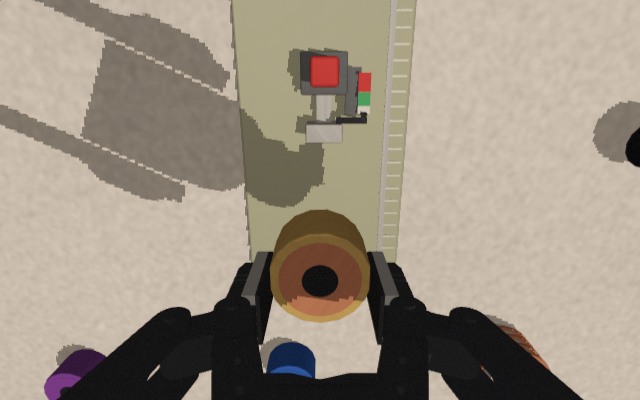

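>>> {"api": "drive_tool", "payload": {"series": [{"x": 0.6,"y": 0.1,"z": 0,"ax": 0,"ay": 0,"az": 0},{"x": 1.5,"y": 0.1,"z": 0,"ax": 0,"ay": 0,"az": 0},{"x": 2.4,"y": 0.1,"z": 0,"ax": 0,"ay": 0,"az": 0},{"x": 3,"y": 0.1,"z": 0,"ax": 0,"ay": 0,"az": 0},{"x": 3.1,"y": 0.1,"z": 0,"ax": 0,"ay": 0,"az": 0}]}}

```text
time: 32.85
tool_pos: [0.5549, -0.0855, 0.0373]
tool_rot: [0.539, 0.454, 0.543, -0.456]
contact_force: [-0.8, -0.6, -2.0]
gripper_width: 0.512
```

>>> {"api": "drive_tool", "payload": {"series": [{"x": 0,"y": 0,"z": 0,"ax": 0,"ay": 0,"az": 0},{"x": 0,"y": 0,"z": 0,"ax": 0,"ay": 0,"az": 0},{"x": 0.1,"y": 0,"z": 0,"ax": 0,"ay": 0,"az": 0},{"x": 0.2,"y": 0,"z": 0,"ax": 0,"ay": 0,"az": 0},{"x": 0.2,"y": 0,"z": 0,"ax": 0,"ay": 0,"az": 0}]}}

```text
time: 33.27
tool_pos: [0.5586, -0.0848, 0.0368]
tool_rot: [0.542, 0.455, 0.541, -0.455]
contact_force: [-0.8, 0.2, -1.5]
gripper_width: 0.511
```

```bash
python3 -c "
from h import *
p=gw(-.3,-47);plan([p[0],p[1],.0305],10.1)"
```

```text
t 33.27 tcp [ 0.5586 -0.0848  0.0368] yaw 10.0 F [-0.8  0.2 -1.5] w 0.511 j6 -0.46
xyz [ 0.25 -0.05 -0.06] axyz [-0.03  0.01 -0.01] rows 0.2
```

>>> {"api": "drive_tool", "payload": {"series": [{"x": 0.1,"y": -0.05,"z": 0,"ax": 0,"ay": 0,"az": 0},{"x": 0.2,"y": -0.05,"z": 0,"ax": 0,"ay": 0,"az": 0},{"x": 0.24,"y": -0.05,"z": 0,"ax": 0,"ay": 0,"az": 0},{"x": 0.24,"y": -0.05,"z": 0,"ax": 0,"ay": 0,"az": 0},{"x": 0.24,"y": -0.05,"z": 0,"ax": 0,"ay": 0,"az": 0}]}}

```text
time: 33.68
tool_pos: [0.557, -0.0847, 0.0304]
tool_rot: [0.542, 0.455, 0.542, -0.455]
contact_force: [-1.3, 0.2, 2.1]
gripper_width: 0.512
```

Contact. Release and rise.

>>> {"api": "drive_tool", "payload": {"series": [{"x": 0,"y": 0,"z": 0,"ax": 0,"ay": 0,"az": 0},{"x": 0,"y": 0,"z": 0,"ax": 0,"ay": 0,"az": 0},{"x": 0,"y": 0,"z": 0,"ax": 0,"ay": 0,"az": 0},{"x": 0,"y": 0,"z": 0,"ax": 0,"ay": 0,"az": 0}], "hand": 0.8}}

```text
time: 34.02
tool_pos: [0.5572, -0.0848, 0.0304]
tool_rot: [0.542, 0.455, 0.541, -0.455]
contact_force: [1.1, -0.1, 0.3]
gripper_width: 0.799
```

>>> {"api": "drive_tool", "payload": {"series": [{"x": -0.5,"y": 0,"z": 0,"ax": 0,"ay": 0,"az": 0},{"x": -1.5,"y": 0,"z": 0,"ax": 0,"ay": 0,"az": 0},{"x": -2.8,"y": 0,"z": 0,"ax": 0,"ay": 0,"az": 0},{"x": -3.4,"y": 0,"z": 0,"ax": 0,"ay": 0,"az": 0},{"x": -3.4,"y": 0,"z": 0,"ax": 0,"ay": 0,"az": 0}]}}

```text
time: 34.43
tool_pos: [0.5605, -0.0858, 0.1217]
tool_rot: [0.545, 0.456, 0.538, -0.453]
contact_force: [1.3, -0.6, 1.2]
gripper_width: 0.801
```

```bash
python3 -c "
from h import *
im,K,T=grab('wrist','w23.png');np.savez('w23.npz',K=K,T=T)
h=holes(im,K,T,(320,215),25,z=.045);print(h,gz(h[2]))
p=gw(-.3,41.5);plan([p[0],p[1],.115],10.1)"
```

```text
(np.int32(355), array([313.6, 204.6]), array([ 0.5564, -0.0841,  0.045 ])) [[ -1.1 -47.4]]
t 34.48 tcp [ 0.5591 -0.0854  0.119 ] yaw 10.0 F [-0.1  0.5 -0.1] w 0.8 j6 -0.46
xyz [ 0.15 -0.07 -3.63] axyz [-0.03  0.03 -0.07] rows 2.2
```

View pics/w23.png

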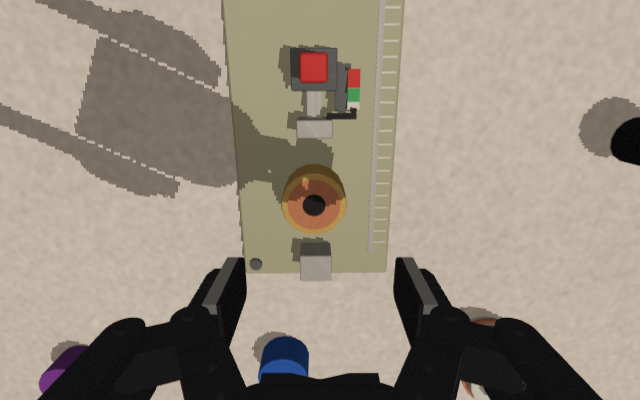

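>>> {"api": "drive_tool", "payload": {"series": [{"x": 0,"y": 0,"z": -1.2,"ax": 0,"ay": 0,"az": 0},{"x": 0.1,"y": -0.03,"z": -2.4,"ax": 0,"ay": 0,"az": 0},{"x": 0.1,"y": -0.05,"z": -3.6,"ax": 0,"ay": 0,"az": 0},{"x": 0.1,"y": -0.05,"z": -3.6,"ax": 0,"ay": 0,"az": 0},{"x": 0.1,"y": -0.05,"z": -3.6,"ax": 0,"ay": 0,"az": 0}], "hand": 0.45}}

```text
time: 34.9
tool_pos: [0.5389, 0.0048, 0.1113]
tool_rot: [0.541, 0.453, 0.543, -0.455]
contact_force: [0.4, -0.0, -0.6]
gripper_width: 0.454
```

>>> {"api": "drive_tool", "payload": {"series": [{"x": 0,"y": 0,"z": 0,"ax": 0,"ay": 0,"az": 0},{"x": 0,"y": 0,"z": 0,"ax": 0,"ay": 0,"az": 0},{"x": 0,"y": 0,"z": 0,"ax": 0,"ay": 0,"az": 0}]}}

```text
time: 35.15
tool_pos: [0.5403, 0.0027, 0.1126]
tool_rot: [0.541, 0.455, 0.541, -0.455]
contact_force: [-0.2, 0.5, 0.6]
gripper_width: 0.447
```

```bash
python3 -c "
from h import *
p=gw(-.3,41.5);plan([p[0],p[1],.042],10.1);im,K,T=grab('wrist','w24.png');print(proj([*p,.066],K,T))"
```

```text
t 35.15 tcp [0.5403 0.0027 0.1126] yaw 9.9 F [-0.2  0.5  0.6] w 0.447 j6 -0.31
xyz [ 2.82  0.06 -0.02] axyz [-0.04  0.    0.  ] rows 1.7
[[322.62915021 224.63254144]]
```

View pics/w24.png

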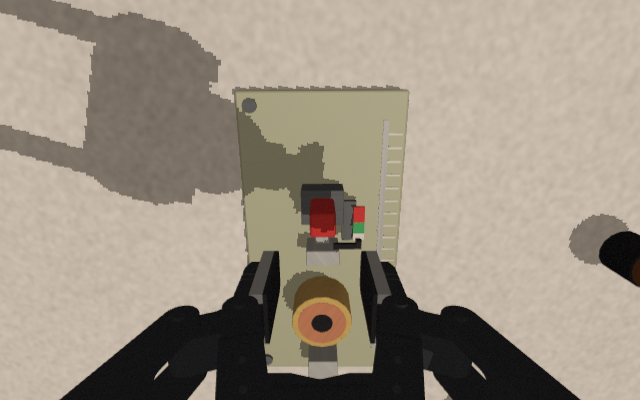

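>>> {"api": "drive_tool", "payload": {"series": [{"x": 0.8,"y": 0,"z": -0.02,"ax": 0,"ay": 0,"az": 0},{"x": 1.7,"y": 0.03,"z": -0.02,"ax": 0,"ay": 0,"az": 0},{"x": 2.4,"y": 0.03,"z": -0.02,"ax": 0,"ay": 0,"az": 0},{"x": 2.6,"y": 0.03,"z": -0.02,"ax": 0,"ay": 0,"az": 0},{"x": 2.6,"y": 0.03,"z": -0.02,"ax": 0,"ay": 0,"az": 0}]}}

```text
time: 35.62
tool_pos: [0.5395, 0.0039, 0.0459]
tool_rot: [0.54, 0.454, 0.543, -0.456]
contact_force: [-0.0, -0.3, -0.7]
gripper_width: 0.449
```

>>> {"api": "drive_tool", "payload": {"series": [{"x": 0,"y": 0,"z": 0,"ax": 0,"ay": 0,"az": 0},{"x": 0.15,"y": 0,"z": 0,"ax": 0,"ay": 0,"az": 0},{"x": 0.15,"y": 0,"z": 0,"ax": 0,"ay": 0,"az": 0},{"x": 0.15,"y": 0,"z": 0,"ax": 0,"ay": 0,"az": 0}]}}

```text
time: 35.95
tool_pos: [0.5415, 0.0041, 0.045]
tool_rot: [0.542, 0.455, 0.541, -0.454]
contact_force: [0.8, -0.0, 0.7]
gripper_width: 0.452
```

```bash
python3 -c "
from h import *
p=gw(-.3,41.5);plan([p[0],p[1],.042],10.1)"
```

```text
t 35.95 tcp [0.5415 0.0041 0.045 ] yaw 10.0 F [ 0.8 -0.   0.7] w 0.452 j6 -0.3
xyz [ 0.12 -0.    0.02] axyz [-0.03  0.01 -0.02] rows 0.1
```

>>> {"api": "drive_tool", "payload": {"series": [{"x": 0.12,"y": 0,"z": 0,"ax": 0,"ay": 0,"az": 0},{"x": 0.12,"y": 0,"z": 0,"ax": 0,"ay": 0,"az": 0},{"x": 0.12,"y": 0,"z": 0,"ax": 0,"ay": 0,"az": 0}]}}

```text
time: 36.2
tool_pos: [0.5408, 0.0043, 0.041]
tool_rot: [0.542, 0.455, 0.542, -0.455]
contact_force: [0.3, -0.8, 0.2]
gripper_width: 0.448
```

>>> {"api": "drive_tool", "payload": {"series": [{"x": 0,"y": 0,"z": 0,"ax": 0,"ay": 0,"az": 0},{"x": 0,"y": 0,"z": 0,"ax": 0,"ay": 0,"az": 0},{"x": 0,"y": 0,"z": 0,"ax": 0,"ay": 0,"az": 0},{"x": 0,"y": 0,"z": 0,"ax": 0,"ay": 0,"az": 0},{"x": 0,"y": 0,"z": 0,"ax": 0,"ay": 0,"az": 0}], "hand": 0}}

```text
time: 36.62
tool_pos: [0.5417, 0.0044, 0.0414]
tool_rot: [0.542, 0.455, 0.541, -0.454]
contact_force: [4.0, 1.3, -0.7]
gripper_width: 0.17
```

```bash
python3 look.py s12.png
```

```text
36.62 [0.5417 0.0044 0.0414] g [[-0.1 42.3]] F gx,gy [np.float64(4.1), np.float64(0.6)] fz -0.7 w 0.17
```

>>> {"api": "drive_tool", "payload": {"series": [{"x": 0,"y": 0,"z": 0.3,"ax": 0,"ay": 0,"az": 0},{"x": 0,"y": 0,"z": 0.7,"ax": 0,"ay": 0,"az": 0},{"x": 0,"y": 0,"z": 1.1,"ax": 0,"ay": 0,"az": 0},{"x": 0,"y": 0,"z": 1.5,"ax": 0,"ay": 0,"az": 0},{"x": 0,"y": 0,"z": 1.65,"ax": 0,"ay": 0,"az": 0}]}}

```text
time: 37.13
tool_pos: [0.5491, -0.0366, 0.0414]
tool_rot: [0.542, 0.456, 0.541, -0.454]
contact_force: [5.3, 4.2, -2.5]
gripper_width: 0.177
```

>>> {"api": "drive_tool", "payload": {"series": [{"x": 0,"y": 0,"z": 0.1,"ax": 0,"ay": 0,"az": 0},{"x": 0,"y": 0,"z": 0.2,"ax": 0,"ay": 0,"az": 0},{"x": 0,"y": 0,"z": 0.27,"ax": 0,"ay": 0,"az": 0},{"x": 0,"y": 0,"z": 0.27,"ax": 0,"ay": 0,"az": 0}]}}

```text
time: 37.47
tool_pos: [0.5501, -0.0425, 0.0414]
tool_rot: [0.542, 0.456, 0.541, -0.454]
contact_force: [5.2, 4.1, -1.8]
gripper_width: 0.171
```

```bash
python3 look.py s12.png;python3 -c "
import cv2,numpy as np
a=cv2.imread('pics/s12.png')[192:217,292:327]
cv2.imwrite('pics/c6.png',np.clip(cv2.resize(a,(770,550),interpolation=0)*1.8,0,255).astype('u1'))"
```

```text
37.47 [ 0.5501 -0.0425  0.0414] g [[-0.  -5.4]] F gx,gy [np.float64(5.9), np.float64(3.2)] fz -1.8 w 0.171
```

View pics/c4.png

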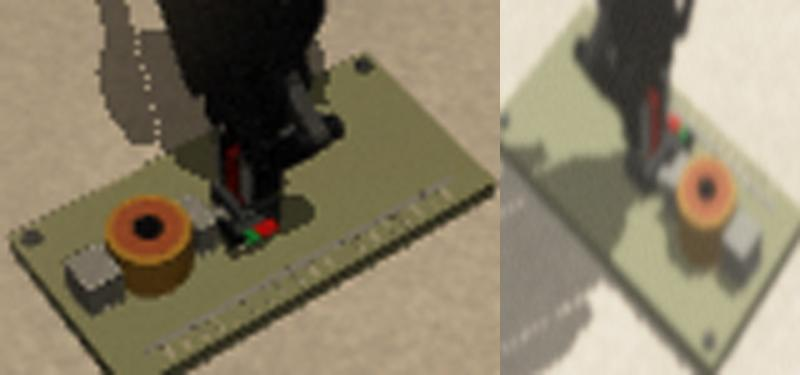

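View pics/c6.png

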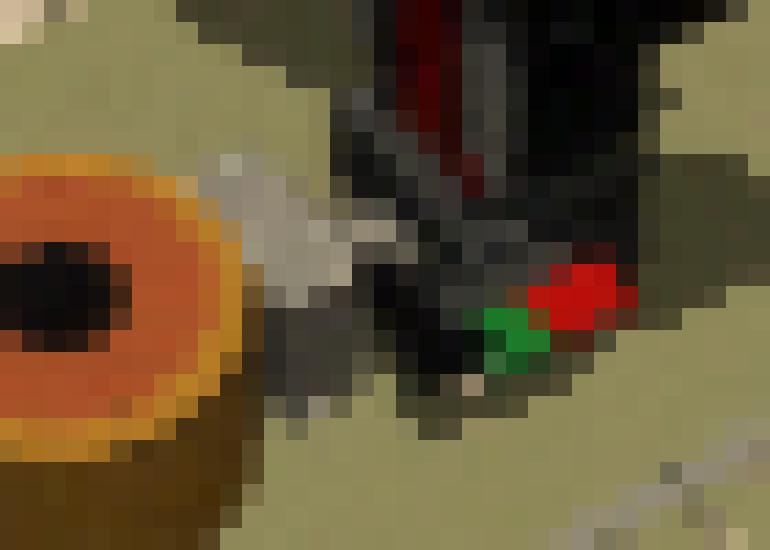

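>>> {"api": "drive_tool", "payload": {"series": [{"x": 0,"y": 0,"z": 0.07,"ax": 0,"ay": 0,"az": 0},{"x": 0,"y": 0,"z": 0.14,"ax": 0,"ay": 0,"az": 0},{"x": 0,"y": 0,"z": 0.21,"ax": 0,"ay": 0,"az": 0},{"x": 0,"y": 0,"z": 0.21,"ax": 0,"ay": 0,"az": 0},{"x": 0,"y": 0,"z": 0.21,"ax": 0,"ay": 0,"az": 0}]}}

```text
time: 37.98
tool_pos: [0.5509, -0.047, 0.0414]
tool_rot: [0.542, 0.456, 0.542, -0.454]
contact_force: [4.9, 5.8, -0.2]
gripper_width: 0.174
```

```bash
python3 look.py s12.png;python3 -c "
import cv2,numpy as np
a=cv2.imread('pics/s12.png')[192:217,292:327]
cv2.imwrite('pics/c6.png',np.clip(cv2.resize(a,(770,550),interpolation=0)*1.8,0,255).astype('u1'))"
```

```text
37.98 [ 0.5509 -0.047   0.0414] g [[-0.  -9.9]] F gx,gy [np.float64(5.8), np.float64(4.8)] fz -0.2 w 0.174
```

View pics/c6.png

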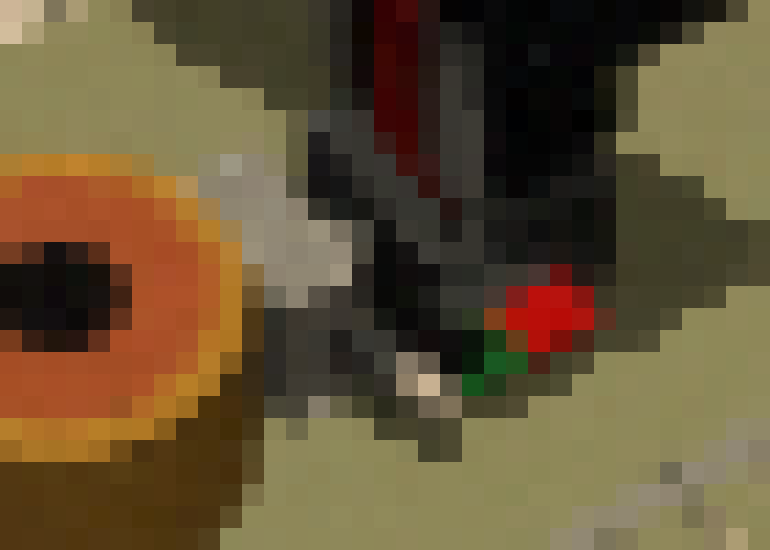

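>>> {"api": "drive_tool", "payload": {"series": [{"x": 0,"y": 0,"z": 0,"ax": 0,"ay": 0,"az": 0},{"x": 0,"y": 0,"z": 0,"ax": 0,"ay": 0,"az": 0},{"x": 0,"y": 0,"z": 0,"ax": 0,"ay": 0,"az": 0},{"x": 0,"y": 0,"z": 0,"ax": 0,"ay": 0,"az": 0},{"x": 0,"y": 0,"z": 0,"ax": 0,"ay": 0,"az": 0}]}}

```text
time: 38.5
tool_pos: [0.5509, -0.047, 0.0414]
tool_rot: [0.542, 0.456, 0.541, -0.454]
contact_force: [5.8, 5.3, -1.3]
gripper_width: 0.175
```

>>> {"api": "drive_tool", "payload": {"series": [{"x": 0,"y": 0,"z": -0.4,"ax": 0,"ay": 0,"az": 0},{"x": 0,"y": 0,"z": -0.9,"ax": 0,"ay": 0,"az": 0},{"x": 0,"y": 0,"z": -1.4,"ax": 0,"ay": 0,"az": 0},{"x": 0,"y": 0,"z": -1.9,"ax": 0,"ay": 0,"az": 0},{"x": 0,"y": 0,"z": -2.05,"ax": 0,"ay": 0,"az": 0}]}}

```text
time: 38.92
tool_pos: [0.542, 0.0029, 0.0414]
tool_rot: [0.543, 0.455, 0.541, -0.454]
contact_force: [5.5, -0.3, -3.2]
gripper_width: 0.168
```

>>> {"api": "drive_tool", "payload": {"series": [{"x": 0,"y": 0,"z": 0,"ax": 0,"ay": 0,"az": 0},{"x": 0,"y": 0,"z": 0,"ax": 0,"ay": 0,"az": 0},{"x": 0,"y": 0,"z": 0,"ax": 0,"ay": 0,"az": 0},{"x": 0,"y": 0,"z": 0,"ax": 0,"ay": 0,"az": 0}], "hand": 0.45}}

```text
time: 39.25
tool_pos: [0.5408, 0.002, 0.0409]
tool_rot: [0.541, 0.455, 0.542, -0.455]
contact_force: [-0.3, 0.1, -0.3]
gripper_width: 0.453
```

>>> {"api": "drive_tool", "payload": {"series": [{"x": -1,"y": 0,"z": 0,"ax": 0,"ay": 0,"az": 0},{"x": -2.5,"y": 0,"z": 0,"ax": 0,"ay": 0,"az": 0},{"x": -3.3,"y": 0,"z": 0,"ax": 0,"ay": 0,"az": 0},{"x": -3.3,"y": 0,"z": 0,"ax": 0,"ay": 0,"az": 0},{"x": -3.3,"y": 0,"z": 0,"ax": 0,"ay": 0,"az": 0}]}}

```text
time: 39.67
tool_pos: [0.5423, 0.0018, 0.1253]
tool_rot: [0.542, 0.455, 0.54, -0.454]
contact_force: [-0.4, -0.4, -0.8]
gripper_width: 0.452
```

```bash
python3 -c "
from h import *
im,K,T=grab('wrist','w25.png')
h=holes(im,K,T,(322,335),22,z=.045);P=h[2];print(h,gz(P))
plan([P[0],P[1],.12],10)"
```

```text
(np.int32(210), array([318.6, 330.8]), array([ 0.5599, -0.1038,  0.045 ])) [[ -1.1 -67.4]]
t 39.72 tcp [0.541  0.002  0.1234] yaw 9.9 F [ 0.1  0.2 -0.6] w 0.45 j6 -0.31
xyz [0.14 0.01 4.3 ] axyz [-0.01  0.    0.  ] rows 2.6
```

View pics/w25.png

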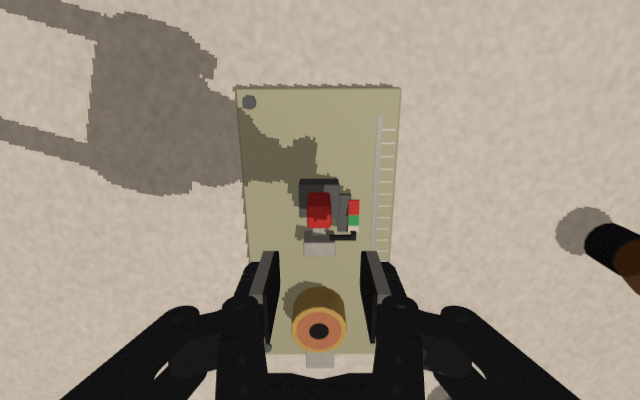

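>>> {"api": "drive_tool", "payload": {"series": [{"x": 0.1,"y": 0,"z": 1.2,"ax": 0,"ay": 0,"az": 0},{"x": 0.1,"y": 0,"z": 2.6,"ax": 0,"ay": 0,"az": 0},{"x": 0.1,"y": 0,"z": 4.3,"ax": 0,"ay": 0,"az": 0},{"x": 0.1,"y": 0,"z": 4.3,"ax": 0,"ay": 0,"az": 0},{"x": 0.1,"y": 0,"z": 4.3,"ax": 0,"ay": 0,"az": 0}], "hand": 0.8}}

```text
time: 40.13
tool_pos: [0.5586, -0.1051, 0.1188]
tool_rot: [0.539, 0.455, 0.542, -0.456]
contact_force: [0.5, -0.0, 0.0]
gripper_width: 0.8
```

>>> {"api": "drive_tool", "payload": {"series": [{"x": 0,"y": 0,"z": 0,"ax": 0,"ay": 0,"az": 0},{"x": 0,"y": 0,"z": 0,"ax": 0,"ay": 0,"az": 0},{"x": 0,"y": 0,"z": 0,"ax": 0,"ay": 0,"az": 0}]}}

```text
time: 40.38
tool_pos: [0.5592, -0.1023, 0.1202]
tool_rot: [0.541, 0.454, 0.542, -0.454]
contact_force: [-0.0, -0.7, 0.2]
gripper_width: 0.802
```

```bash
python3 -c "
from h import *
im,K,T=grab('wrist','w26.png')
h=holes(im,K,T,(320,215),25,z=.045);P=h[2];print(h,gz(P))
plan([P[0],P[1],.031],10)"
```

```text
(np.int32(353), array([321.2, 211.6]), array([ 0.5602, -0.104 ,  0.045 ])) [[ -0.9 -67.7]]
t 40.43 tcp [ 0.5594 -0.1024  0.1205] yaw 10.1 F [ 0.5 -0.3  0.1] w 0.8 j6 -0.49
xyz [3.58 0.02 0.07] axyz [ 0.01 -0.01  0.01] rows 2.1
```

View pics/w26.png

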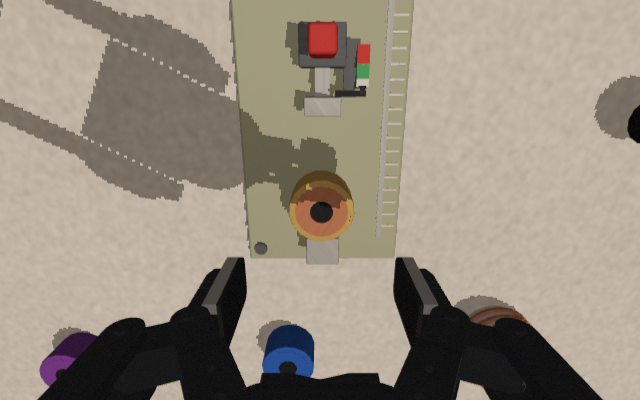

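>>> {"api": "drive_tool", "payload": {"series": [{"x": 0.8,"y": 0.02,"z": 0.07,"ax": 0,"ay": 0,"az": 0},{"x": 1.7,"y": 0.02,"z": 0.07,"ax": 0,"ay": 0,"az": 0},{"x": 2.6,"y": 0.02,"z": 0.07,"ax": 0,"ay": 0,"az": 0},{"x": 3.3,"y": 0.02,"z": 0.07,"ax": 0,"ay": 0,"az": 0},{"x": 3.4,"y": 0.02,"z": 0.07,"ax": 0,"ay": 0,"az": 0}]}}

```text
time: 40.85
tool_pos: [0.5577, -0.1034, 0.0321]
tool_rot: [0.54, 0.453, 0.544, -0.455]
contact_force: [-0.9, 0.7, -0.4]
gripper_width: 0.8
```

>>> {"api": "drive_tool", "payload": {"series": [{"x": 0.08,"y": 0,"z": 0,"ax": 0,"ay": 0,"az": 0},{"x": 0.08,"y": 0,"z": 0,"ax": 0,"ay": 0,"az": 0},{"x": 0.08,"y": 0,"z": 0,"ax": 0,"ay": 0,"az": 0}]}}

```text
time: 41.1
tool_pos: [0.5618, -0.1053, 0.0357]
tool_rot: [0.543, 0.455, 0.541, -0.454]
contact_force: [0.2, -0.4, 0.5]
gripper_width: 0.799
```

>>> {"api": "drive_tool", "payload": {"series": [{"x": 0,"y": 0,"z": 0,"ax": 0,"ay": 0,"az": 0},{"x": 0,"y": 0,"z": 0,"ax": 0,"ay": 0,"az": 0},{"x": 0,"y": 0,"z": 0,"ax": 0,"ay": 0,"az": 0},{"x": 0,"y": 0,"z": 0,"ax": 0,"ay": 0,"az": 0},{"x": 0,"y": 0,"z": 0,"ax": 0,"ay": 0,"az": 0}], "hand": 0}}

```text
time: 41.52
tool_pos: [0.5618, -0.1055, 0.0361]
tool_rot: [0.542, 0.455, 0.541, -0.454]
contact_force: [-1.2, 1.2, 5.2]
gripper_width: 0.506
```

>>> {"api": "drive_tool", "payload": {"series": [{"x": -0.5,"y": 0,"z": 0,"ax": 0,"ay": 0,"az": 0},{"x": -1.5,"y": 0,"z": 0,"ax": 0,"ay": 0,"az": 0},{"x": -2.7,"y": 0,"z": 0,"ax": 0,"ay": 0,"az": 0},{"x": -3.8,"y": 0,"z": 0,"ax": 0,"ay": 0,"az": 0},{"x": -4,"y": 0,"z": 0,"ax": 0,"ay": 0,"az": 0}]}}

```text
time: 41.93
tool_pos: [0.5639, -0.1063, 0.1409]
tool_rot: [0.545, 0.456, 0.538, -0.453]
contact_force: [0.2, -0.2, -0.2]
gripper_width: 0.501
```

```bash
python3 -c "
from h import *
im,K,T=grab('wrist','w27.png')
plan([.43,.29,.135],4)"
```

```text
t 41.98 tcp [ 0.5634 -0.1062  0.1396] yaw 10.0 F [ 0.2 -0.2 -0.8] w 0.501 j6 -0.49
xyz [  0.09  -2.52 -16.53] axyz [ 1.19  0.05 -0.09] rows 10.0
```

View pics/w27.png

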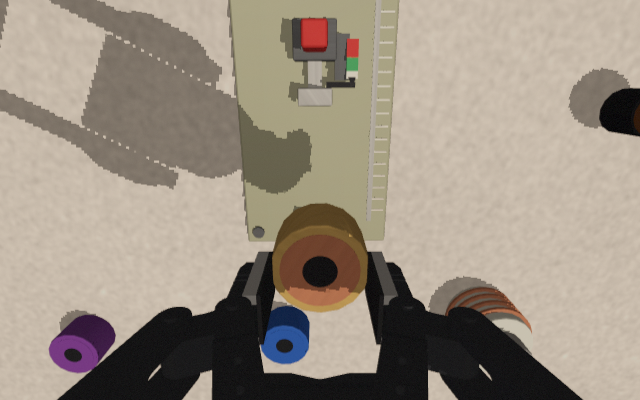

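>>> {"api": "drive_tool", "payload": {"series": [{"x": 0,"y": 0,"z": -0.8,"ax": 0,"ay": 0,"az": 0},{"x": 0,"y": -0.3,"z": -2.2,"ax": 0.2,"ay": 0,"az": 0},{"x": 0,"y": -0.6,"z": -3.6,"ax": 0.4,"ay": 0,"az": 0},{"x": 0,"y": -0.8,"z": -5,"ax": 0.5,"ay": 0,"az": 0},{"x": 0,"y": -1,"z": -6.4,"ax": 0.6,"ay": 0,"az": 0}]}}

```text
time: 42.4
tool_pos: [0.5063, 0.0492, 0.1321]
tool_rot: [0.528, 0.468, 0.53, -0.47]
contact_force: [1.6, 0.5, -1.6]
gripper_width: 0.502
```

>>> {"api": "drive_tool", "payload": {"series": [{"x": 0,"y": -0.3,"z": -1.4,"ax": 0,"ay": 0,"az": 0},{"x": 0,"y": -0.6,"z": -2.8,"ax": 0.2,"ay": 0,"az": 0},{"x": 0,"y": -0.9,"z": -4.2,"ax": 0.3,"ay": 0,"az": 0},{"x": 0,"y": -1.2,"z": -5.6,"ax": 0.4,"ay": 0,"az": 0},{"x": 0,"y": -1.5,"z": -7,"ax": 0.5,"ay": 0,"az": 0}]}}

```text
time: 42.82
tool_pos: [0.4479, 0.2183, 0.1323]
tool_rot: [0.519, 0.48, 0.519, -0.481]
contact_force: [0.5, 0.2, -1.8]
gripper_width: 0.504
```

```bash
python3 -c "
from h import *
plan([.43,.29,.12],4)"
```

```text
t 42.82 tcp [0.4479 0.2183 0.1323] yaw 4.4 F [ 0.5  0.2 -1.8] w 0.504 j6 0.23
xyz [ 0.49 -0.49 -2.92] axyz [0.09 0.01 0.03] rows 1.8
```

>>> {"api": "drive_tool", "payload": {"series": [{"x": 0,"y": -0.2,"z": -1,"ax": 0,"ay": 0,"az": 0},{"x": 0,"y": -0.4,"z": -2,"ax": 0,"ay": 0,"az": 0},{"x": 0,"y": -0.5,"z": -2.5,"ax": 0,"ay": 0,"az": 0},{"x": 0,"y": -0.5,"z": -2.5,"ax": 0,"ay": 0,"az": 0},{"x": 0,"y": -0.5,"z": -2.5,"ax": 0,"ay": 0,"az": 0}]}}

```text
time: 43.23
tool_pos: [0.4319, 0.2782, 0.1329]
tool_rot: [0.519, 0.479, 0.519, -0.481]
contact_force: [-0.3, -0.3, -0.5]
gripper_width: 0.503
```

```bash
python3 -c "
from h import *
grab('wrist','w28.png')
plan([.43,.295,.035],4)"
```

```text
t 43.28 tcp [0.4323 0.2777 0.1331] yaw 4.5 F [ 0.5 -1.2 -2.3] w 0.503 j6 0.35
xyz [ 3.92 -0.03 -0.7 ] axyz [0.09 0.01 0.02] rows 2.4
```

View pics/w28.png

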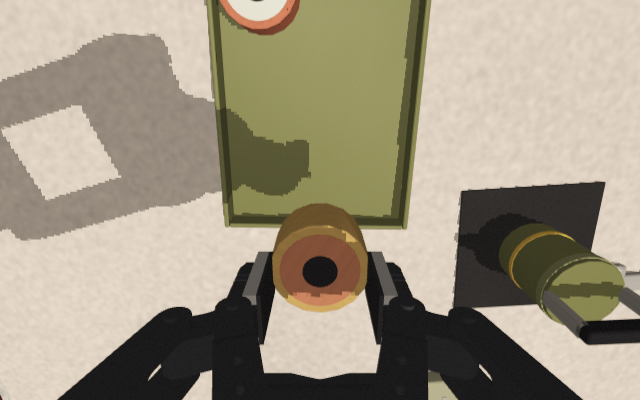

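```bash
python3 -c "
from h import *
im,K,T=grab('wrist')
print(ray([(228,226),(406,228)],K,T,.022).round(3), ray([(259,5)],K,T,.034).round(3))
im,K,T=grab('scene','s13.png')
cv2.imwrite('pics/c4.png',cv2.resize(im[80:220,330:490],(800,600),interpolation=2))"
```

```text
[[0.359 0.243 0.022]
 [0.505 0.253 0.022]] [[0.384 0.403 0.034]]
```

View pics/c4.png

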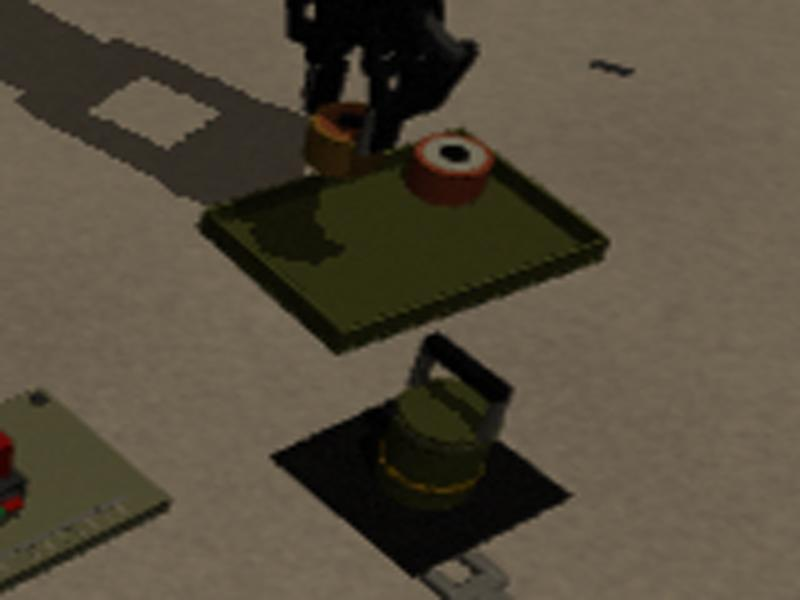

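>>> {"api": "drive_tool", "payload": {"series": [{"x": 0.8,"y": 0.05,"z": -0.8,"ax": 0,"ay": 0,"az": 0},{"x": 1.8,"y": 0.05,"z": -0.8,"ax": 0,"ay": 0,"az": 0},{"x": 2.8,"y": 0.05,"z": -0.8,"ax": 0,"ay": 0,"az": 0},{"x": 3.6,"y": 0.05,"z": -0.8,"ax": 0,"ay": 0,"az": 0},{"x": 3.7,"y": 0.05,"z": -0.8,"ax": 0,"ay": 0,"az": 0}]}}

```text
time: 43.8
tool_pos: [0.4296, 0.2959, 0.037]
tool_rot: [0.518, 0.478, 0.52, -0.483]
contact_force: [-0.5, -0.5, -1.4]
gripper_width: 0.505
```

>>> {"api": "drive_tool", "payload": {"series": [{"x": 0,"y": 0,"z": 0,"ax": 0,"ay": 0,"az": 0},{"x": 0,"y": 0,"z": 0,"ax": 0,"ay": 0,"az": 0},{"x": 0.1,"y": 0,"z": 0,"ax": 0,"ay": 0,"az": 0},{"x": 0.2,"y": 0,"z": 0,"ax": 0,"ay": 0,"az": 0},{"x": 0.2,"y": 0,"z": 0,"ax": 0,"ay": 0,"az": 0}]}}

```text
time: 44.22
tool_pos: [0.4328, 0.2987, 0.0373]
tool_rot: [0.519, 0.481, 0.519, -0.48]
contact_force: [-0.3, 0.4, -1.4]
gripper_width: 0.503
```

>>> {"api": "drive_tool", "payload": {"series": [{"x": 0.1,"y": 0,"z": 0,"ax": 0,"ay": 0,"az": 0},{"x": 0.2,"y": 0,"z": 0,"ax": 0,"ay": 0,"az": 0},{"x": 0.2,"y": 0,"z": 0,"ax": 0,"ay": 0,"az": 0},{"x": 0.2,"y": 0,"z": 0,"ax": 0,"ay": 0,"az": 0}]}}

```text
time: 44.55
tool_pos: [0.432, 0.2985, 0.0313]
tool_rot: [0.519, 0.48, 0.519, -0.48]
contact_force: [0.3, -0.3, -1.1]
gripper_width: 0.498
```

>>> {"api": "drive_tool", "payload": {"series": [{"x": 0.1,"y": 0,"z": 0,"ax": 0,"ay": 0,"az": 0},{"x": 0.2,"y": 0,"z": 0,"ax": 0,"ay": 0,"az": 0},{"x": 0.24,"y": 0,"z": 0,"ax": 0,"ay": 0,"az": 0},{"x": 0.24,"y": 0,"z": 0,"ax": 0,"ay": 0,"az": 0},{"x": 0.24,"y": 0,"z": 0,"ax": 0,"ay": 0,"az": 0}]}}

```text
time: 44.97
tool_pos: [0.4322, 0.2986, 0.0254]
tool_rot: [0.519, 0.48, 0.519, -0.48]
contact_force: [0.6, -0.6, -1.1]
gripper_width: 0.503
```

>>> {"api": "drive_tool", "payload": {"series": [{"x": 0.06,"y": 0,"z": 0,"ax": 0,"ay": 0,"az": 0},{"x": 0.06,"y": 0,"z": 0,"ax": 0,"ay": 0,"az": 0},{"x": 0.06,"y": 0,"z": 0,"ax": 0,"ay": 0,"az": 0}]}}

```text
time: 45.22
tool_pos: [0.4324, 0.2987, 0.0251]
tool_rot: [0.519, 0.48, 0.519, -0.48]
contact_force: [-3.4, -1.4, 5.5]
gripper_width: 0.499
```

>>> {"api": "drive_tool", "payload": {"series": [{"x": 0,"y": 0,"z": 0,"ax": 0,"ay": 0,"az": 0},{"x": 0,"y": 0,"z": 0,"ax": 0,"ay": 0,"az": 0},{"x": 0,"y": 0,"z": 0,"ax": 0,"ay": 0,"az": 0}], "hand": 0.72}}

```text
time: 45.47
tool_pos: [0.4324, 0.2986, 0.0241]
tool_rot: [0.519, 0.48, 0.519, -0.48]
contact_force: [-0.1, -0.1, -0.2]
gripper_width: 0.722
```

>>> {"api": "drive_tool", "payload": {"series": [{"x": -0.6,"y": 0,"z": 0,"ax": 0,"ay": 0,"az": 0},{"x": -2,"y": 0,"z": 0,"ax": 0,"ay": 0,"az": 0},{"x": -3.4,"y": 0,"z": 0,"ax": 0,"ay": 0,"az": 0},{"x": -4.4,"y": 0,"z": 0,"ax": 0,"ay": 0,"az": 0},{"x": -4.4,"y": 0,"z": 0,"ax": 0,"ay": 0,"az": 0}]}}

```text
time: 45.88
tool_pos: [0.436, 0.3005, 0.1411]
tool_rot: [0.521, 0.484, 0.518, -0.476]
contact_force: [1.1, 0.2, -0.0]
gripper_width: 0.717
```

```bash
python3 -c "
from h import *
a,_,_=grab('wrist','w29.png'); im,K,T=grab('scene','s14.png')
cv2.imwrite('pics/c4.png',np.hstack([cv2.resize(a,(400,250)),cv2.resize(im,(400,250))]))
p=gw(-.3,40.3);plan([p[0],p[1],.13],10)"
```

```text
t 45.98 tcp [0.4331 0.299  0.1354] yaw 4.5 F [-0.6 -0.4  0.1] w 0.719 j6 0.38
xyz [ 0.21  3.41 12.17] axyz [-1.11 -0.01 -0.03] rows 7.6
```

View pics/c4.png

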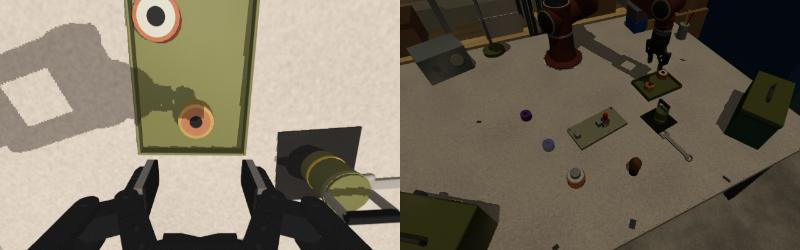

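>>> {"api": "drive_tool", "payload": {"series": [{"x": 0,"y": 0.4,"z": 1.4,"ax": -0.2,"ay": 0,"az": 0},{"x": 0,"y": 0.8,"z": 2.8,"ax": -0.4,"ay": 0,"az": 0},{"x": 0,"y": 1.2,"z": 4.3,"ax": -0.6,"ay": 0,"az": 0},{"x": 0,"y": 1.6,"z": 5.8,"ax": -0.8,"ay": 0,"az": 0},{"x": 0,"y": 2.1,"z": 7.3,"ax": -1.1,"ay": 0,"az": 0}], "hand": 0.45}}

```text
time: 46.4
tool_pos: [0.4973, 0.119, 0.1315]
tool_rot: [0.541, 0.453, 0.543, -0.455]
contact_force: [0.1, -0.4, 0.5]
gripper_width: 0.451
```

```bash
python3 -c "
from h import *
p=gw(-.3,40.5);plan([p[0],p[1],.125],10)"
```

```text
t 46.4 tcp [0.4973 0.119  0.1315] yaw 10.1 F [ 0.1 -0.4  0.5] w 0.451 j6 -0.09
xyz [0.25 0.94 4.9 ] axyz [ 0.01 -0.    0.05] rows 3.0
```

>>> {"api": "drive_tool", "payload": {"series": [{"x": 0,"y": 0.3,"z": 1.4,"ax": 0,"ay": 0,"az": 0},{"x": 0,"y": 0.6,"z": 2.8,"ax": 0,"ay": 0,"az": 0},{"x": 0.2,"y": 0.9,"z": 4.2,"ax": 0,"ay": 0,"az": 0},{"x": 0.2,"y": 0.9,"z": 4.8,"ax": 0,"ay": 0,"az": 0},{"x": 0.2,"y": 0.9,"z": 4.8,"ax": 0,"ay": 0,"az": 0}]}}

```text
time: 46.82
tool_pos: [0.5409, 0.0035, 0.1263]
tool_rot: [0.539, 0.455, 0.542, -0.457]
contact_force: [0.0, 0.7, -0.3]
gripper_width: 0.448
```

>>> {"api": "drive_tool", "payload": {"series": [{"x": 0,"y": 0,"z": 0,"ax": 0,"ay": 0,"az": 0},{"x": 0,"y": 0,"z": 0,"ax": 0,"ay": 0,"az": 0},{"x": 0,"y": 0,"z": 0,"ax": 0,"ay": 0,"az": 0}]}}

```text
time: 47.07
tool_pos: [0.541, 0.0076, 0.1282]
tool_rot: [0.541, 0.454, 0.542, -0.454]
contact_force: [-0.2, 0.2, 0.4]
gripper_width: 0.452
```

```bash
python3 -c "
from h import *
p=gw(-.3,40.5);plan([p[0],p[1],.042],10.1);im,K,T=grab('wrist','w30.png');print(proj([*p,.066],K,T))"
```

```text
t 47.07 tcp [0.541  0.0076 0.1282] yaw 10.0 F [-0.2  0.2  0.4] w 0.452 j6 -0.3
xyz [3.45 0.   0.2 ] axyz [-0.01 -0.01  0.02] rows 2.1
[[320.23092914 223.23100607]]
```

View pics/w30.png

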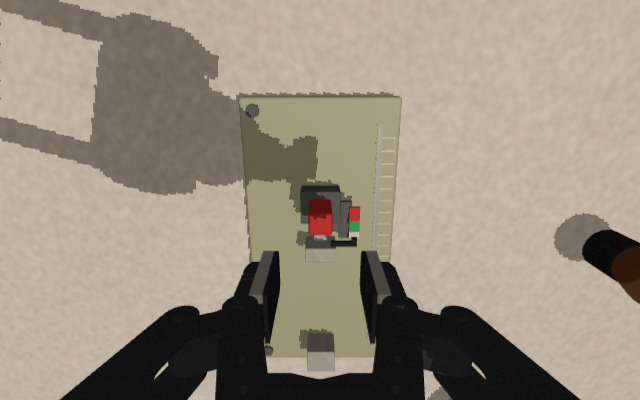

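>>> {"api": "drive_tool", "payload": {"series": [{"x": 0.8,"y": 0,"z": 0.2,"ax": 0,"ay": 0,"az": 0},{"x": 1.8,"y": 0,"z": 0.2,"ax": 0,"ay": 0,"az": 0},{"x": 2.7,"y": 0,"z": 0.2,"ax": 0,"ay": 0,"az": 0},{"x": 3.3,"y": 0,"z": 0.2,"ax": 0,"ay": 0,"az": 0},{"x": 3.3,"y": 0,"z": 0.2,"ax": 0,"ay": 0,"az": 0}]}}

```text
time: 47.53
tool_pos: [0.5392, 0.0029, 0.0425]
tool_rot: [0.54, 0.453, 0.544, -0.456]
contact_force: [-0.8, -0.3, -0.6]
gripper_width: 0.448
```

>>> {"api": "drive_tool", "payload": {"series": [{"x": 0,"y": 0,"z": 0,"ax": 0,"ay": 0,"az": 0},{"x": 0,"y": 0,"z": 0,"ax": 0,"ay": 0,"az": 0},{"x": 0,"y": 0,"z": 0,"ax": 0,"ay": 0,"az": 0}]}}

```text
time: 47.78
tool_pos: [0.5439, 0.0016, 0.0484]
tool_rot: [0.543, 0.455, 0.541, -0.454]
contact_force: [-0.2, 1.1, -0.0]
gripper_width: 0.447
```

```bash
python3 -c "
from h import *
p=gw(-.3,40.5);plan([p[0],p[1],.042],10.1)"
```

```text
t 47.78 tcp [0.5439 0.0016 0.0484] yaw 10.0 F [-0.2  1.1 -0. ] w 0.447 j6 -0.31
xyz [ 0.26 -0.08 -0.05] axyz [-0.02  0.01 -0.03] rows 0.2
```

>>> {"api": "drive_tool", "payload": {"series": [{"x": 0.12,"y": -0.05,"z": -0.03,"ax": 0,"ay": 0,"az": 0},{"x": 0.22,"y": -0.05,"z": -0.03,"ax": 0,"ay": 0,"az": 0},{"x": 0.22,"y": -0.05,"z": -0.03,"ax": 0,"ay": 0,"az": 0},{"x": 0.22,"y": -0.05,"z": -0.03,"ax": 0,"ay": 0,"az": 0}]}}

```text
time: 48.12
tool_pos: [0.5411, 0.002, 0.041]
tool_rot: [0.541, 0.455, 0.542, -0.455]
contact_force: [-0.4, -0.0, -0.6]
gripper_width: 0.452
```

>>> {"api": "drive_tool", "payload": {"series": [{"x": 0,"y": 0,"z": 0,"ax": 0,"ay": 0,"az": 0},{"x": 0,"y": 0,"z": 0,"ax": 0,"ay": 0,"az": 0},{"x": 0,"y": 0,"z": 0,"ax": 0,"ay": 0,"az": 0},{"x": 0,"y": 0,"z": 0,"ax": 0,"ay": 0,"az": 0},{"x": 0,"y": 0,"z": 0,"ax": 0,"ay": 0,"az": 0}], "hand": 0}}

```text
time: 48.53
tool_pos: [0.5421, 0.0021, 0.0414]
tool_rot: [0.542, 0.455, 0.541, -0.454]
contact_force: [4.8, 0.7, -1.3]
gripper_width: 0.175
```

>>> {"api": "drive_tool", "payload": {"series": [{"x": 0,"y": 0,"z": 0.4,"ax": 0,"ay": 0,"az": 0},{"x": 0,"y": 0,"z": 1,"ax": 0,"ay": 0,"az": 0},{"x": 0,"y": 0,"z": 1.7,"ax": 0,"ay": 0,"az": 0},{"x": 0,"y": 0,"z": 2.4,"ax": 0,"ay": 0,"az": 0},{"x": 0,"y": 0,"z": 3.1,"ax": 0,"ay": 0,"az": 0}]}}

```text
time: 48.95
tool_pos: [0.5557, -0.0739, 0.0415]
tool_rot: [0.542, 0.456, 0.541, -0.453]
contact_force: [6.2, 5.7, -1.7]
gripper_width: 0.173
```

>>> {"api": "drive_tool", "payload": {"series": [{"x": 0,"y": 0,"z": 0.1,"ax": 0,"ay": 0,"az": 0},{"x": 0,"y": 0,"z": 0.2,"ax": 0,"ay": 0,"az": 0},{"x": 0,"y": 0,"z": 0.3,"ax": 0,"ay": 0,"az": 0},{"x": 0,"y": 0,"z": 0.3,"ax": 0,"ay": 0,"az": 0}]}}

```text
time: 49.28
tool_pos: [0.5572, -0.0819, 0.0414]
tool_rot: [0.542, 0.456, 0.541, -0.454]
contact_force: [6.9, 0.4, -2.9]
gripper_width: 0.174
```

```bash
python3 look.py s15.png
```

```text
49.28 [ 0.5572 -0.0819  0.0414] g [[  0.  -45.4]] F gx,gy [np.float64(6.9), np.float64(-0.8)] fz -2.9 w 0.174
```

View pics/c4.png

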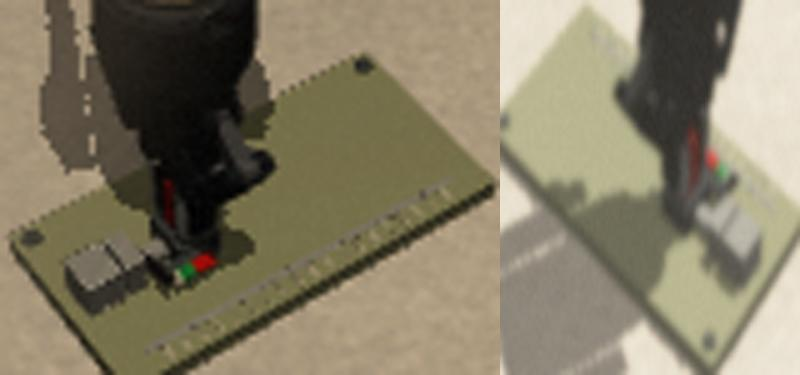

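>>> {"api": "drive_tool", "payload": {"series": [{"x": 0,"y": 0,"z": 0.04,"ax": 0,"ay": 0,"az": 0},{"x": 0,"y": 0,"z": 0.08,"ax": 0,"ay": 0,"az": 0},{"x": 0,"y": 0,"z": 0.12,"ax": 0,"ay": 0,"az": 0},{"x": 0,"y": 0,"z": 0.12,"ax": 0,"ay": 0,"az": 0}]}}

```text
time: 49.72
tool_pos: [0.5575, -0.0837, 0.0414]
tool_rot: [0.542, 0.456, 0.541, -0.454]
contact_force: [6.1, 4.0, -1.1]
gripper_width: 0.176
```

>>> {"api": "drive_tool", "payload": {"series": [{"x": 0,"y": 0,"z": 0.04,"ax": 0,"ay": 0,"az": 0},{"x": 0,"y": 0,"z": 0.08,"ax": 0,"ay": 0,"az": 0},{"x": 0,"y": 0,"z": 0.08,"ax": 0,"ay": 0,"az": 0}]}}

```text
time: 49.97
tool_pos: [0.5575, -0.0838, 0.0414]
tool_rot: [0.54, 0.457, 0.542, -0.453]
contact_force: [3.7, 11.2, 2.0]
gripper_width: 0.172
```

>>> {"api": "drive_tool", "payload": {"series": [{"x": 0,"y": 0,"z": -0.04,"ax": 0,"ay": 0,"az": 0},{"x": 0,"y": 0,"z": -0.04,"ax": 0,"ay": 0,"az": 0},{"x": 0,"y": 0,"z": -0.04,"ax": 0,"ay": 0,"az": 0}], "hand": 0.45}}

```text
time: 50.22
tool_pos: [0.556, -0.0858, 0.0408]
tool_rot: [0.541, 0.454, 0.542, -0.455]
contact_force: [0.2, 0.3, -0.1]
gripper_width: 0.449
```

>>> {"api": "drive_tool", "payload": {"series": [{"x": -1,"y": 0,"z": 0,"ax": 0,"ay": 0,"az": 0},{"x": -2.5,"y": 0,"z": 0,"ax": 0,"ay": 0,"az": 0},{"x": -4,"y": 0,"z": 0,"ax": 0,"ay": 0,"az": 0},{"x": -5,"y": 0,"z": -1,"ax": 0,"ay": 0,"az": 0},{"x": -5,"y": 0,"z": -2,"ax": 0,"ay": 0,"az": 0}]}}

```text
time: 50.63
tool_pos: [0.5517, -0.038, 0.174]
tool_rot: [0.545, 0.457, 0.537, -0.454]
contact_force: [0.9, 1.1, 0.4]
gripper_width: 0.449
```

>>> {"api": "drive_tool", "payload": {"series": [{"x": -1,"y": -1,"z": 1,"ax": 0,"ay": 0,"az": 0},{"x": -1,"y": -2,"z": 1,"ax": 0,"ay": 0,"az": 0},{"x": -1,"y": -2,"z": 1,"ax": 0,"ay": 0,"az": 0},{"x": -1,"y": -2,"z": 1,"ax": 0,"ay": 0,"az": 0}]}}

```text
time: 50.97
tool_pos: [0.5024, -0.0701, 0.1913]
tool_rot: [0.542, 0.455, 0.541, -0.455]
contact_force: [0.4, -0.9, 0.5]
gripper_width: 0.451
```

```bash
python3 -c "
from h import *
grab('scene','s16.png');grab('side','s17.png')
im,K,T=grab('wrist','w31.png');np.savez('w31.npz',K=K,T=T)"
```

```text
(no output)
```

View pics/s16.png

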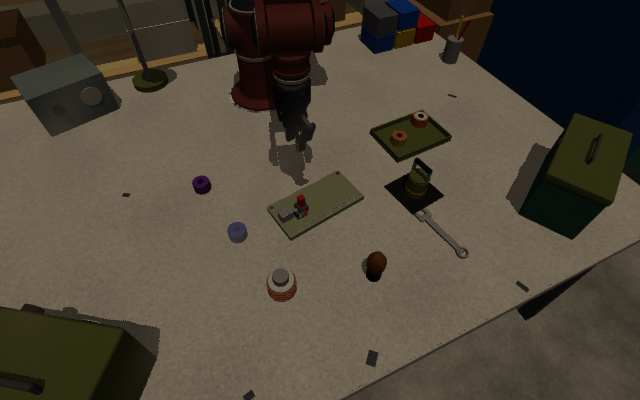

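View pics/s17.png

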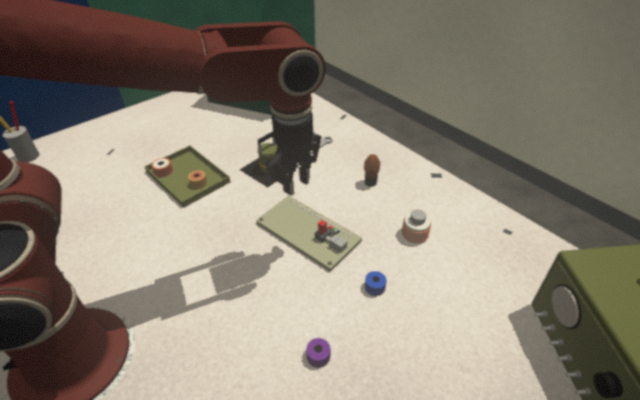

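View pics/w31.png

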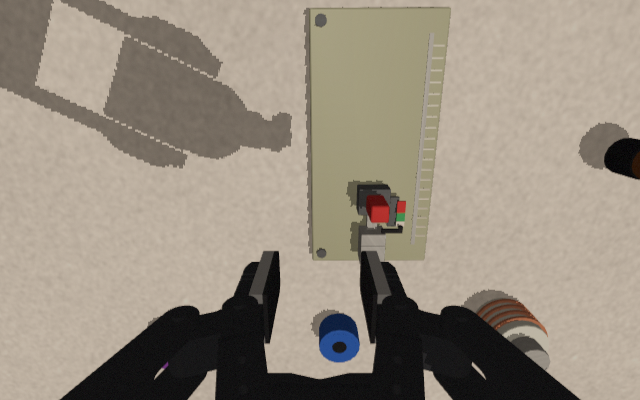

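>>> {"api": "drive_tool", "payload": {"series": [{"x": 0,"y": -1,"z": -1,"ax": 0,"ay": 0,"az": 0},{"x": 0,"y": -1,"z": -1,"ax": 0,"ay": 0,"az": 0},{"x": 0,"y": -1,"z": -1,"ax": 0,"ay": 0,"az": 0},{"x": 0,"y": -1,"z": -1,"ax": 0,"ay": 0,"az": 0},{"x": 0,"y": -1,"z": -1,"ax": 0,"ay": 0,"az": 0}]}}

```text
time: 51.53
tool_pos: [0.475, -0.0497, 0.1915]
tool_rot: [0.542, 0.455, 0.541, -0.455]
contact_force: [-0.7, -0.2, 0.4]
gripper_width: 0.451
```

```bash
python3 -c "
from h import *
im,K,T=grab('scene','s18.png')
a=cv2.resize(im[190:225,270:320],(500,350),interpolation=2); b=cv2.resize(cv2.imread('pics/w31.png')[170:270,345:415],(280,350))
cv2.imwrite('pics/c4.png',np.hstack([np.clip(a*1.5,0,255).astype('u1'),b]))
print(sensors.state()['time'],sensors.state()['contact_force'])"
```

```text
51.5833 [0.77123298 0.38436263 0.16663289]
```

View pics/c4.png

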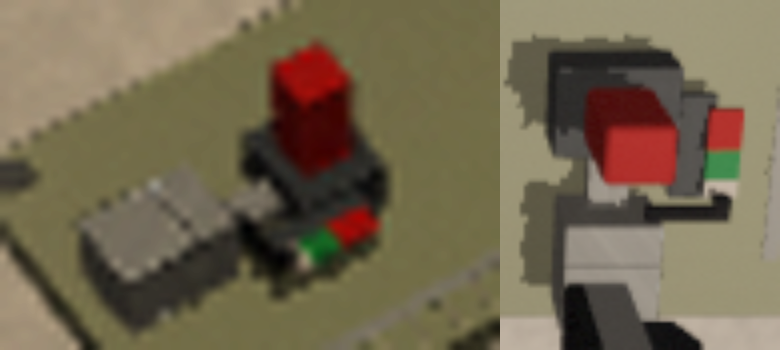

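The jaws are flush and the pointer is back in the white. Both spacers stand in the tray and the canister is on the mat, so I'm handing in.

```bash
python3 -c "
from plant import workorder
print(workorder.job_done())"
```

```text
the job is handed in; nothing more can be done
None
```

The job is done and handed in at about 51.6 s, with the robot clear of everything.

- **Canister:** I lifted it off the caliper by its handle and stood it about in the middle of the rubber mat.
- **Spacers:** Only spacer52 and spacer46 were in view. I gauged the 52 first, then the 46, letting go of each on the bed before sliding the carriage in. I then opened the jaws and put each in the olive tray.
- **Gauging:** For both, the carriage travel put the feeler near 9 mm and the push force was about 5 N. In the scene view the pointer was clear of red. It was only a few pixels wide there, so green rests on the travel and force as much as on the image. I held each for over half a second.
- **Jaws:** I slid the empty jaws to the hard stop, where the force rose to 11 N with no further movement.

**Last checks:** The jaws are flush with the pointer back in white, both spacers are standing in the tray, and the canister is wholly on the mat. I did not touch the tubes, the wrench or the blue and purple look-alikes, and they look unmoved.

**One disagreement:** Spacer52 was found about 4 cm from where I had set it, against the tray wall but still standing. I took this to be the announced disturbance and left it there.

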